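# Load relays into the storage magazine and lock it

## Robot

A 6-joint arm with a two-finger parallel gripper is mounted at the origin on a cart in front of the work surface, level with it; the furniture and walls round the work are solid. World frame = base frame: x ahead of the robot, y to its left, z up, the work surface at z = 0. Lengths are in m, angles in degrees, forces in N, time in s.
With the tool pointing down it reaches from about 0.4 to 0.825 m from the base axis. Payload 7 kg.
Tool frame: the origin (TCP) lies at the very end of the fingers, on their centre line; the grasp point (between the pads) lies 19 mm behind it; x points along the fingers, y is the direction in which the jaws open and shut, and the axes are right-handed (so a half turn about x gives the same grasp; the last joint's range is limited). The gripper opens to 88 mm and grips with 3 to 60 N. Pads are 19 mm wide; open, the fingers measure 130 mm over their backs; the gripper's body (78 mm by 193 mm) begins 47 mm behind the grasp point.
Start: joints at [82.741, 20.546, 0.682, 0, -70.136, -16.507], TCP at [0.272, 0.618, 0.199] pointing down, gripper open.
Joint ranges: [-176.03, 176.03], [-82.01, 121.73], [-58.28, 71.71], [-173.87, 95.51], [-174.79, -0.11], [-173.66, 173.66]. Speed limits (degrees/s): [136.94, 136.94, 172.46, 180, 180, 180].

## Interface

Orientations are given as [roll, pitch, yaw] about the fixed x, y, z axes, in that order (R = Rz(yaw) Ry(pitch) Rx(roll)).
In Python, from plant import monitor, eyes, ticket gives the robot as it stands. The module is installed in compiled form; this text tells all that it offers.
- The arm moves only by the shell command python3 -m crank 'ROWS'. ROWS is JSON, a list of rows, each an object with "linear": the shift along the world's x, y, z in units of 60 mm (1.0 is 60 mm), a list of three; "rot": the turn, a rotation vector about the world's x, y, z in units of 5 degrees (1.0 is 5 degrees), a list of three; "hand": the opening, from 0 (shut) to 1 (fully open). In form: [{"linear": [tx, ty, tz], "rot": [ax, ay, az], "hand": hand}, ...]. A call has 1 to 20 rows; each row shifts and turns the pose as measured when the row begins; what a row does not reach is not made up. A row lasts 1/8 s, in which the tool goes at most 62.5 mm and 10.7 degrees, less where a joint would pass 70% of its speed; a pose out of reach is approached as far as the arm can. A call is refused whole if a number of a shift passes 1 or a number of a turn 1, either way. A call with a gripper value outside its range is refused whole. The fingers move at their own pace and stop on an object; the grip force is fixed at half the most. Time passes only in rows, so rows that do not move let the fingers close. It gives the time, the measured TCP pose, the force and the opening at its end, in the units of the state.
- monitor.get_obs(): the state, without advancing time (a new reading comes with each control period).
- eyes.snapshot(name): name is "scene" or "top"; returns a dict with "image" (420x560x3 uint8, red, green, blue), "depth" (420x560 float32, m along the optical axis (not along the pixel's ray), 0 where there is no reading), "K" (3x3 intrinsics, pixels), "camera_from_world" (4x4, takes a point from world to camera coordinates). Camera axes: x right, y up, looking along -z (the intrinsics and any distortion apply to the point x, -y, -z); pixel columns grow to the right and rows downward; lengths in m; the calibration is good to about 2 mm. A picture is of the moment at which its call begins.
- ticket.close_job(): hands the job in, once; it reports no verdict.
The state is a dict: "clock": time; "joint_pos": joint angles; "qvel": joint speeds; "tau": joint torques, N m; "tool_pos": TCP position; "orientation": TCP orientation; "force": force on the tool from outside, world axes, zero at the start; "moment": the same for the moment, N m; "opening": finger opening in m.
Only numpy, scipy, OpenCV 4.12 (cv2) and the standard library are available. Lean on these libraries where they do the work, as an engineer would, in place of code of your own. Each camera call takes 0.05 s, during which the arm holds its last target.

## Task

Put away all the grey relays that lie on the bench in the long storage magazine: swing its latch arm fully aside, then slide the gate fully open, and feed the relays lengthwise one after another through the mouth into the tube, each pushing the last deeper, until all are behind the gate. Then slide the gate fully shut and swing the latch arm back to lock it. Leave the other things on the bench where they are.

Things in the scene. Friction and masses are not known exactly. Their poses are not given: they have to be found in the camera images.
- magazine: Fixed aluminium storage magazine, 353 mm long. Origin: underside, centre line, at the gate (at x 1.5 to 5.5 mm); x runs along the centre line from the loading bed through the gate into the tube, y towards gate knob and latch, z up. Its floor is a plate with its top at z = 6 mm; a foot plate beside the gate spans x -12 to 64, y 22 to 92 mm.
- bed (a point): Point on the floor of the flat open loading bed, at x = -65, y = 0, z = 6 mm of the magazine; the bed spans x -125 to 0, y -45 to +45 mm. On it two lead-in rails, 6 mm high (tops at z = 12 mm), narrow from 41 mm apart at x = -47 to 26 mm apart at x = -2; before x = -47 there are no rails.
- mouth (a point): Mouth's floor, x = 8.5, z = 6 mm of the magazine, just behind the gate. Open throat, 6 mm high rails, x = 8 to 26, then the tube with full walls and clear roof (underside z = 34, top 37 mm) from x = 26 to its closed end at 222, room for five relays. Throat and tube are 27 mm wide inside. A relay is wholly behind the gate when its middle is at x > 27 mm.
- gate (a joint): Steel sliding gate across the mouth of the tube: 0 = shut, 0.046 m = fully open; it slides along the magazine's +y to open, needs about 2 N and stays where it is left. Its plate stands up to z = 40 mm. Anything in x 1.5 to 5.5 mm of the mouth blocks it.
- gate_knob (a point): Centre of the top of the gate's black upright round knob, 12 mm diameter, free from z = 40 to its top at z = 70 mm; in the magazine's frame it is at x = 3.5, y = 26 mm with the gate shut and y = 72 mm fully open.
- latch (a joint): Swing latch arm on an upright pivot: 0 = locked (arm lies along the magazine's -x, behind the tail of the shut gate), 1.571 rad = swung fully aside (arm along +y). It turns clockwise seen from above as the value grows, needs about 1 N at the post and stays where it is left. The gate is not to be moved while it is locked.
- latch_post (a point): Centre of the top of the latch arm's black upright round post, 12 mm diameter, free from z = 21 to its top at z = 60 mm, 47 mm from the pivot: in the magazine's frame at x = 3, y = 66 mm when locked and x = 50, y = 113 mm when fully aside.
- latch_pivot (a point): Pivot of the latch, fixed to the magazine at x = 50, y = 66 mm in its frame (top of the boss, z = 22.5 mm); axis vertical.
- tip_tin: Bystander: round white tin, 50 mm diameter, 24 mm high. Leave it alone.
- heat_tape: Bystander: roll of amber tape, 58 mm diameter, 16 mm high. Leave it alone.
- side_cutters: Bystander: side cutters with blue grips, 42x106x9 mm. Leave them alone.
- relay_1: Sealed relay: grey plastic block 40 mm long (own x) by 24 mm wide (own y) by 24 mm high, 35 g, with a white panel on top; origin at the centre of its underside. Alike with the other relays; 3 to 5 are present.
- relay_1_mid (a point): Centre of that relay's block.
- relay_2: Sealed relay: grey plastic block 40 mm long (own x) by 24 mm wide (own y) by 24 mm high, 35 g, with a white panel on top; origin at the centre of its underside. Alike with the other relays; 3 to 5 are present.
- relay_2_mid (a point): Centre of that relay's block.
- relay_3: Sealed relay: grey plastic block 40 mm long (own x) by 24 mm wide (own y) by 24 mm high, 35 g, with a white panel on top; origin at the centre of its underside. Alike with the other relays; 3 to 5 are present.
- relay_3_mid (a point): Centre of that relay's block.
- relay_4: Sealed relay: grey plastic block 40 mm long (own x) by 24 mm wide (own y) by 24 mm high, 35 g, with a white panel on top; origin at the centre of its underside. Alike with the other relays; 3 to 5 are present.
- relay_4_mid (a point): Centre of that relay's block.
- relay_5: Sealed relay: grey plastic block 40 mm long (own x) by 24 mm wide (own y) by 24 mm high, 35 g, with a white panel on top; origin at the centre of its underside. Alike with the other relays; 3 to 5 are present.
- relay_5_mid (a point): Centre of that relay's block.
Not all that is in view belongs to the job. What is shaped like the relay_5 but orange is not meant.

How it is judged:
By the outcome, as a careful person would: the job done as asked, in the order asked, and still so for the second after the job is handed in, with the robot touching nothing.
Of relay_1, relay_2, relay_3, relay_4, relay_5 only 3 to 5 are there at a start; the rules pass over those that are not, and their reading is None.
At some moment in a run one of relay_1, relay_2, relay_3, relay_4, relay_5 may be knocked a few centimetres aside while the robot is not near it.
Once in a run the grip may slacken for a moment while it holds something.
It also fails if it takes over 210 s, if anything falls off the work surface, if the arm or the gripper's body presses on something with over 40 N, if the wrist force passes 120 N, or if a joint passes its speed limit or range.

## Working session

There is one attempt and no reset: what is moved stays moved. The work goes in short steps, Python scripts to look and compute and a shell command to move; the robot and the scene stay as the last step left them, time stands still between calls to the robot, and variables do not carry over. Pictures are saved under pics/ and viewed, and the job is handed in when it is done.

```bash
mkdir -p pics; python3 - <<'E'
from plant import monitor, eyes
import cv2
print(monitor.get_obs())
for n in ("scene","top"):
    s=eyes.snapshot(n); cv2.imwrite(f"pics/{n}0.png",cv2.cvtColor(s["image"],cv2.COLOR_RGB2BGR)); print(s["K"],s["camera_from_world"])
E
```

```text
{'clock': 0.0, 'joint_pos': array([ 8.27423850e+01,  2.05916678e+01,  6.34475384e-01, -2.13202619e-02,
       -7.01370068e+01, -1.65066419e+01]), 'qvel': array([-0.04435989, -0.01792162, -0.08712198,  0.01878996, -0.03041527,
        0.06276514]), 'tau': array([ 4.60474203e-04, -5.82712519e+01,  2.93043101e+01,  6.99726105e+00,
        6.83893843e-03, -1.48835288e-04]), 'tool_pos': array([0.27181484, 0.61726126, 0.19792167]), 'orientation': array([  94.49673871,   89.90369151, -109.27477874]), 'force': array([-1.7931051 ,  0.60379153, -0.31741328]), 'moment': array([ 0.01253365,  0.0231227 , -0.00334558]), 'opening': 0.08793443433857594}
[[542.56905527   0.         278.77928739]
 [  0.         542.56905527 208.05552272]
 [  0.           0.           1.        ]] [[-0.66071648 -0.75046817  0.01585083  0.40443674]
 [ 0.38019823 -0.31637194  0.8691134  -0.33098439]
 [-0.64722719  0.58026401  0.49435883 -0.91353258]
 [ 0.          0.          0.          1.        ]]
[[517.35696797   0.         281.35951772]
 [  0.         517.35696797 210.86571166]
 [  0.           0.           1.        ]] [[-1.16645530e-03 -9.99901336e-01 -1.39984759e-02 -1.42118837e-02]
 [ 9.84371871e-01 -3.61322710e-03  1.76065226e-01 -6.42127232e-01]
 [-1.76098434e-01 -1.35743337e-02  9.84278964e-01 -1.22831739e+00]
 [ 0.00000000e+00  0.00000000e+00  0.00000000e+00  1.00000000e+00]]
```

View pics/scene0.png

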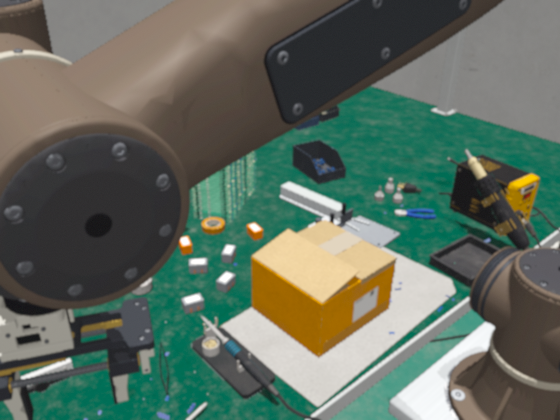

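View pics/top0.png

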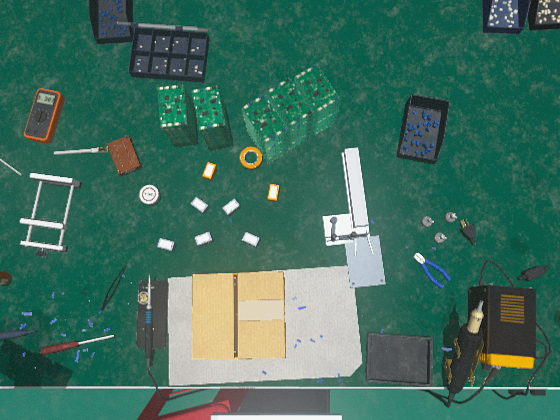

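```bash
cat > h.py <<'E'
from plant import monitor, eyes
import cv2, numpy as np
def snap(n): return eyes.snapshot(n)
def save(s,f,box=None,k=1):
    im=cv2.cvtColor(s["image"],cv2.COLOR_RGB2BGR)
    if box: im=im[box[1]:box[3],box[0]:box[2]]
    if k!=1: im=cv2.resize(im,None,fx=k,fy=k,interpolation=cv2.INTER_CUBIC)
    cv2.imwrite("pics/"+f,im)
def wpt(s,u,v,d=None):
    K=s["K"]; T=s["camera_from_world"]
    if d is None: d=s["depth"][int(round(v)),int(round(u))]
    p=np.array([(u-K[0,2])/K[0,0]*d,-(v-K[1,2])/K[1,1]*d,-d])
    return T[:3,:3].T@(p-T[:3,3])
def wz(s,u,v,z):  # intersect with plane z
    a=wpt(s,u,v,0.5);b=wpt(s,u,v,1.5)
    t=(z-a[2])/(b[2]-a[2]); return a+t*(b-a)
def pix(s,p):
    K=s["K"];T=s["camera_from_world"];q=T[:3,:3]@np.asarray(p)+T[:3,3]
    return np.array([K[0,0]*q[0]/-q[2]+K[0,2], -K[1,1]*q[1]/-q[2]+K[1,2]])
E
python3 - <<'E'
from h import *
s=snap("top"); 
save(s,"topA.png",(140,130,300,260),5); save(s,"topB.png",(310,140,400,300),3.7)
np.set_printoptions(precision=4,suppress=True)
for u,v in [(199,204),(231,206),(166,244),(203,239),(250,240),(209,170),(273,192),(365,270),(353,170),(150,195),(251,157),(430,268),(240,330),(240,280),(200,110),(300,100)]: print(u,v,wpt(s,u,v))
E
```

```text
199 204 [0.6662 0.1952 0.0261]
231 206 [0.6606 0.1131 0.0267]
166 244 [0.5641 0.2767 0.0229]
203 239 [0.5768 0.1835 0.0212]
250 240 [0.5736 0.064  0.0233]
209 170 [0.7571 0.1726 0.0205]
273 192 [0.6977 0.0062 0.0219]
365 270 [ 0.4988 -0.2266  0.0037]
353 170 [ 0.751  -0.1986  0.0372]
150 195 [0.691  0.323  0.0223]
251 157 [0.7973 0.0652 0.0005]
430 268 [ 0.5038 -0.3918 -0.0004]
240 330 [0.3571 0.0765 0.1313]
240 280 [0.4685 0.0777 0.1337]
200 110 [0.8738 0.1784 0.1429]
300 100 [ 0.8818 -0.0612  0.1813]
```

```bash
ls pics
```

```text
scene0.png
top0.png
topA.png
topB.png
```

View pics/topA.png

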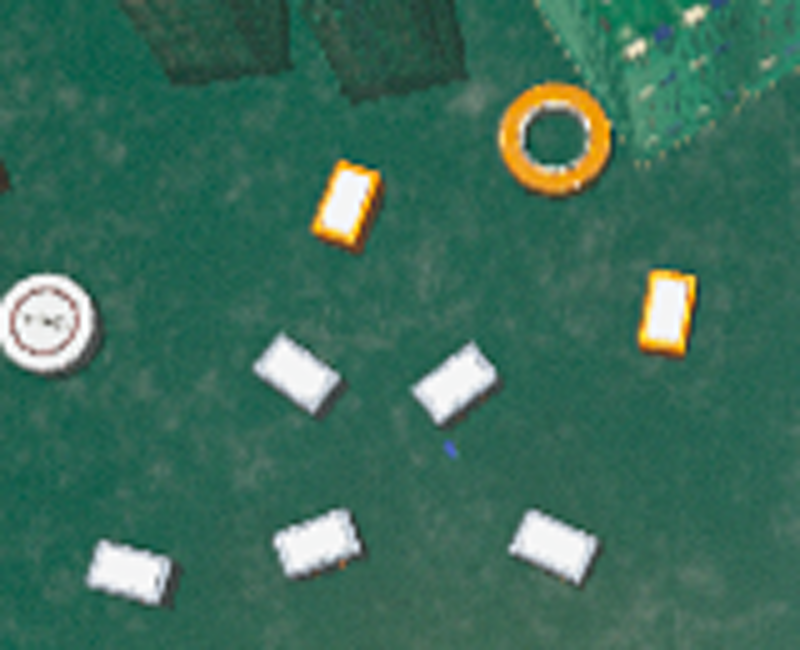

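View pics/topB.png

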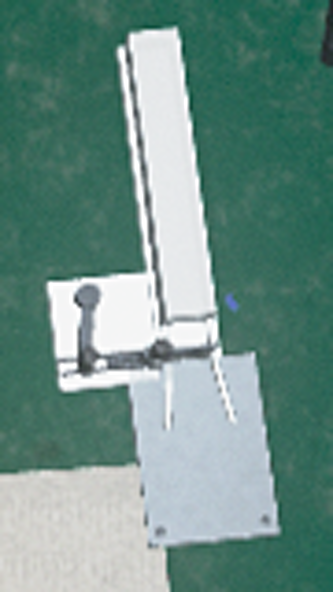

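```bash
python3 - <<'E'
from h import *
from scipy.spatial.transform import Rotation as R
from scipy.optimize import least_squares
np.set_printoptions(precision=4,suppress=True)
o=monitor.get_obs(); print(R.from_euler('xyz',o['orientation'],degrees=True).as_matrix())
s=snap("top")
sc=snap("scene"); save(sc,"sceneM.png",(260,170,420,270),5); save(sc,"sceneR.png",(130,200,290,320),5)
c=lambda a,b:(a/3.7+310-0.4,b/3.7+140-0.4)
P=[((0,-45,6),c(255,352)),((-125,-45,6),c(280,532)),((-125,45,6),c(150,547)),((26,-15,37),c(215,318)),((26,3.5,70),None)]
P=[p for p in P if p[1] is not None]
def M(q,p):
    ca,sa=np.cos(q[2]),np.sin(q[2]);p=np.array(p)/1000
    return np.array([q[0]+ca*p[0]-sa*p[1],q[1]+sa*p[0]+ca*p[1],p[2]])
f=lambda q:np.concatenate([pix(s,M(q,a))-b for a,b in P])
r=least_squares(f,[0.56,-0.2,0.1]);print(r.x,np.degrees(r.x[2]),r.fun)
q=r.x
im=cv2.resize(cv2.cvtColor(s["image"],cv2.COLOR_RGB2BGR),None,fx=4,fy=4,interpolation=cv2.INTER_CUBIC)
for p in [(0,-45,6),(0,45,6),(-125,-45,6),(-125,45,6),(26,-13.5,37),(26,13.5,37),(222,-13.5,37),(222,13.5,37),(228,0,37),(3.5,26,70),(3,66,60),(50,66,22.5),(-12,92,3),(64,92,3),(-12,22,3)]:
    u=(pix(s,M(q,p))+.5)*4; cv2.circle(im,tuple(int(x) for x in u),3,(0,0,255),-1)
cv2.imwrite("pics/fit0.png",im[560:1200,1240:1600])
E
```

```text
[[-0.0004 -0.4031 -0.9152]
 [-0.0012 -0.9152  0.4031]
 [-1.      0.0012 -0.0001]]
[ 0.5831 -0.219   0.1043] 5.978432164162987 [ 0.1474  0.1837  0.2795  0.6162 -0.1691  0.3881 -0.2565 -1.2064]
```

View pics/fit0.png

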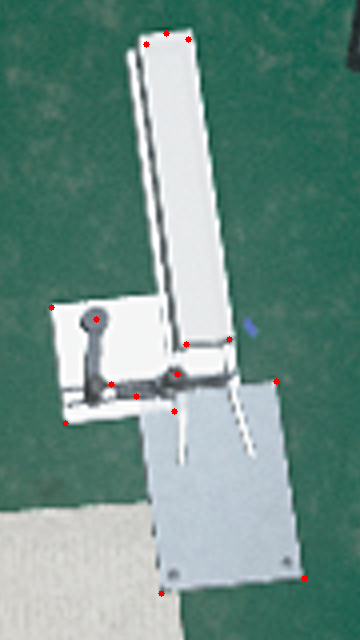

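View pics/sceneR.png

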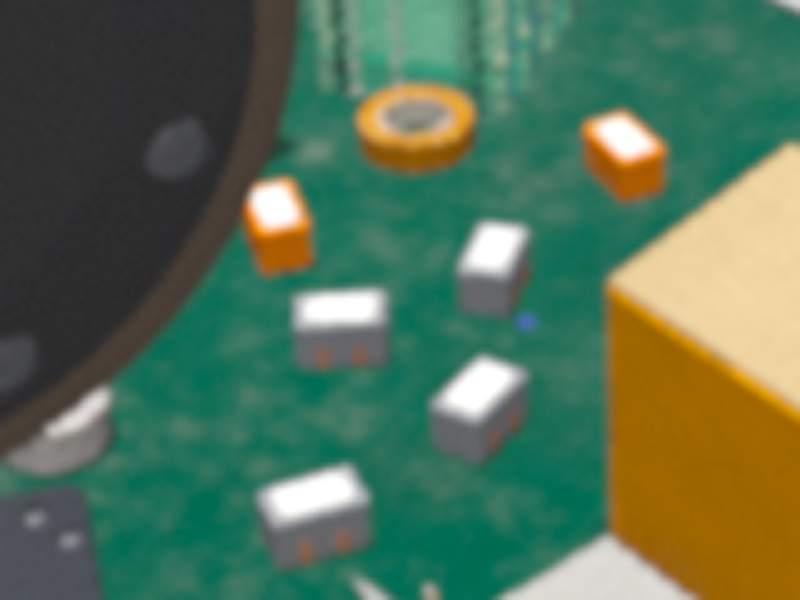

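View pics/sceneM.png

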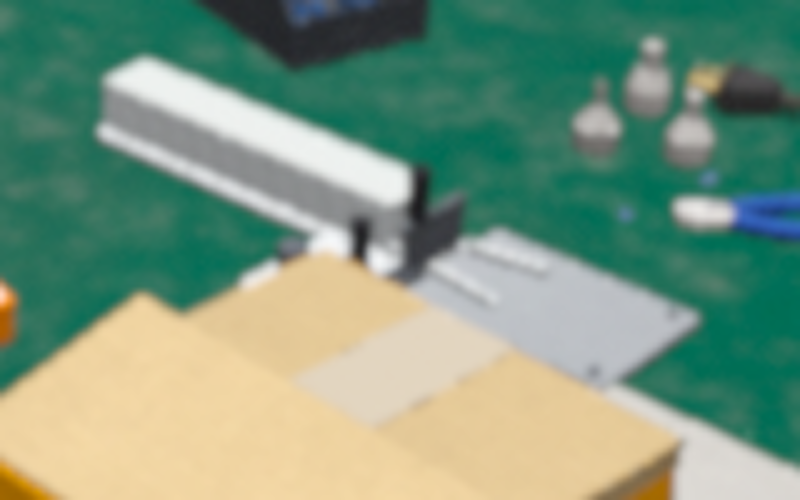

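```bash
python3 - <<'E'
from h import *
np.set_printoptions(precision=4,suppress=True)
q=np.array([0.5831,-0.219,0.1043])
def M(q,p):
    ca,sa=np.cos(q[2]),np.sin(q[2]);p=np.array(p)/1000
    return np.array([q[0]+ca*p[0]-sa*p[1],q[1]+sa*p[0]+ca*p[1],p[2]])
for n,box,k in (("scene",(320,190,400,250),10),("top",(325,210,375,250),16)):
    s=snap(n)
    im=cv2.cvtColor(s["image"],cv2.COLOR_RGB2BGR)[box[1]:box[3],box[0]:box[2]]
    im=cv2.resize(im,None,fx=k,fy=k,interpolation=cv2.INTER_CUBIC)
    for p in [(3.5,26,70),(3,66,60),(3.5,26,40),(3,66,21),(0,-45,6),(-125,45,6),(-125,-45,6),(50,66,22.5),(26,13.5,37),(26,-13.5,37)]:
        w=M(q,p);u=(pix(s,w)+.5-box[:2])*k; cv2.circle(im,tuple(int(x) for x in u),4,(0,0,255),-1)
        if n=="top":print(p,w)
    cv2.imwrite(f"pics/f1{n}.png",im)
# relays
s=snap("top"); hsv=cv2.cvtColor(s["image"],cv2.COLOR_RGB2HSV)
m=((hsv[...,1]<60)&(hsv[...,2]>170)).astype(np.uint8); m[:, :140]=0;m[:,300:]=0;m[:180]=0;m[260:]=0
n,l,st,ce=cv2.connectedComponentsWithStats(m)
for i in range(1,n):
    if st[i,4]<40: continue
    v,u=np.where(l==i); w=np.array([wz(s,a,b,0.024) for a,b in zip(u,v)])
    r=cv2.minAreaRect((w[:,:2]*1000).astype(np.float32)); c=w.mean(0)
    bx=cv2.boxPoints(r); e=[bx[1]-bx[0],bx[2]-bx[1]];e=max(e,key=np.linalg.norm)
    print(ce[i],c,r[1],"yaw",np.degrees(np.arctan2(e[1],e[0]))%180, "rc",r[0])
E
```

```text
(3.5, 26, 70) [ 0.5839 -0.1928  0.07  ]
(3, 66, 60) [ 0.5792 -0.153   0.06  ]
(3.5, 26, 40) [ 0.5839 -0.1928  0.04  ]
(3, 66, 21) [ 0.5792 -0.153   0.021 ]
(0, -45, 6) [ 0.5878 -0.2638  0.006 ]
(-125, 45, 6) [ 0.4541 -0.1873  0.006 ]
(-125, -45, 6) [ 0.4635 -0.2768  0.006 ]
(50, 66, 22.5) [ 0.626  -0.1482  0.0225]
(26, 13.5, 37) [ 0.6076 -0.2029  0.037 ]
(26, -13.5, 37) [ 0.6104 -0.2297  0.037 ]
[148.5608 193.8784] [0.6937 0.3264 0.024 ] (47.85277557373047, 43.9248046875) yaw 2.3650856 rc (693.44775390625, 326.5798034667969)
[273.  191.5] [0.6986 0.0061 0.024 ] (15.419132232666016, 28.874393463134766) yaw 179.76732 rc (698.5709228515625, 6.094390869140625)
[198.9077 204.0077] [0.6666 0.1958 0.024 ] (38.10364532470703, 22.483810424804688) yaw 53.16982 rc (667.0307006835938, 196.1240997314453)
[230.5538 205.9385] [0.6613 0.1146 0.024 ] (22.032651901245117, 38.938575744628906) yaw 129.39572 rc (661.2164306640625, 114.57061767578125)
[202.8148 237.8074] [0.5794 0.1836 0.024 ] (21.968505859375, 38.91728591918945) yaw 110.69741 rc (579.5440673828125, 183.66172790527344)
[250.4173 238.4964] [0.5773 0.063  0.024 ] (38.01686096191406, 23.64688491821289) yaw 65.832085 rc (577.01904296875, 63.005767822265625)
[165.4091 243.6439] [0.5649 0.278  0.024 ] (37.40772247314453, 22.42117691040039) yaw 74.08429 rc (564.9140014648438, 277.83843994140625)
```

View pics/f1scene.png

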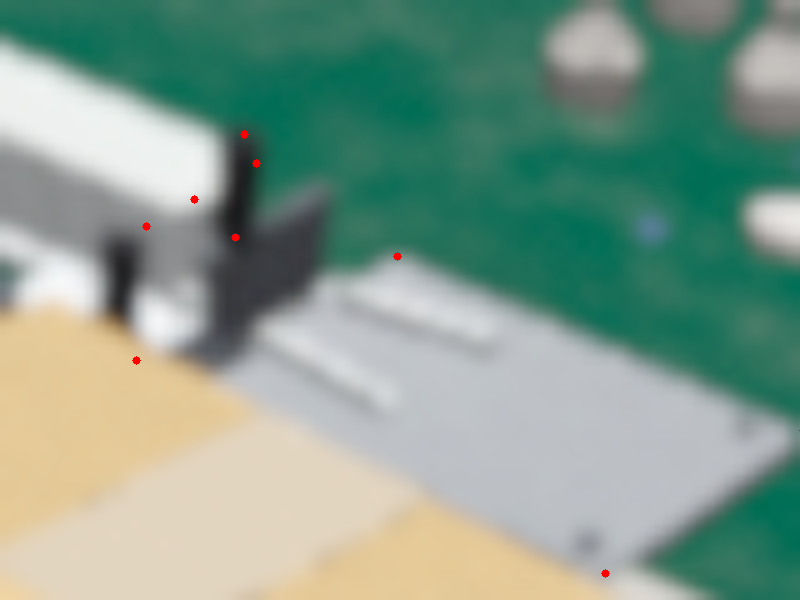

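View pics/f1top.png

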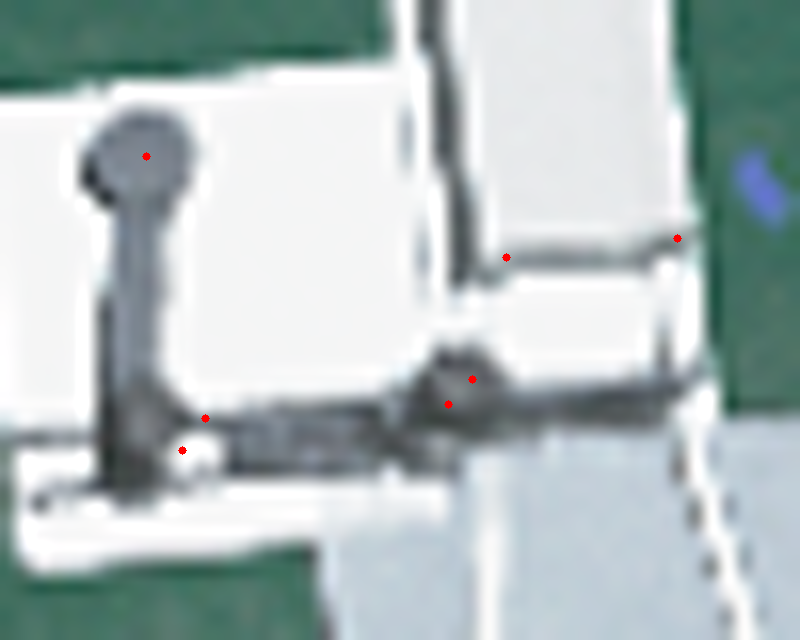

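```bash
python3 - <<'E'
from h import *
np.set_printoptions(precision=4,suppress=True)
s=snap("top");c=snap("scene")
print(wz(s,333.7,234.7,.06),wz(c,331.8,214.0,.06))
print(wz(s,352.9,232.7,.07),wz(c,343.8,203.2,.07))
E
```

```text
[ 0.5816 -0.1442  0.06  ] [ 0.5767 -0.142   0.06  ]
[ 0.5851 -0.1901  0.07  ] [ 0.5833 -0.1916  0.07  ]
```

```bash
python3 - <<'E'
from h import *
np.set_printoptions(precision=4,suppress=True)
s=snap("top")
for v in (268,270,272,274,276,278,280): print(v,[wpt(s,u,v) for u in (210,260)])
for u in (186,190,194,198,280,284,288): print(u,wpt(s,u,300))
for u,v in ((175,130),(175,142),(212,140),(270,150),(262,155),(145,290)): print(u,v,wpt(s,u,v))
E
```

```text
268 [array([0.5048, 0.1669, 0.0019]), array([ 0.5048,  0.0397, -0.002 ])]
270 [array([ 0.4999,  0.1672, -0.0007]), array([ 0.4998,  0.0398, -0.0036])]
272 [array([ 0.4949,  0.1673, -0.0022]), array([0.4866, 0.0322, 0.1334])]
274 [array([0.4815, 0.1448, 0.1461]), array([0.482 , 0.0322, 0.1329])]
276 [array([0.4773, 0.1454, 0.1413]), array([0.4775, 0.0322, 0.132 ])]
278 [array([0.4726, 0.1448, 0.1446]), array([0.473 , 0.0322, 0.1316])]
280 [array([0.4682, 0.1449, 0.1427]), array([0.4685, 0.0322, 0.1316])]
186 [0.4245 0.2254 0.0036]
190 [0.4245 0.2155 0.0022]
194 [0.4236 0.1819 0.1323]
198 [0.4236 0.1723 0.1354]
280 [ 0.4234 -0.0135  0.1318]
284 [ 0.4234 -0.0225  0.1324]
288 [ 0.4242 -0.0314 -0.    ]
175 130 [0.84   0.2476 0.0964]
175 142 [0.8378 0.267  0.0064]
212 140 [0.8293 0.1624 0.048 ]
270 150 [0.7886 0.0116 0.0916]
262 155 [ 0.8035  0.0363 -0.0026]
145 290 [0.4493 0.3275 0.0131]
```

```bash
python3 -m crank '[{"linear":[0.3,-0.9,0],"rot":[0,0,0.4],"hand":0.3},{"linear":[0.3,-0.9,0],"rot":[0,0,0.4],"hand":0.3},{"linear":[0.3,-0.9,0],"rot":[0,0,0.4],"hand":0.3},{"linear":[0.3,-0.9,0],"rot":[0,0,0.4],"hand":0.3},{"linear":[0.3,-0.9,0],"rot":[0,0,0.4],"hand":0.3},{"linear":[0.3,-0.9,0],"rot":[0,0,0.4],"hand":0.3}]'
```

```text
clock: 1.3
tool_pos: [0.3808, 0.2873, 0.1978]
orientation: [-159.0, 89.9, 9.9]
force: [1.8, 0.2, 0.4]
opening: 0.033
```

```bash
cat >> h.py <<'E'
from scipy.spatial.transform import Rotation as R
Q=np.array([0.5836,-0.2183,0.1043])
def M(p,q=None):
    q=Q if q is None else q
    ca,sa=np.cos(q[2]),np.sin(q[2]);p=np.array(p)/1000
    return np.array([q[0]+ca*p[0]-sa*p[1],q[1]+sa*p[0]+ca*p[1],p[2]])
def st(goal=None,yaw=None):
    o=monitor.get_obs();m=R.from_euler('xyz',o['orientation'],degrees=True).as_matrix()
    y=np.degrees(np.arctan2(m[1,1],m[0,1]))%360
    print("t",round(float(o['clock']),2),"pos",np.round(o['tool_pos'],4),"yaw",round(y,1),"down",np.round(m[:,0],3),"F",np.round(o['force'],1),"open",round(float(o['opening']),4),"j6",round(float(o['joint_pos'][5]),1))
    if goal is not None: print("delta units",np.round((np.array(goal)-o['tool_pos'])/.06,2))
    if yaw is not None: print("yaw units",round(((yaw-y+180)%360-180)/5,2))
    return o
E
python3 -c "
from h import *
st((0.579,-.143,.15),276)"
```

```text
t 1.3 pos [0.3808 0.2873 0.1978] yaw 258.9 down [ 0.002  0.    -1.   ] F [1.8 0.2 0.4] open 0.033 j6 18.1
delta units [ 3.3  -7.17 -0.8 ]
yaw units 3.42
```

```bash
python3 -m crank '[{"linear":[0.41,-0.9,0],"rot":[0,0,0.43],"hand":0.3},{"linear":[0.41,-0.9,0],"rot":[0,0,0.43],"hand":0.3},{"linear":[0.41,-0.9,0],"rot":[0,0,0.43],"hand":0.3},{"linear":[0.41,-0.9,0],"rot":[0,0,0.43],"hand":0.3},{"linear":[0.41,-0.9,0],"rot":[0,0,0.43],"hand":0.3},{"linear":[0.41,-0.9,0],"rot":[0,0,0.43],"hand":0.3},{"linear":[0.41,-0.9,-0.4],"rot":[0,0,0.43],"hand":0.3},{"linear":[0.41,-0.9,-0.4],"rot":[0,0,0.43],"hand":0.3},{"linear":[0,0,0],"rot":[0,0,0],"hand":0.3}]'; python3 -c "
from h import *
st((0.579,-.143,.042),276)
save(snap('top'),'p1.png',(260,130,440,290),4.4);save(snap('scene'),'p1s.png',(240,130,440,290),4)"
```

```text
clock: 2.42
tool_pos: [0.5808, -0.1569, 0.1545]
orientation: [-153.2, 89.3, 33.5]
force: [-0.3, 0.1, -0.3]
opening: 0.0261
t 2.42 pos [ 0.5808 -0.1569  0.1545] yaw 276.7 down [ 0.01   0.006 -1.   ] F [-0.3  0.1 -0.3] open 0.0261 j6 93.6
delta units [-0.03  0.23 -1.87]
yaw units -0.14
```

View pics/p1s.png

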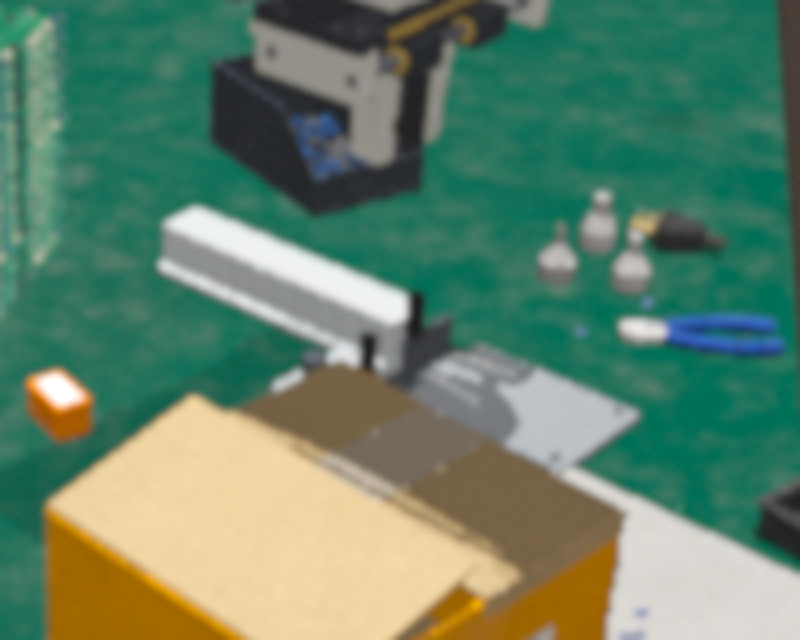

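View pics/p1.png

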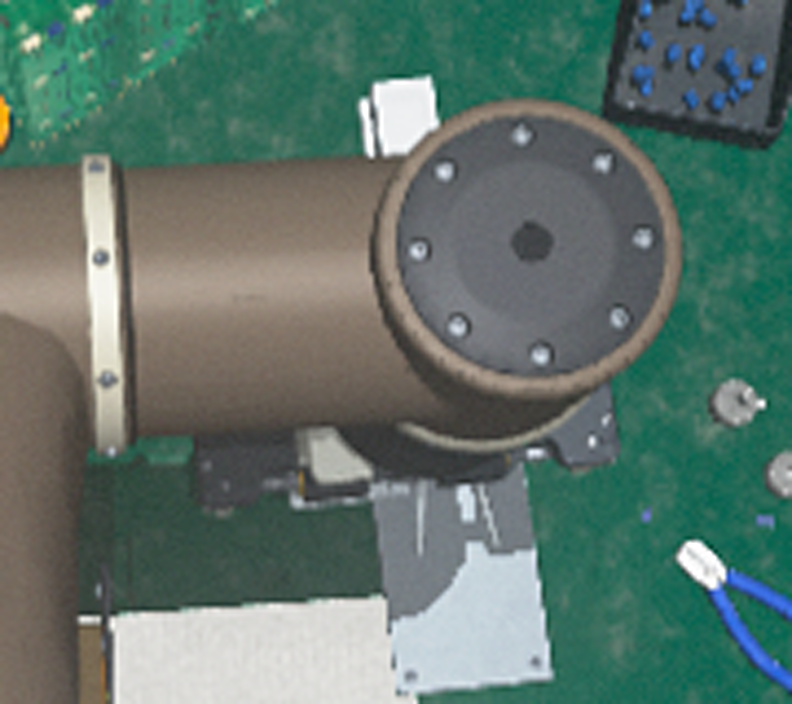

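```bash
python3 -m crank '[{"linear":[-0.03,0.23,-0.4],"rot":[0,0,-0.14],"hand":0.32},{"linear":[0,0,-0.6],"rot":[0,0,0],"hand":0.32},{"linear":[0,0,0],"rot":[0,0,0],"hand":0.32}]'; python3 -c "
from h import *
st((0.579,-.143,.043),276)
save(snap('scene'),'p2s.png',(260,130,420,290),4)"
```

```text
clock: 2.9
tool_pos: [0.5803, -0.1371, 0.0995]
orientation: [-166.7, 88.8, 19.5]
force: [-0.2, 0.2, 0.7]
opening: 0.0281
t 2.9 pos [ 0.5803 -0.1371  0.0995] yaw 276.2 down [ 0.019  0.007 -1.   ] F [-0.2  0.2  0.7] open 0.0281 j6 91.2
delta units [-0.02 -0.1  -0.94]
yaw units -0.05
```

View pics/p2s.png

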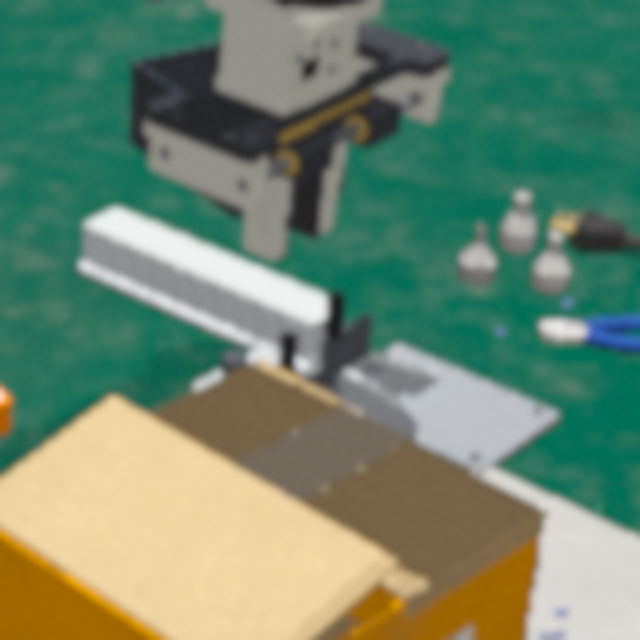

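```bash
cat >> h.py <<'E'
_st=st
def st(goal=None,yaw=None):
    o=_st(goal,yaw);m=R.from_euler('xyz',o['orientation'],degrees=True).as_matrix()
    print("tilt fix rx,ry",np.round(np.degrees([-m[1,0],m[0,0]])/5,2)); return o
E
python3 -m crank '[{"linear":[-0.02,-0.1,-0.3],"rot":[-0.08,0.22,0],"hand":0.32},{"linear":[0,0,-0.5],"rot":[0,0,0],"hand":0.32},{"linear":[0,0,0],"rot":[0,0,0],"hand":0.32}]'; python3 -c "
from h import *
st((0.579,-.143,.043),276)
save(snap('scene'),'p3s.png',(280,140,400,240),6)"
```

```text
clock: 3.32
tool_pos: [0.584, -0.1426, 0.0573]
orientation: [164.2, 89.4, -9.4]
force: [-0.2, -0.5, -0.2]
opening: 0.0278
t 3.33 pos [ 0.584  -0.1426  0.0573] yaw 276.4 down [ 0.01  -0.002 -1.   ] F [-0.2 -0.5 -0.2] open 0.0278 j6 91.3
delta units [-0.08 -0.01 -0.24]
yaw units -0.09
tilt fix rx,ry [0.02 0.11]
```

View pics/p3s.png

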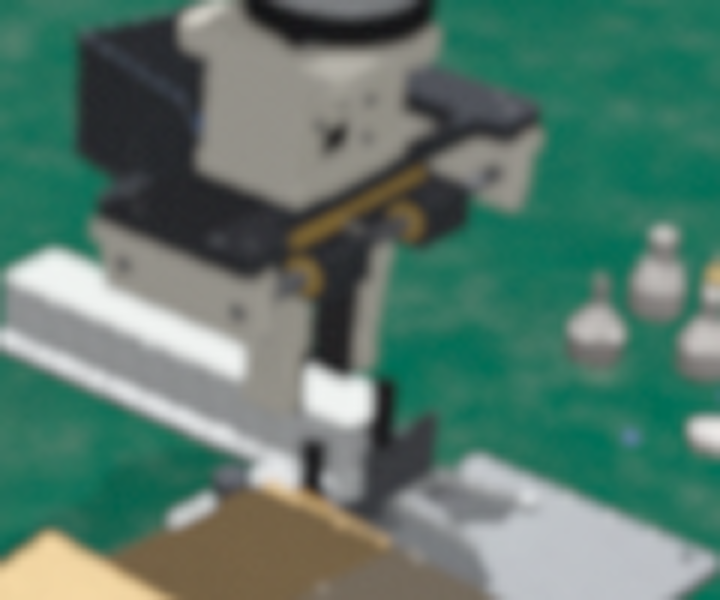

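```bash
python3 -c "
from h import *
s=snap('scene');o=monitor.get_obs();p=o['tool_pos']
m=R.from_euler('xyz',o['orientation'],degrees=True).as_matrix()
im=cv2.cvtColor(s['image'],cv2.COLOR_RGB2BGR)[170:230,310:370];im=cv2.resize(im,None,fx=10,fy=10,interpolation=cv2.INTER_CUBIC)
for d,c in ((0,(0,0,255)),(.014,(0,255,0)),(-.014,(255,0,0)),(.035,(0,255,0)),(-.035,(255,0,0))):
  for e in (-.0095,.0095):
    u=(pix(s,p+d*m[:,1]+e*m[:,2])+.5-[310,170])*10;cv2.circle(im,tuple(int(x) for x in u),4,c,-1)
u=(pix(s,[.579,-.143,.06])+.5-[310,170])*10;cv2.circle(im,tuple(int(x) for x in u),4,(0,255,255),-1)
cv2.imwrite('pics/p4.png',im)"
```

```text
(no output)
```

View pics/p4.png

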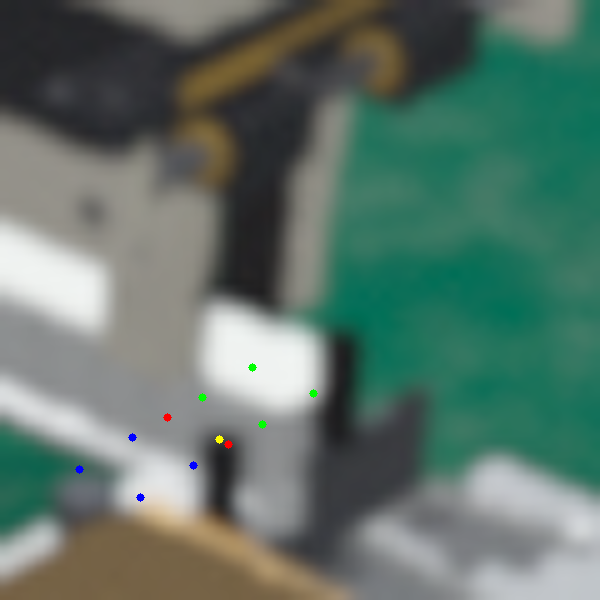

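```bash
python3 -c "
from h import *
np.set_printoptions(precision=4,suppress=True)
s=snap('scene');st()
for a,b in ((150,330),(150,350),(150,365),(150,380),(120,350),(190,350),(300,250),(300,290),(250,260),(250,290),(250,330),(220,480),(340,400)): print(a,b,wpt(s,a/10+310-.5,b/10+170-.5))"
```

```text
t 3.48 pos [ 0.5861 -0.1427  0.0599] yaw 276.5 down [ 0.015 -0.002 -1.   ] F [ 0.1 -0.2  1.3] open 0.028 j6 91.3
tilt fix rx,ry [0.02 0.17]
150 330 [ 0.5771 -0.1132  0.1025]
150 350 [ 0.5766 -0.1131  0.0973]
150 365 [ 0.5795 -0.1166  0.0906]
150 380 [ 0.6515 -0.1952  0.0265]
120 350 [ 0.5834 -0.11    0.0954]
190 350 [ 0.5708 -0.1209  0.097 ]
300 250 [ 0.5766 -0.1647  0.1069]
300 290 [ 0.5785 -0.1682  0.0937]
250 260 [ 0.5877 -0.1592  0.1014]
250 290 [ 0.5855 -0.1576  0.0944]
250 330 [ 0.6428 -0.2236  0.0352]
220 480 [ 0.5763 -0.1414  0.0503]
340 400 [ 0.5793 -0.1877  0.0549]
```

```bash
python3 -c "
from h import *
np.set_printoptions(precision=4,suppress=True)
s=snap('scene');o=st()
d=s['depth']; 
# all points near gripper: bin by z
T=s['camera_from_world'];K=s['K']
v,u=np.mgrid[130:240,270:400];dd=d[v,u]
p=np.stack([(u-K[0,2])/K[0,0]*dd,-(v-K[1,2])/K[1,1]*dd,-dd],-1)-T[:3,3]
w=p@T[:3,:3]
m=(np.abs(w[...,0]-.586)<.06)&(np.abs(w[...,1]+.143)<.12)&(w[...,2]>.062)
for z in np.arange(.06,.26,.006):
  k=m&(w[...,2]>=z)&(w[...,2]<z+.006)
  if k.sum(): print(round(z,3),k.sum(),w[k].min(0)[:2],w[k].max(0)[:2])
save(s,'p5.png',(270,100,400,240),5)
"
```

```text
t 3.52 pos [ 0.5861 -0.1426  0.0599] yaw 276.4 down [ 0.015 -0.002 -1.   ] F [ 1.1 -0.7  0.5] open 0.0284 j6 91.3
tilt fix rx,ry [0.02 0.17]
0.06 9 [ 0.5781 -0.1942] [ 0.587  -0.1838]
0.066 10 [ 0.5777 -0.1947] [ 0.5903 -0.1833]
0.078 1 [ 0.5922 -0.1602] [ 0.5922 -0.1602]
0.084 16 [ 0.5714 -0.175 ] [ 0.5976 -0.113 ]
0.09 40 [ 0.5703 -0.1727] [ 0.594  -0.1119]
0.096 52 [ 0.5699 -0.1732] [ 0.598  -0.1102]
0.102 44 [ 0.571  -0.1721] [ 0.5979 -0.11  ]
0.108 45 [ 0.5701 -0.171 ] [ 0.5974 -0.1078]
0.114 40 [ 0.5697 -0.1754] [ 0.589 -0.109]
0.12 30 [ 0.5699 -0.1751] [ 0.5837 -0.1104]
0.126 23 [ 0.5704 -0.1779] [ 0.5798 -0.1082]
0.132 19 [ 0.5678 -0.1753] [ 0.5775 -0.1067]
0.138 12 [ 0.5691 -0.1809] [ 0.5802 -0.1068]
0.144 2 [ 0.5744 -0.1721] [ 0.5756 -0.167 ]
0.15 70 [ 0.5362 -0.2339] [ 0.6171 -0.0492]
0.156 144 [ 0.5366 -0.2341] [ 0.6113 -0.0484]
0.162 190 [ 0.5338 -0.2313] [ 0.6127 -0.0485]
0.168 184 [ 0.5339 -0.2363] [ 0.6157 -0.0497]
0.174 191 [ 0.5331 -0.2394] [ 0.6152 -0.0437]
0.18 109 [ 0.5333 -0.239 ] [ 0.6112 -0.0425]
0.186 205 [ 0.5323 -0.2419] [ 0.6118 -0.0415]
0.192 524 [ 0.534  -0.2417] [ 0.6152 -0.0403]
0.198 91 [ 0.5524 -0.1654] [ 0.6038 -0.0872]
0.204 86 [ 0.5531 -0.1609] [ 0.6023 -0.0878]
0.21 81 [ 0.5569 -0.1595] [ 0.598  -0.0878]
0.216 69 [ 0.556  -0.1589] [ 0.6016 -0.0891]
0.222 78 [ 0.5549 -0.1606] [ 0.599  -0.0881]
0.228 51 [ 0.554  -0.1597] [ 0.5985 -0.0886]
0.234 55 [ 0.5437 -0.1342] [ 0.6034 -0.0875]
0.24 83 [ 0.5401 -0.1607] [ 0.6127 -0.0876]
0.246 167 [ 0.5381 -0.1613] [ 0.6182 -0.0869]
0.252 140 [ 0.5371 -0.1584] [ 0.6189 -0.0886]
0.258 128 [ 0.5455 -0.1704] [ 0.6148 -0.1015]
```

View pics/p5.png

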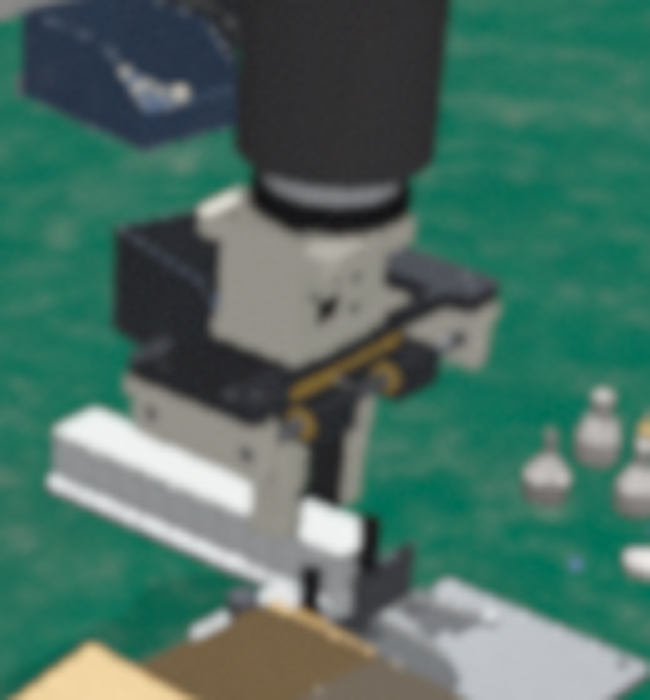

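```bash
cat >> h.py <<'E'
def tipz(s,o):
    T=s['camera_from_world'];K=s['K'];d=s['depth'];p=o['tool_pos'];c=pix(s,p).astype(int)
    v,u=np.mgrid[max(0,c[1]-60):min(420,c[1]+40),max(0,c[0]-50):min(560,c[0]+50)];dd=d[v,u]
    w=(np.stack([(u-K[0,2])/K[0,0]*dd,-(v-K[1,2])/K[1,1]*dd,-dd],-1)-T[:3,3])@T[:3,:3]
    m=(np.abs(w[...,0]-p[0])<.02)&(np.abs(w[...,1]-p[1])<.045)&(w[...,2]>.03)
    print('tip z hist',[(round(z,3),int((m&(w[...,2]>=z)&(w[...,2]<z+.005)).sum())) for z in np.arange(.03,.12,.005)])
E
python3 -m crank '[{"linear":[-0.1,0,-0.17],"rot":[0.02,0.17,0],"hand":0.32},{"linear":[0,0,0],"rot":[0,0,0],"hand":0.32}]'; python3 -c "
from h import *
s=snap('scene');o=st((0.579,-.143,.043),276);tipz(s,o)
save(s,'p6.png',(270,100,400,240),5)
s=snap('scene');o=st((0.579,-.143,.043),276);tipz(s,o)
"
```

```text
clock: 3.78
tool_pos: [0.5803, -0.1427, 0.0505]
orientation: [-163.4, 89.9, 23.1]
force: [-0.0, 0.2, 0.2]
opening: 0.0283
t 3.83 pos [ 0.581  -0.1427  0.0511] yaw 276.5 down [ 0.002  0.    -1.   ] F [ 0.6 -0.4  1. ] open 0.0279 j6 91.6
delta units [-0.03 -0.   -0.13]
yaw units -0.09
tilt fix rx,ry [-0.    0.02]
tip z hist [(np.float64(0.03), 6), (np.float64(0.035), 11), (np.float64(0.04), 10), (np.float64(0.045), 14), (np.float64(0.05), 12), (np.float64(0.055), 16), (np.float64(0.06), 6), (np.float64(0.065), 4), (np.float64(0.07), 0), (np.float64(0.075), 16), (np.float64(0.08), 34), (np.float64(0.085), 43), (np.float64(0.09), 36), (np.float64(0.095), 31), (np.float64(0.1), 45), (np.float64(0.105), 25), (np.float64(0.11), 25), (np.float64(0.115), 24)]
t 3.88 pos [ 0.5812 -0.1427  0.0512] yaw 276.5 down [ 0.003  0.    -1.   ] F [ 0.4  0.7 -0.6] open 0.0279 j6 91.6
delta units [-0.04 -0.   -0.14]
yaw units -0.09
tilt fix rx,ry [-0.    0.03]
tip z hist [(np.float64(0.03), 4), (np.float64(0.035), 12), (np.float64(0.04), 18), (np.float64(0.045), 11), (np.float64(0.05), 13), (np.float64(0.055), 16), (np.float64(0.06), 6), (np.float64(0.065), 5), (np.float64(0.07), 0), (np.float64(0.075), 12), (np.float64(0.08), 34), (np.float64(0.085), 43), (np.float64(0.09), 41), (np.float64(0.095), 34), (np.float64(0.1), 34), (np.float64(0.105), 29), (np.float64(0.11), 30), (np.float64(0.115), 19)]
```

View pics/p6.png

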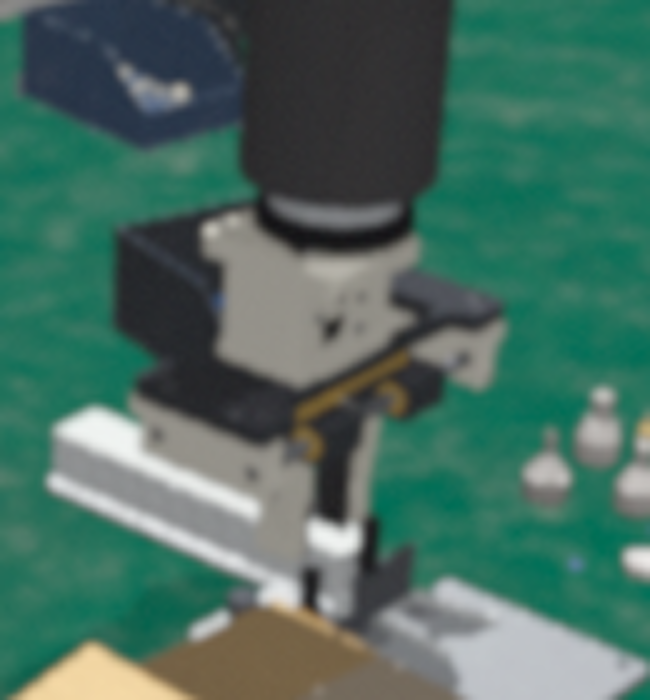

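```bash
python3 -m crank '[{"linear":[0,0,0],"rot":[0,0,0],"hand":0.1},{"linear":[0,0,0],"rot":[0,0,0],"hand":0.1},{"linear":[0,0,0],"rot":[0,0,0],"hand":0.1},{"linear":[0,0,0],"rot":[0,0,0],"hand":0.1}]'; python3 -c "
from h import *
s=snap('scene');st();save(s,'p7.png',(270,100,400,240),5)"
```

```text
clock: 4.38
tool_pos: [0.5815, -0.1428, 0.0516]
orientation: [174.3, 89.8, 0.8]
force: [0.4, -0.4, -0.4]
opening: 0.009
t 4.42 pos [ 0.5815 -0.1428  0.0516] yaw 276.5 down [ 0.003  0.    -1.   ] F [-0.3  1.5 -0.2] open 0.0088 j6 91.6
tilt fix rx,ry [-0.    0.04]
```

View pics/p7.png

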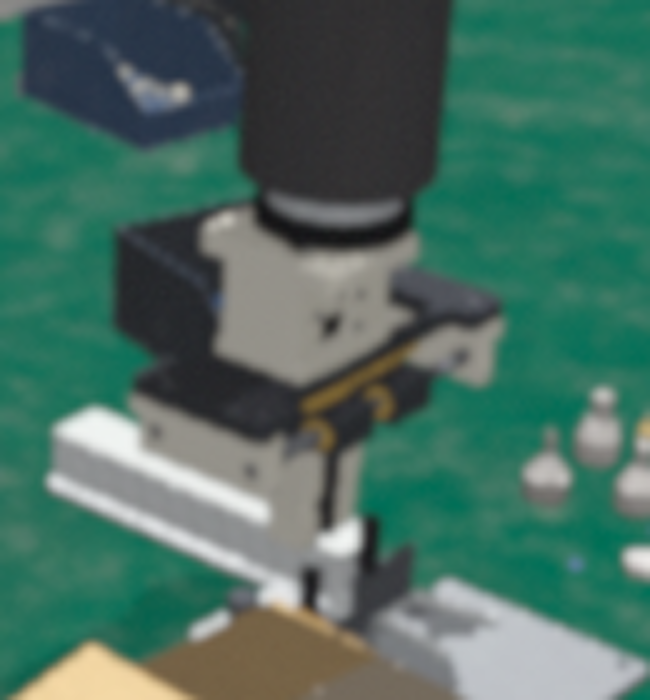

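```bash
python3 -m crank '[{"linear":[-0.04,0,0],"rot":[0,0.04,0],"hand":0.32},{"linear":[0,0,0],"rot":[0,0,0],"hand":0.32},{"linear":[0,0,-0.25],"rot":[0,0,0],"hand":0.32},{"linear":[0,0,0],"rot":[0,0,0],"hand":0.32}]'; python3 -c "
from h import *
s=snap('scene');o=st((0.579,-.143,.018),276);tipz(s,o);save(s,'p8.png',(290,140,390,240),7)"
```

```text
clock: 4.92
tool_pos: [0.5786, -0.1427, 0.0353]
orientation: [-19.1, 89.9, 167.4]
force: [-0.1, -0.4, -0.1]
opening: 0.0278
t 4.97 pos [ 0.5793 -0.1428  0.0361] yaw 276.5 down [ 0. -0. -1.] F [ 0.8 -0.3  0.6] open 0.028 j6 91.6
delta units [-0.01 -0.   -0.3 ]
yaw units -0.1
tilt fix rx,ry [0. 0.]
tip z hist [(np.float64(0.03), 7), (np.float64(0.035), 9), (np.float64(0.04), 14), (np.float64(0.045), 12), (np.float64(0.05), 10), (np.float64(0.055), 8), (np.float64(0.06), 15), (np.float64(0.065), 41), (np.float64(0.07), 33), (np.float64(0.075), 39), (np.float64(0.08), 36), (np.float64(0.085), 33), (np.float64(0.09), 35), (np.float64(0.095), 20), (np.float64(0.1), 21), (np.float64(0.105), 18), (np.float64(0.11), 16), (np.float64(0.115), 12)]
```

View pics/p8.png

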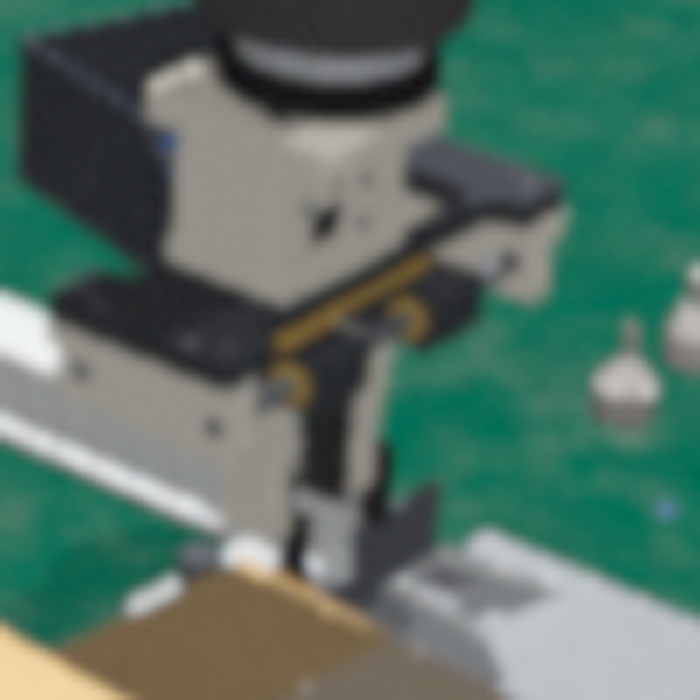

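```bash
python3 -m crank '[{"linear":[0,0,-0.3],"rot":[0,0,-0.1],"hand":0.32},{"linear":[0,0,0],"rot":[0,0,0],"hand":0.32}]'; python3 -c "
from h import *
s=snap('scene');o=st((0.579,-.143,.018),276);tipz(s,o);save(s,'p9.png',(290,140,390,240),7)"
```

```text
clock: 5.22
tool_pos: [0.5797, -0.1429, 0.018]
orientation: [150.3, 90.0, -23.7]
force: [-0.2, 0.0, 0.5]
opening: 0.0276
t 5.28 pos [ 0.5807 -0.1429  0.019 ] yaw 276.0 down [ 0.003 -0.    -1.   ] F [0.6 0.1 0.9] open 0.028 j6 91.1
delta units [-0.03 -0.   -0.02]
yaw units -0.0
tilt fix rx,ry [0.01 0.03]
tip z hist [(np.float64(0.03), 5), (np.float64(0.035), 7), (np.float64(0.04), 10), (np.float64(0.045), 23), (np.float64(0.05), 32), (np.float64(0.055), 46), (np.float64(0.06), 37), (np.float64(0.065), 36), (np.float64(0.07), 34), (np.float64(0.075), 21), (np.float64(0.08), 25), (np.float64(0.085), 16), (np.float64(0.09), 16), (np.float64(0.095), 15), (np.float64(0.1), 5), (np.float64(0.105), 2), (np.float64(0.11), 5), (np.float64(0.115), 8)]
```

View pics/p9.png

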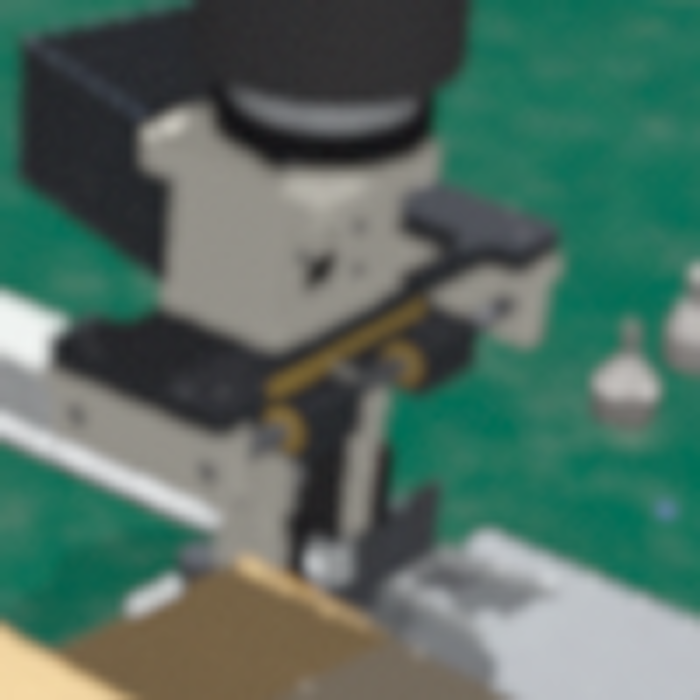

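```bash
python3 -m crank '[{"linear":[0,0,0],"rot":[0,0,0],"hand":0.0},{"linear":[0,0,0],"rot":[0,0,0],"hand":0.0},{"linear":[0,0,0],"rot":[0,0,0],"hand":0.0},{"linear":[0,0,0],"rot":[0,0,0],"hand":0.0}]'; python3 -c "
from h import *
o=st()"
```

```text
clock: 5.78
tool_pos: [0.5817, -0.143, 0.0205]
orientation: [167.3, 89.7, -6.6]
force: [1.1, -0.4, -2.3]
opening: 0.0106
t 5.78 pos [ 0.5817 -0.143   0.0205] yaw 276.0 down [ 0.005 -0.001 -1.   ] F [ 1.1 -0.4 -2.3] open 0.0106 j6 91.1
tilt fix rx,ry [0.01 0.06]
```

```bash
python3 -m crank '[{"linear":[0.03,0.16,0],"rot":[0,0,0],"hand":0.0},{"linear":[0.07,0.16,0],"rot":[0,0,0],"hand":0.0},{"linear":[0.08,0.11,0],"rot":[0,0,0],"hand":0.0},{"linear":[0.095,0.1,0],"rot":[0,0,0],"hand":0.0},{"linear":[0,0,0],"rot":[0,0,0],"hand":0.0}]'; python3 -c "
from h import *
o=st();s=snap('scene');save(s,'p10.png',(290,140,390,240),7)"
```

```text
clock: 6.4
tool_pos: [0.5922, -0.1142, 0.0204]
orientation: [32.0, 89.5, -142.2]
force: [0.7, -3.9, -0.9]
opening: 0.0105
t 6.4 pos [ 0.5922 -0.1142  0.0204] yaw 275.8 down [-0.007 -0.005 -1.   ] F [ 0.7 -3.9 -0.9] open 0.0105 j6 87.8
tilt fix rx,ry [ 0.06 -0.07]
```

View pics/p10.png

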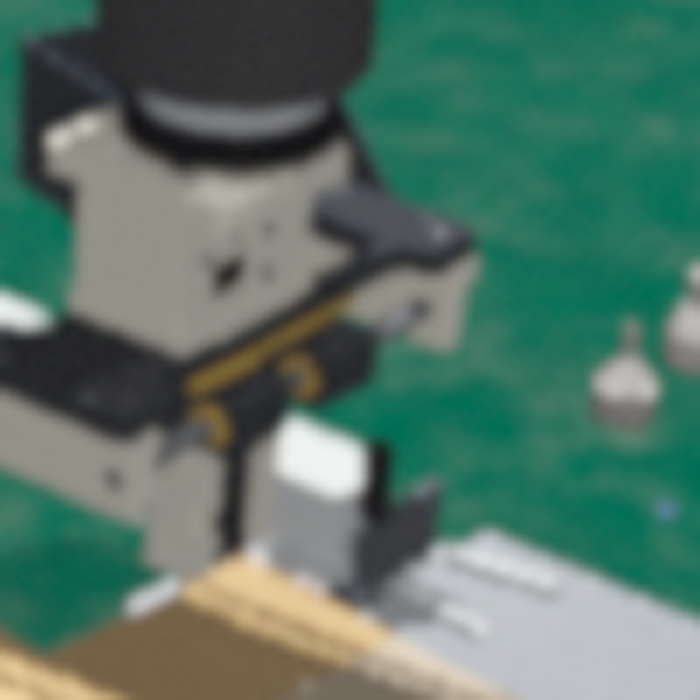

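```bash
python3 -m crank '[{"linear":[0.11,0.09,0],"rot":[0.03,-0.03,0],"hand":0.0},{"linear":[0.12,0.07,0],"rot":[0.03,-0.04,0],"hand":0.0},{"linear":[0.1,0.035,0],"rot":[0,0,0],"hand":0.0},{"linear":[0.1,0.025,0],"rot":[0,0,0],"hand":0.0},{"linear":[0.09,0.0,0],"rot":[0,0,0],"hand":0.0},{"linear":[0,0,0],"rot":[0,0,0],"hand":0.0}]'; python3 -c "
from h import *
o=st(M((50,113,20)));s=snap('scene');save(s,'p11.png',(290,140,390,240),7)"
```

```text
clock: 7.2
tool_pos: [0.6167, -0.101, 0.0203]
orientation: [-12.7, 89.4, 172.9]
force: [-0.2, -3.8, -1.7]
opening: 0.0104
t 7.2 pos [ 0.6167 -0.101   0.0203] yaw 275.6 down [-0.011  0.001 -1.   ] F [-0.2 -3.8 -1.7] open 0.0104 j6 87.3
delta units [ 0.08  0.   -0.  ]
tilt fix rx,ry [-0.02 -0.13]
```

View pics/p11.png

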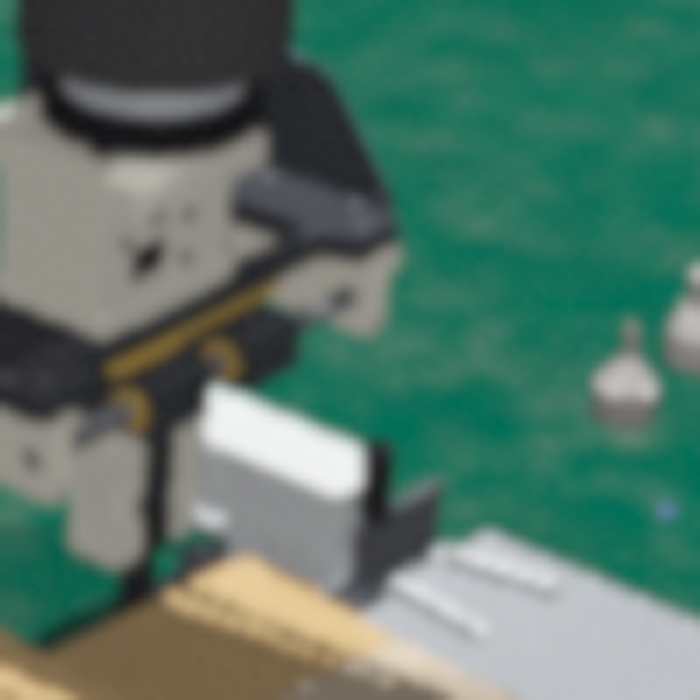

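```bash
python3 -m crank '[{"linear":[0.1,-0.01,0],"rot":[0,-0.1,0],"hand":0.0},{"linear":[0.1,-0.02,0],"rot":[0,0,0],"hand":0.0},{"linear":[0.1,-0.02,0],"rot":[0,0,0],"hand":0.0}]'; python3 -c "
from h import *
o=st(M((50,113,20)))"
```

```text
clock: 7.62
tool_pos: [0.625, -0.0997, 0.0198]
orientation: [-25.9, 88.9, 159.6]
force: [-24.7, 11.6, 22.5]
opening: 0.0106
t 7.62 pos [ 0.625  -0.0997  0.0198] yaw 275.5 down [-0.018  0.007 -1.   ] F [-24.7  11.6  22.5] open 0.0106 j6 87.8
delta units [-0.06 -0.02  0.  ]
tilt fix rx,ry [-0.08 -0.21]
```

Stop reached (24 N back). Release, lift, look.

```bash
python3 -m crank '[{"linear":[-0.04,0,0],"rot":[-0.08,-0.2,0],"hand":0.3},{"linear":[0,0,0],"rot":[0,0,0],"hand":0.3},{"linear":[0,0,0],"rot":[0,0,0],"hand":0.3},{"linear":[0,0,0.5],"rot":[0,0,0],"hand":0.3},{"linear":[0,0,0.6],"rot":[0,0,0],"hand":0.3},{"linear":[0,0,0],"rot":[0,0,0],"hand":0.3}]'; python3 -c "
from h import *
K=M((3.5,26,45));K[2]=.10
o=st(K,276);s=snap('scene');save(s,'p12.png',(290,140,390,240),7)"
```

```text
clock: 8.38
tool_pos: [0.6257, -0.0994, 0.0881]
orientation: [173.8, 89.8, -0.6]
force: [0.0, 0.2, -0.1]
opening: 0.0261
t 8.38 pos [ 0.6257 -0.0994  0.0881] yaw 275.6 down [ 0.004 -0.    -1.   ] F [ 0.   0.2 -0.1] open 0.0261 j6 86.9
delta units [-0.69 -1.54  0.2 ]
yaw units 0.08
tilt fix rx,ry [0.   0.05]
```

View pics/p12.png

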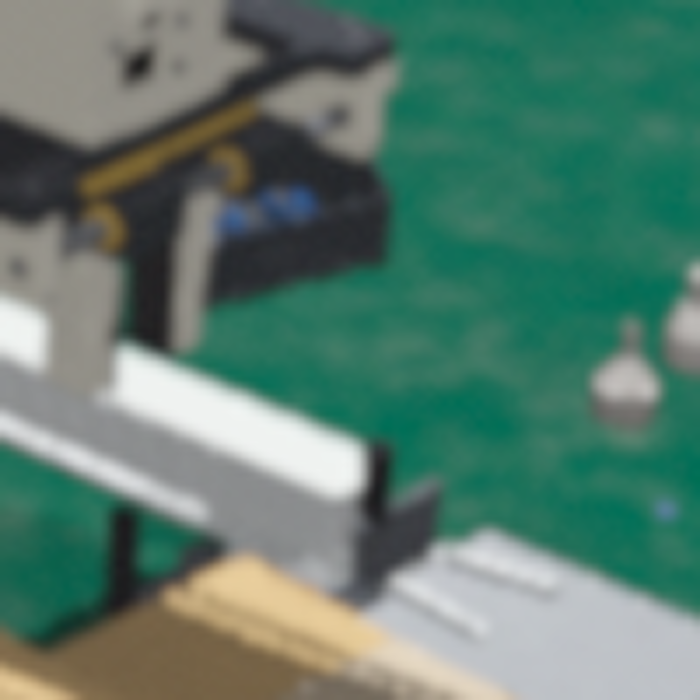

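```bash
python3 -m crank '[{"linear":[-0.34,-0.77,0],"rot":[0,0.03,0.04],"hand":0.38},{"linear":[-0.34,-0.77,0],"rot":[0,0,0.04],"hand":0.38},{"linear":[0,0,0],"rot":[0,0,0],"hand":0.38}]'; python3 -c "
from h import *
K=M((3.5,26,22))
o=st(K,276);s=snap('scene');save(s,'p13.png',(290,140,390,240),7);tipz(s,o)"
```

```text
clock: 8.8
tool_pos: [0.5821, -0.1934, 0.0834]
orientation: [-17.6, 89.8, 168.5]
force: [0.5, 0.0, -0.1]
opening: 0.0329
t 8.8 pos [ 0.5821 -0.1934  0.0834] yaw 276.1 down [-0.004  0.001 -1.   ] F [ 0.5  0.  -0.1] open 0.0329 j6 96.3
delta units [ 0.04  0.02 -1.02]
yaw units -0.01
tilt fix rx,ry [-0.01 -0.04]
tip z hist [(np.float64(0.03), 21), (np.float64(0.035), 22), (np.float64(0.04), 7), (np.float64(0.045), 7), (np.float64(0.05), 9), (np.float64(0.055), 8), (np.float64(0.06), 11), (np.float64(0.065), 11), (np.float64(0.07), 1), (np.float64(0.075), 0), (np.float64(0.08), 0), (np.float64(0.085), 0), (np.float64(0.09), 0), (np.float64(0.095), 0), (np.float64(0.1), 0), (np.float64(0.105), 4), (np.float64(0.11), 28), (np.float64(0.115), 39)]
```

View pics/p13.png

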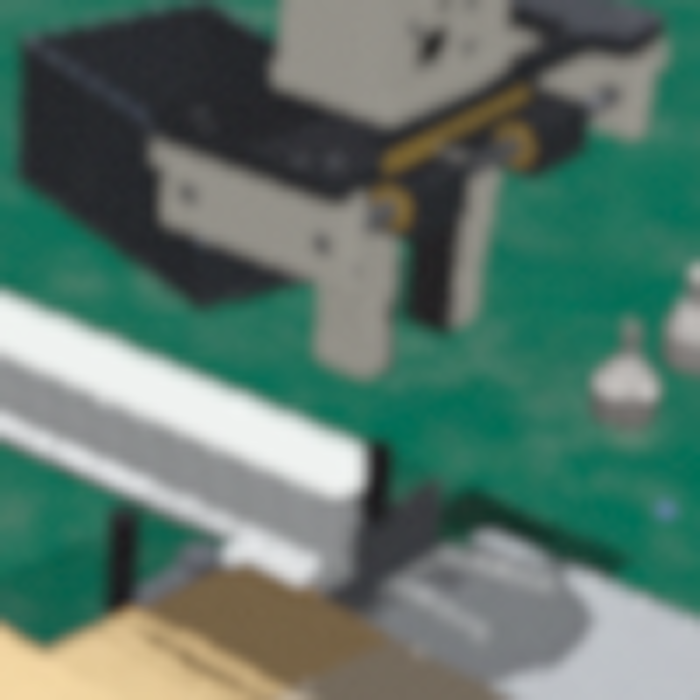

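```bash
python3 -m crank '[{"linear":[0.03,0.02,-0.5],"rot":[0,0,0],"hand":0.38},{"linear":[0,0,-0.5],"rot":[0,0,0],"hand":0.38},{"linear":[0,0,0],"rot":[0,0,0],"hand":0.38}]'; python3 -c "
from h import *
K=M((3.5,26,22))
o=st(K,276);s=snap('scene');save(s,'p14.png',(290,140,390,240),7);tipz(s,o)"
```

```text
clock: 9.22
tool_pos: [0.5857, -0.1899, 0.0208]
orientation: [-20.4, 89.8, 165.7]
force: [-0.5, -0.4, 0.1]
opening: 0.0334
t 9.22 pos [ 0.5857 -0.1899  0.0208] yaw 276.1 down [-0.003  0.001 -1.   ] F [-0.5 -0.4  0.1] open 0.0334 j6 96.0
delta units [-0.02 -0.04  0.02]
yaw units -0.03
tilt fix rx,ry [-0.01 -0.04]
tip z hist [(np.float64(0.03), 25), (np.float64(0.035), 19), (np.float64(0.04), 9), (np.float64(0.045), 16), (np.float64(0.05), 40), (np.float64(0.055), 36), (np.float64(0.06), 41), (np.float64(0.065), 47), (np.float64(0.07), 34), (np.float64(0.075), 28), (np.float64(0.08), 21), (np.float64(0.085), 21), (np.float64(0.09), 17), (np.float64(0.095), 15), (np.float64(0.1), 10), (np.float64(0.105), 1), (np.float64(0.11), 3), (np.float64(0.115), 9)]
```

View pics/p14.png

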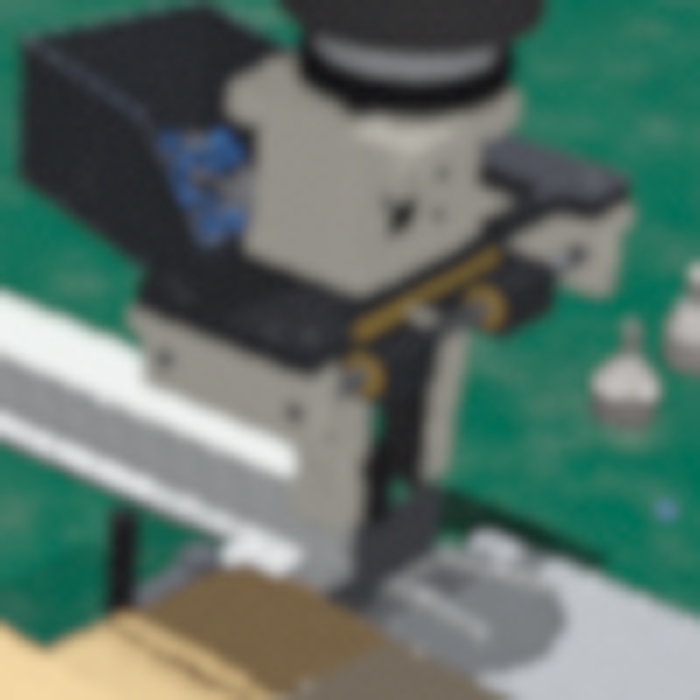

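```bash
python3 -m crank '[{"linear":[0,0,0],"rot":[0,0,0],"hand":0.0},{"linear":[0,0,0],"rot":[0,0,0],"hand":0.0},{"linear":[0,0,0],"rot":[0,0,0],"hand":0.0},{"linear":[0,0,0],"rot":[0,0,0],"hand":0.0},{"linear":[-0.015,0.15,0],"rot":[0,0,0],"hand":0.0},{"linear":[-0.015,0.15,0],"rot":[0,0,0],"hand":0.0},{"linear":[-0.015,0.15,0],"rot":[0,0,0],"hand":0.0}]'; python3 -c "
from h import *
o=st(M((3.5,72,21)))"
```

```text
clock: 10.15
tool_pos: [0.5862, -0.1618, 0.0251]
orientation: [171.8, 89.8, -2.1]
force: [1.2, -2.3, -3.6]
opening: 0.011
t 10.15 pos [ 0.5862 -0.1618  0.0251] yaw 276.2 down [ 0.003 -0.    -1.   ] F [ 1.2 -2.3 -3.6] open 0.011 j6 93.2
delta units [-0.11  0.26 -0.07]
tilt fix rx,ry [0.   0.04]
```

```bash
python3 -m crank '[{"linear":[-0.03,0.1,0],"rot":[0,0,0],"hand":0.0},{"linear":[-0.03,0.1,0],"rot":[0,0,0],"hand":0.0},{"linear":[-0.02,0.1,0],"rot":[0,0,0],"hand":0.0},{"linear":[-0.02,0.1,0],"rot":[0,0,0],"hand":0.0}]'; python3 -c "
from h import *
o=st(M((3.5,72,21)))"
```

```text
clock: 10.65
tool_pos: [0.5842, -0.1438, 0.025]
orientation: [122.3, 89.2, -51.2]
force: [14.5, -54.5, -22.9]
opening: 0.011
t 10.65 pos [ 0.5842 -0.1438  0.025 ] yaw 276.5 down [ 0.009 -0.011 -1.   ] F [ 14.5 -54.5 -22.9] open 0.011 j6 90.6
delta units [-0.08 -0.04 -0.07]
tilt fix rx,ry [0.13 0.1 ]
```

```bash
python3 -m crank '[{"linear":[0,-0.03,0],"rot":[0.1,0.1,0],"hand":0.4},{"linear":[0,0,0],"rot":[0,0,0],"hand":0.4},{"linear":[0,0,0],"rot":[0,0,0],"hand":0.4},{"linear":[0,0,0.5],"rot":[0,0,0],"hand":0.4},{"linear":[0,0,0.9],"rot":[0,0,0],"hand":0.5},{"linear":[0,0,0.5],"rot":[0,0,0],"hand":0.6},{"linear":[0.3,0.6,0],"rot":[0,0,-1],"hand":0.6},{"linear":[0.3,0.6,0],"rot":[0,0,-1],"hand":0.6},{"linear":[0,0.6,0],"rot":[0,0,-1],"hand":0.6},{"linear":[0,0.6,0],"rot":[0,0,-1],"hand":0.6},{"linear":[0,0.4,0],"rot":[0,0,-1],"hand":0.6},{"linear":[0,0,0],"rot":[0,0,0],"hand":0.6}]'; python3 -c "
from h import *
o=st((.577,.063,.1),245.8);s=snap('scene');save(s,'p15.png');save(snap('top'),'p15t.png')"
```

```text
clock: 12.15
tool_pos: [0.6182, 0.0339, 0.1465]
orientation: [-153.5, 89.8, 7.5]
force: [0.5, -0.2, -0.5]
opening: 0.0521
t 12.15 pos [0.6182 0.0339 0.1465] yaw 250.9 down [ 0.003  0.    -1.   ] F [ 0.5 -0.2 -0.5] open 0.0521 j6 49.7
delta units [-0.69  0.49 -0.77]
yaw units -1.03
tilt fix rx,ry [-0.    0.03]
```

View pics/p15.png

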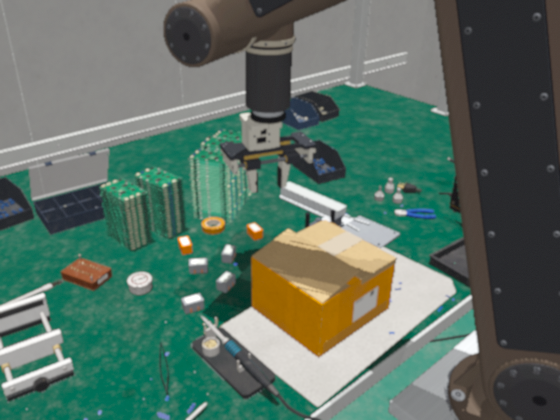

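View pics/p15t.png

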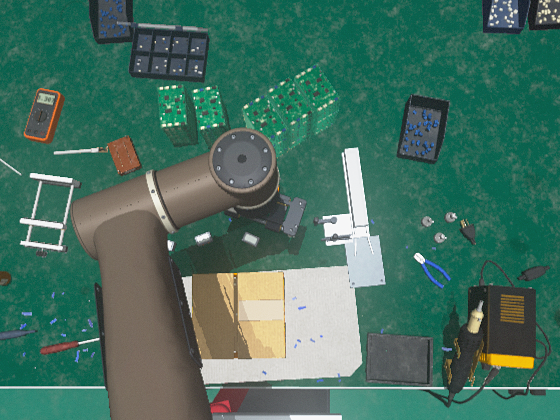

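```bash
python3 -m crank '[{"linear":[-0.35,0.25,-0.3],"rot":[0,0,-0.5],"hand":0.72},{"linear":[-0.35,0.25,-0.3],"rot":[0,0,-0.5],"hand":0.72},{"linear":[0,0,-0.2],"rot":[0,0,0],"hand":0.72},{"linear":[0,0,0],"rot":[0,0,0],"hand":0.72}]'; python3 -c "
from h import *
o=st((.577,.063,-.02),245.8);s=snap('scene');tipz(s,o);save(s,'p16.png',(200,150,340,270),5);save(snap('top'),'p16t.png',(180,150,340,290),4)"
```

```text
clock: 12.75
tool_pos: [0.5755, 0.0601, 0.098]
orientation: [-155.8, 89.8, 0.1]
force: [0.1, -0.9, 0.5]
opening: 0.0627
t 12.75 pos [0.5755 0.0601 0.098 ] yaw 245.9 down [ 0.004  0.    -1.   ] F [ 0.1 -0.9  0.5] open 0.0627 j6 40.4
delta units [ 0.03  0.05 -1.97]
yaw units -0.02
tilt fix rx,ry [-0.    0.05]
tip z hist [(np.float64(0.03), 0), (np.float64(0.035), 0), (np.float64(0.04), 0), (np.float64(0.045), 0), (np.float64(0.05), 0), (np.float64(0.055), 0), (np.float64(0.06), 0), (np.float64(0.065), 0), (np.float64(0.07), 0), (np.float64(0.075), 0), (np.float64(0.08), 0), (np.float64(0.085), 0), (np.float64(0.09), 0), (np.float64(0.095), 0), (np.float64(0.1), 0), (np.float64(0.105), 0), (np.float64(0.11), 0), (np.float64(0.115), 0)]
```

View pics/p16.png

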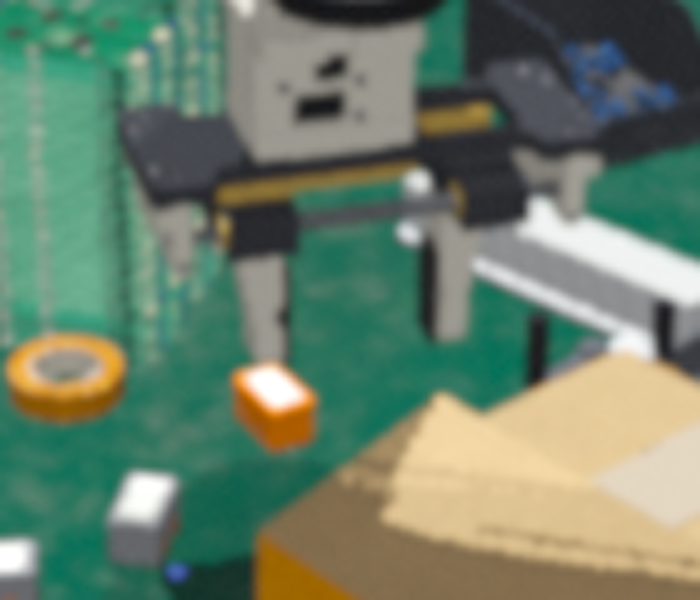

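View pics/p16t.png

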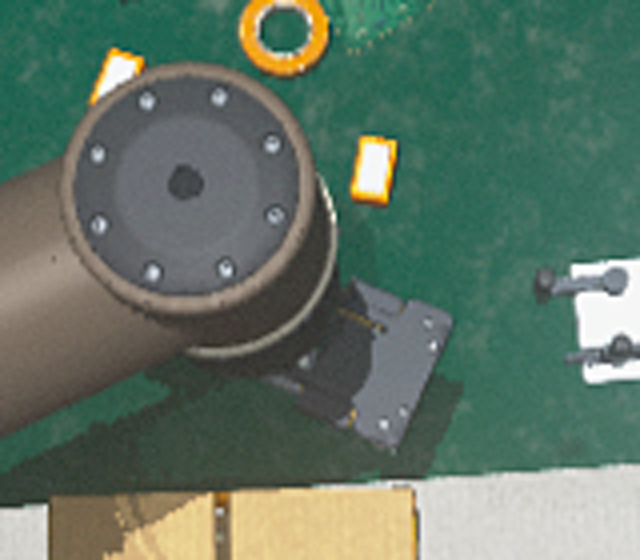

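```bash
cat >> h.py <<'E'
def tipz(s,o,r=0.062):
    T=s['camera_from_world'];K=s['K'];d=s['depth'];p=o['tool_pos'];c=pix(s,p+[0,0,.025]).astype(int)
    v,u=np.mgrid[max(0,c[1]-60):min(420,c[1]+40),max(0,c[0]-60):min(560,c[0]+60)];dd=d[v,u]
    w=(np.stack([(u-K[0,2])/K[0,0]*dd,-(v-K[1,2])/K[1,1]*dd,-dd],-1)-T[:3,3])@T[:3,:3]
    m=R.from_euler('xyz',o['orientation'],degrees=True).as_matrix()
    loc=(w-p)@m
    k=(np.abs(loc[...,1])<r)&(np.abs(loc[...,2])<.02)
    h=[(round(float(z),3),int((k&(w[...,2]>=z)&(w[...,2]<z+.004)).sum())) for z in p[2]+np.arange(-.01,.06,.004)]
    print('z:count',h)
    a=w[k&(w[...,2]>p[2]+.032)&(w[...,2]<p[2]+.07)]
    if len(a): l=(a-p)@m; print('local jaw range',l[:,1].min(),l[:,1].max(),'z range',l[:,2].min(),l[:,2].max())
E
python3 -m crank '[{"linear":[0.03,0.05,-0.6],"rot":[0,0.05,0],"hand":0.72},{"linear":[0,0,-0.5],"rot":[0,0,0],"hand":0.72},{"linear":[0,0,0],"rot":[0,0,0],"hand":0.72}]'; python3 -c "
from h import *
o=st((.577,.063,-.02),245.8);s=snap('scene');tipz(s,o);save(s,'p17.png',(200,150,340,270),5)"
```

```text
clock: 13.22
tool_pos: [0.5819, 0.0627, 0.0343]
orientation: [-138.3, 89.6, 17.5]
force: [-0.3, -0.7, -0.5]
opening: 0.0634
t 13.22 pos [0.5819 0.0627 0.0343] yaw 245.8 down [ 0.006  0.002 -1.   ] F [-0.3 -0.7 -0.5] open 0.0634 j6 40.5
delta units [-0.08  0.01 -0.91]
yaw units -0.01
tilt fix rx,ry [-0.02  0.07]
z:count [(0.024, 0), (0.028, 0), (0.032, 0), (0.036, 0), (0.04, 0), (0.044, 0), (0.048, 0), (0.052, 0), (0.056, 0), (0.06, 4), (0.064, 13), (0.068, 12), (0.072, 13), (0.076, 21), (0.08, 14), (0.084, 18), (0.088, 19), (0.092, 32)]
local jaw range -0.05227982310222984 0.04978189425027263 z range -0.011276688184108033 0.014884239484227724
```

View pics/p17.png

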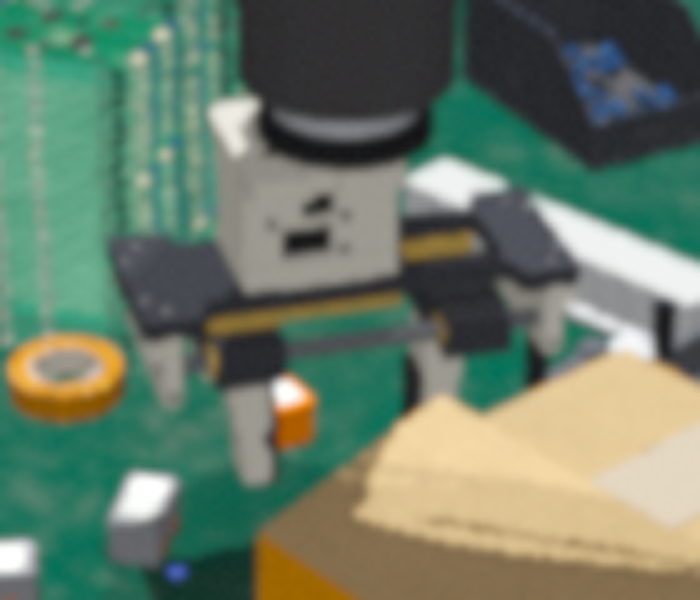

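```bash
python3 -m crank '[{"linear":[-0.08,0.01,-0.5],"rot":[-0.02,0.07,0],"hand":0.72},{"linear":[0,0,-0.3],"rot":[0,0,0],"hand":0.72},{"linear":[0,0,0],"rot":[0,0,0],"hand":0.72}]'; python3 -c "
from h import *
o=st((.577,.063,-.022),245.8);s=snap('scene');tipz(s,o)"
```

```text
clock: 13.65
tool_pos: [0.583, 0.0645, -0.0075]
orientation: [-138.5, 89.4, 17.4]
force: [0.6, 1.0, 0.1]
opening: 0.0629
t 13.65 pos [ 0.583   0.0645 -0.0075] yaw 245.9 down [ 0.011  0.003 -1.   ] F [0.6 1.  0.1] open 0.0629 j6 40.3
delta units [-0.1  -0.03 -0.24]
yaw units -0.02
tilt fix rx,ry [-0.04  0.12]
z:count [(-0.017, 0), (-0.013, 0), (-0.009, 0), (-0.005, 56), (-0.001, 54), (0.003, 0), (0.007, 0), (0.011, 0), (0.015, 0), (0.019, 2), (0.023, 6), (0.027, 9), (0.031, 10), (0.035, 11), (0.039, 12), (0.043, 11), (0.047, 15), (0.051, 10)]
local jaw range -0.05116201533251981 -0.030885584730262754 z range -0.01218997043006259 0.015794946903564908
```

```bash
python3 -m crank '[{"linear":[-0.1,-0.02,-0.15],"rot":[-0.04,0.12,0],"hand":0.72},{"linear":[0,0,-0.1],"rot":[0,0,0],"hand":0.72},{"linear":[0,0,0],"rot":[0,0,0],"hand":0.72}]'; python3 -c "
from h import *
o=st((.577,.063,-.022),245.8);s=snap('scene');tipz(s,o)"
```

```text
clock: 14.08
tool_pos: [0.5792, 0.0641, -0.0196]
orientation: [-137.0, 89.7, 19.0]
force: [0.3, 0.1, -0.0]
opening: 0.0629
t 14.07 pos [ 0.5792  0.0641 -0.0196] yaw 245.9 down [ 0.005  0.002 -1.   ] F [ 0.3  0.1 -0. ] open 0.0629 j6 40.3
delta units [-0.04 -0.02 -0.04]
yaw units -0.02
tilt fix rx,ry [-0.02  0.06]
z:count [(-0.03, 0), (-0.026, 0), (-0.022, 0), (-0.018, 0), (-0.014, 0), (-0.01, 0), (-0.006, 50), (-0.002, 39), (0.002, 0), (0.006, 2), (0.01, 4), (0.014, 7), (0.018, 4), (0.022, 6), (0.026, 4), (0.03, 6), (0.034, 7), (0.038, 8)]
local jaw range -0.05150413976017894 -0.031816173329607525 z range -0.007498262680868753 0.014158476967325147
```

Close and lift.

```bash
python3 -m crank '[{"linear":[-0.03,-0.02,-0.02],"rot":[0,0.05,0],"hand":0.3},{"linear":[0,0,0],"rot":[0,0,0],"hand":0.3},{"linear":[0,0,0],"rot":[0,0,0],"hand":0.3},{"linear":[0,0,0],"rot":[0,0,0],"hand":0.3},{"linear":[0,0,0.3],"rot":[0,0,0],"hand":0.3},{"linear":[0,0,0.6],"rot":[0,0,0],"hand":0.3},{"linear":[0,0,0.6],"rot":[0,0,0],"hand":0.3},{"linear":[0,0,0],"rot":[0,0,0],"hand":0.3}]'; python3 -c "
from h import *
o=st(M((-75,0,80)),186);s=snap('scene');save(s,'p18.png',(200,150,340,270),5)"
```

```text
clock: 15.12
tool_pos: [0.5767, 0.0625, 0.0714]
orientation: [-21.1, 89.9, 134.8]
force: [1.2, -0.2, -0.0]
opening: 0.0396
t 15.12 pos [0.5767 0.0625 0.0714] yaw 245.9 down [-0.001  0.001 -1.   ] F [ 1.2 -0.2 -0. ] open 0.0396 j6 40.5
delta units [-1.13 -4.81  0.14]
yaw units -11.99
tilt fix rx,ry [-0.01 -0.01]
```

View pics/p18.png

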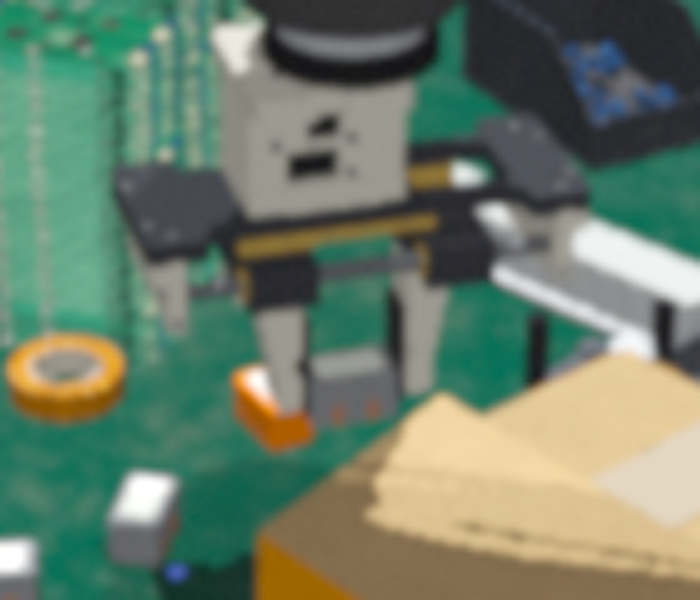

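```bash
python3 -m crank '[{"linear":[0,-0.4,0.1],"rot":[0,0,-1],"hand":0.3},{"linear":[0,-0.4,0.1],"rot":[0,0,-1],"hand":0.3},{"linear":[0,-0.4,0],"rot":[0,0,-1],"hand":0.3},{"linear":[0,-0.4,0],"rot":[0,0,-1],"hand":0.3},{"linear":[0,-0.4,0],"rot":[0,0,-1],"hand":0.3},{"linear":[-0.16,-0.4,0],"rot":[0,0,-1],"hand":0.3},{"linear":[-0.16,-0.4,0],"rot":[0,0,-1],"hand":0.3},{"linear":[-0.16,-0.4,0],"rot":[0,0,-1],"hand":0.3},{"linear":[-0.16,-0.4,0],"rot":[0,0,-1],"hand":0.3},{"linear":[-0.16,-0.4,0],"rot":[0,0,-1],"hand":0.3},{"linear":[-0.16,-0.4,0],"rot":[0,0,-1],"hand":0.3},{"linear":[-0.16,-0.4,0],"rot":[0,0,-1],"hand":0.3},{"linear":[0,0,0],"rot":[0,0,0],"hand":0.3}]'; python3 -c "
from h import *
o=st(M((-75,0,-12)),186);s=snap('scene');tipz(s,o);save(s,'p19.png',(280,150,420,270),5);save(snap('top'),'p19t.png',(260,150,420,290),4)"
```

```text
clock: 16.8
tool_pos: [0.494, -0.2339, 0.0645]
orientation: [56.2, 88.3, 150.0]
force: [0.4, -0.1, -0.3]
opening: 0.0398
t 16.8 pos [ 0.494  -0.2339  0.0645] yaw 183.8 down [-0.026  0.015 -1.   ] F [ 0.4 -0.1 -0.3] open 0.0398 j6 9.7
delta units [ 0.25  0.13 -1.28]
yaw units 0.44
tilt fix rx,ry [-0.17 -0.29]
z:count [(0.055, 0), (0.059, 0), (0.063, 0), (0.067, 0), (0.071, 0), (0.075, 0), (0.079, 0), (0.083, 15), (0.087, 22), (0.091, 26), (0.095, 50), (0.099, 38), (0.103, 65), (0.107, 79), (0.111, 33), (0.115, 23), (0.119, 29), (0.123, 34)]
local jaw range -0.040122585368145745 0.04094400634560123 z range -0.012662005778701541 0.016626607681998723
```

View pics/p19.png

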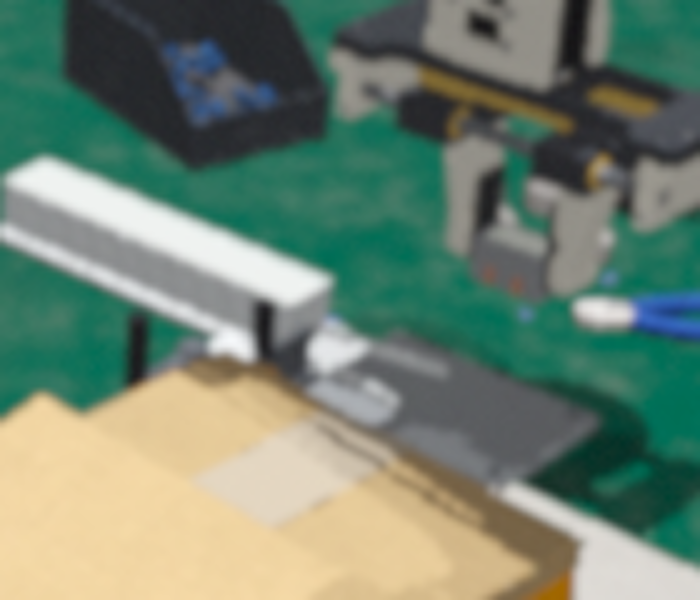

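View pics/p19t.png

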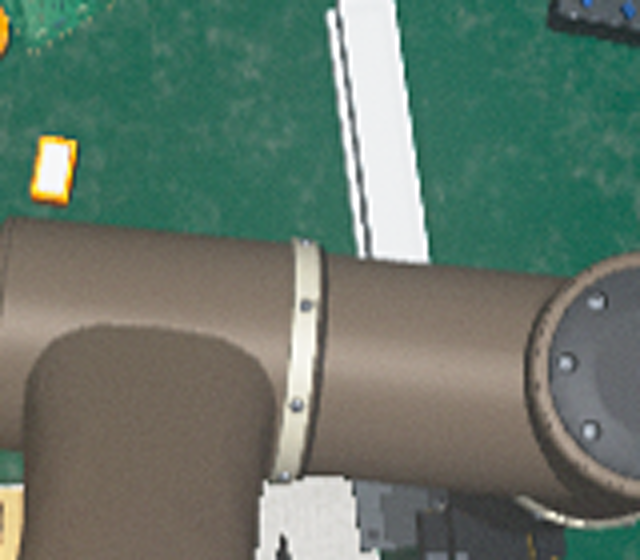

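```bash
python3 -m crank '[{"linear":[0.25,0.13,-0.2],"rot":[-0.17,-0.29,0.44],"hand":0.3},{"linear":[0,0,-0.4],"rot":[0,0,0],"hand":0.3},{"linear":[0,0,0],"rot":[0,0,0],"hand":0.3}]'; python3 -c "
from h import *
o=st(M((-75,0,-14)),186);s=snap('scene');tipz(s,o);save(s,'p20.png',(280,150,420,270),5)"
```

```text
clock: 17.27
tool_pos: [0.511, -0.223, 0.0274]
orientation: [-166.8, 89.9, -70.3]
force: [0.3, 1.0, -0.3]
opening: 0.0396
t 17.27 pos [ 0.511  -0.223   0.0274] yaw 186.5 down [ 0.    -0.001 -1.   ] F [ 0.3  1.  -0.3] open 0.0396 j6 9.9
delta units [-0.03 -0.05 -0.69]
yaw units -0.1
tilt fix rx,ry [0.01 0.  ]
z:count [(0.017, 0), (0.021, 0), (0.025, 0), (0.029, 0), (0.033, 0), (0.037, 0), (0.041, 3), (0.045, 11), (0.049, 26), (0.053, 22), (0.057, 48), (0.061, 40), (0.065, 56), (0.069, 77), (0.073, 31), (0.077, 30), (0.081, 30), (0.085, 23)]
local jaw range -0.03856928492489423 0.040234388445137124 z range -0.013281026336082387 0.0167080209391093
```

View pics/p20.png

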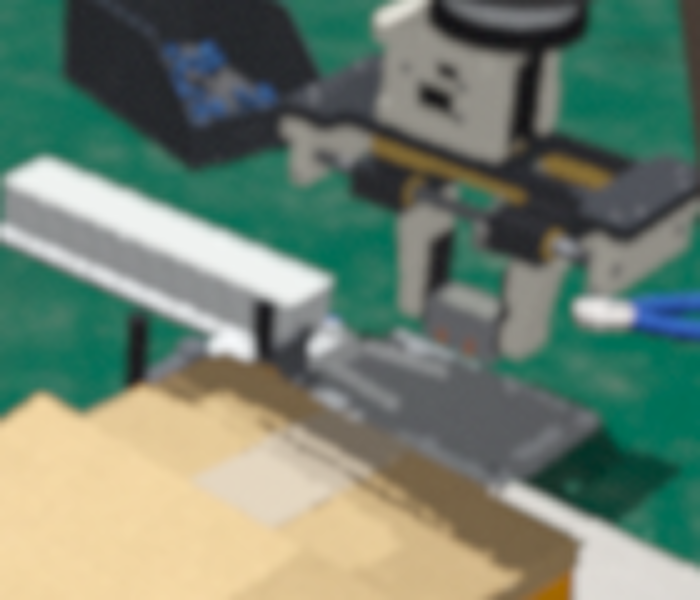

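```bash
python3 -m crank '[{"linear":[-0.03,-0.05,-0.3],"rot":[0,0,-0.1],"hand":0.3},{"linear":[0,0,-0.24],"rot":[0,0,0],"hand":0.3},{"linear":[0,0,0],"rot":[0,0,0],"hand":0.3}]'; python3 -c "
from h import *
o=st(M((-75,0,-14)),186);s=snap('scene');tipz(s,o);save(s,'p21.png',(310,180,410,260),7)"
```

```text
clock: 17.7
tool_pos: [0.5128, -0.2258, -0.0022]
orientation: [-117.8, 89.6, -21.6]
force: [-0.1, 0.3, -0.2]
opening: 0.0396
t 17.7 pos [ 0.5128 -0.2258 -0.0022] yaw 186.2 down [ 0.006 -0.002 -1.   ] F [-0.1  0.3 -0.2] open 0.0396 j6 9.7
delta units [-0.06 -0.01 -0.2 ]
yaw units -0.04
tilt fix rx,ry [0.03 0.07]
z:count [(-0.012, 0), (-0.008, 3), (-0.004, 26), (-0.0, 132), (0.004, 194), (0.008, 12), (0.012, 5), (0.016, 11), (0.02, 23), (0.024, 26), (0.028, 39), (0.032, 42), (0.036, 58), (0.04, 76), (0.044, 38), (0.048, 14), (0.052, 28), (0.056, 23)]
local jaw range -0.04028395920117601 0.03999963608895463 z range -0.011876456035440845 0.018644825341824635
```

View pics/p21.png

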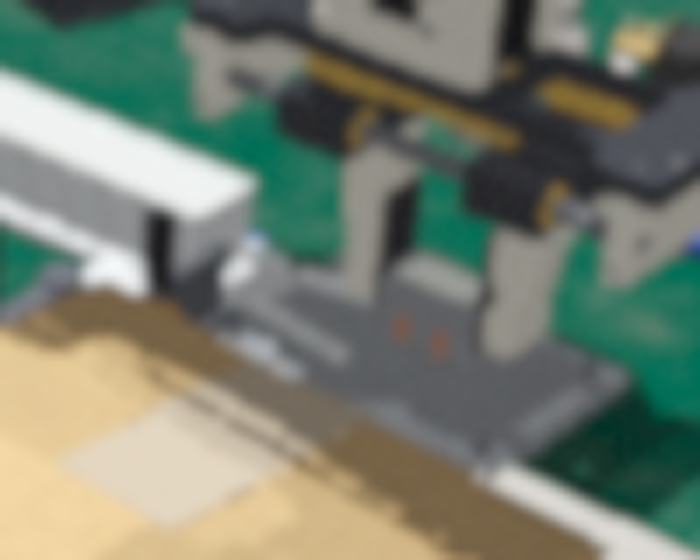

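```bash
python3 -m crank '[{"linear":[-0.05,0,-0.1],"rot":[0.03,0.07,0],"hand":0.3},{"linear":[0,0,0],"rot":[0,0,0],"hand":0.3}]';  python3 -m crank '[{"linear":[0,0,-0.05],"rot":[0,0,0],"hand":0.3},{"linear":[0,0,0],"rot":[0,0,0],"hand":0.3}]'; python3 -c "
from h import *
o=st(M((-75,0,-14)),186);s=snap('scene');tipz(s,o);save(s,'p22.png',(310,180,410,260),7)"
```

```text
clock: 18.0
tool_pos: [0.5109, -0.2259, -0.0068]
orientation: [-98.5, 89.9, -2.3]
force: [0.8, -0.8, -1.2]
opening: 0.0394
clock: 18.25
tool_pos: [0.5113, -0.226, -0.0095]
orientation: [-100.1, 89.8, -3.9]
force: [0.7, -0.2, 0.3]
opening: 0.0401
t 18.25 pos [ 0.5113 -0.226  -0.0095] yaw 186.2 down [ 0.003 -0.    -1.   ] F [ 0.7 -0.2  0.3] open 0.0401 j6 10.0
delta units [-0.04 -0.   -0.07]
yaw units -0.05
tilt fix rx,ry [0.   0.03]
z:count [(-0.02, 0), (-0.016, 0), (-0.012, 0), (-0.008, 2), (-0.004, 39), (0.0, 140), (0.004, 116), (0.008, 19), (0.012, 18), (0.016, 28), (0.02, 42), (0.024, 33), (0.028, 69), (0.032, 72), (0.036, 28), (0.04, 26), (0.044, 22), (0.048, 29)]
local jaw range -0.04035945824355761 0.040147495516957205 z range -0.013660753902533887 0.018574180639347935
```

View pics/p22.png

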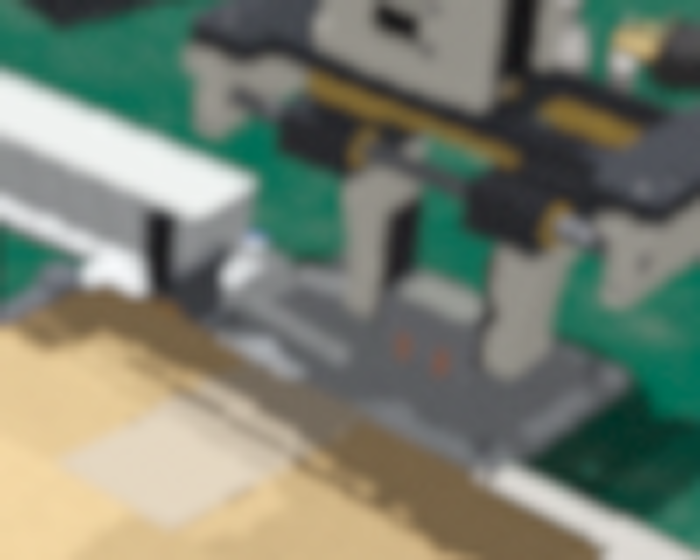

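```bash
python3 -m crank '[{"linear":[-0.04,0,-0.05],"rot":[0,0.03,0],"hand":0.3},{"linear":[0,0,0],"rot":[0,0,0],"hand":0.3}]';  python3 -c "
from h import *
o=st();s=snap('scene')
for a,b in ((430,293),(450,300),(420,288)): print(wpt(s,a/7+310-.5,b/7+180-.5))"
```

```text
clock: 18.55
tool_pos: [0.5089, -0.2261, -0.0125]
orientation: [-121.4, 90.0, -25.2]
force: [-0.2, -0.3, -0.2]
opening: 0.0398
t 18.55 pos [ 0.5089 -0.2261 -0.0125] yaw 186.2 down [ 0.001 -0.    -1.   ] F [-0.2 -0.3 -0.2] open 0.0398 j6 10.0
tilt fix rx,ry [0.   0.01]
[ 0.52291772 -0.23129494  0.02918681]
[ 0.51501711 -0.23299421  0.02924138]
[ 0.52671533 -0.23011434  0.02999652]
```

```bash
python3 -m crank '[{"linear":[0,0,0],"rot":[0,0,0],"hand":0.62},{"linear":[0,0,0],"rot":[0,0,0],"hand":0.62},{"linear":[0,0,0],"rot":[0,0,0],"hand":0.62},{"linear":[0,0,0.4],"rot":[0,0,0],"hand":0.5},{"linear":[0,0,0.6],"rot":[0,0,0],"hand":0.0},{"linear":[-0.4,0,0],"rot":[0,0,0],"hand":0.0},{"linear":[-0.4,0,0],"rot":[0,0,0],"hand":0.0},{"linear":[0,0,0],"rot":[0,0,0],"hand":0.0}]';  python3 -c "
from h import *
o=st(M((-123,0,-7)),186);s=snap('scene');save(s,'p23.png',(310,150,430,260),6)
for n in (0,):
 t=snap('top');save(t,'p23t.png',(300,180,420,290),6)"
```

```text
clock: 19.6
tool_pos: [0.4604, -0.2262, 0.0497]
orientation: [-118.7, 89.9, -22.5]
force: [0.6, 0.1, 0.1]
opening: 0.0099
t 19.6 pos [ 0.4604 -0.2262  0.0497] yaw 186.3 down [ 0.002 -0.001 -1.   ] F [0.6 0.1 0.1] open 0.0099 j6 10.4
delta units [ 0.01 -0.08 -0.95]
yaw units -0.05
tilt fix rx,ry [0.01 0.02]
```

View pics/p23.png

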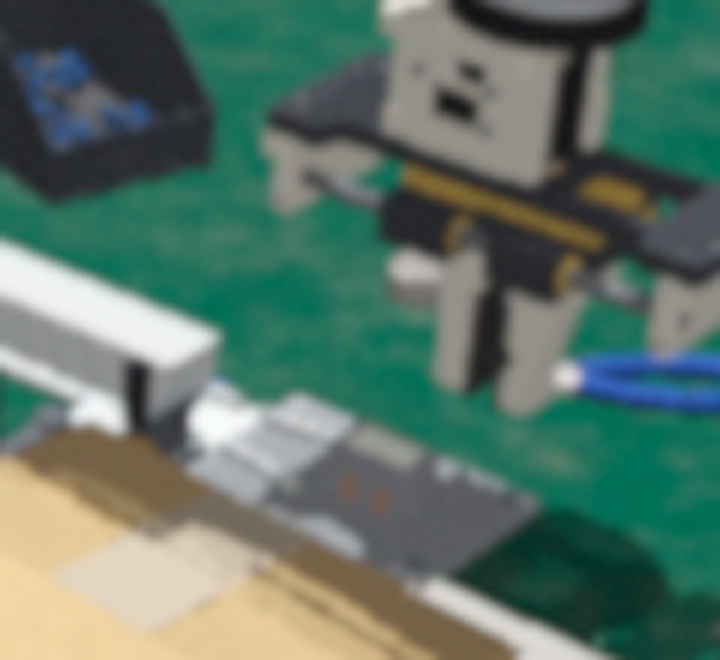

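View pics/p23t.png

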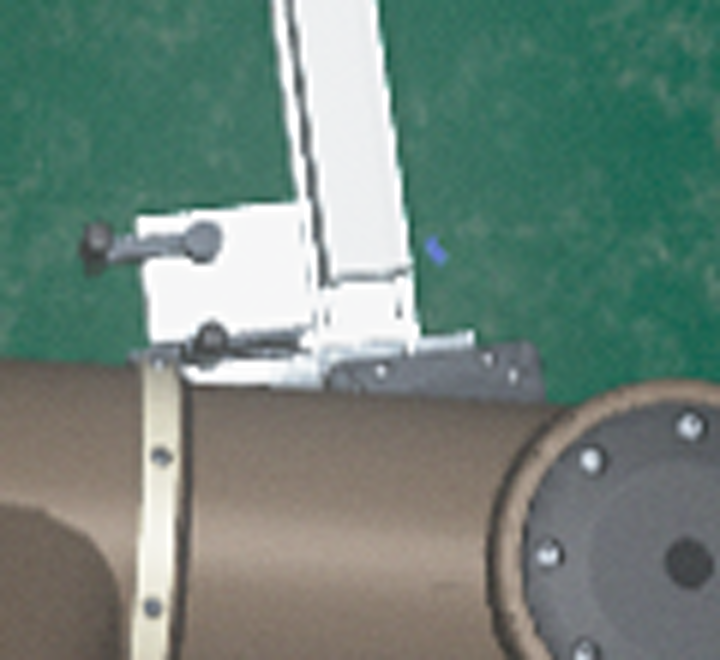

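```bash
python3 -m crank '[{"linear":[-0.02,-0.08,-0.5],"rot":[0.01,0.02,-0.05],"hand":0.0},{"linear":[0,0,-0.4],"rot":[0,0,0],"hand":0.0},{"linear":[0,0,0],"rot":[0,0,0],"hand":0.0}]';  python3 -c "
from h import *
o=st(M((-123,0,-7)),186);s=snap('scene');tipz(s,o,.035);save(s,'p24.png',(310,150,430,260),6)"
```

```text
clock: 20.08
tool_pos: [0.4641, -0.2315, -0.0051]
orientation: [-113.7, 89.8, -17.6]
force: [0.7, 0.3, 0.0]
opening: 0.0006
t 20.07 pos [ 0.4641 -0.2315 -0.0051] yaw 186.1 down [ 0.003 -0.001 -1.   ] F [0.7 0.3 0. ] open 0.0006 j6 10.8
delta units [-0.05  0.01 -0.03]
yaw units -0.02
tilt fix rx,ry [0.01 0.04]
z:count [(-0.015, 0), (-0.011, 0), (-0.007, 23), (-0.003, 94), (0.001, 87), (0.005, 39), (0.009, 9), (0.013, 11), (0.017, 9), (0.021, 23), (0.025, 28), (0.029, 40), (0.033, 15), (0.037, 22), (0.041, 28), (0.045, 18), (0.049, 23), (0.053, 21)]
local jaw range -0.03472348632903029 0.02199254506700468 z range -0.010096679905063596 0.016028076008193944
```

View pics/p24.png

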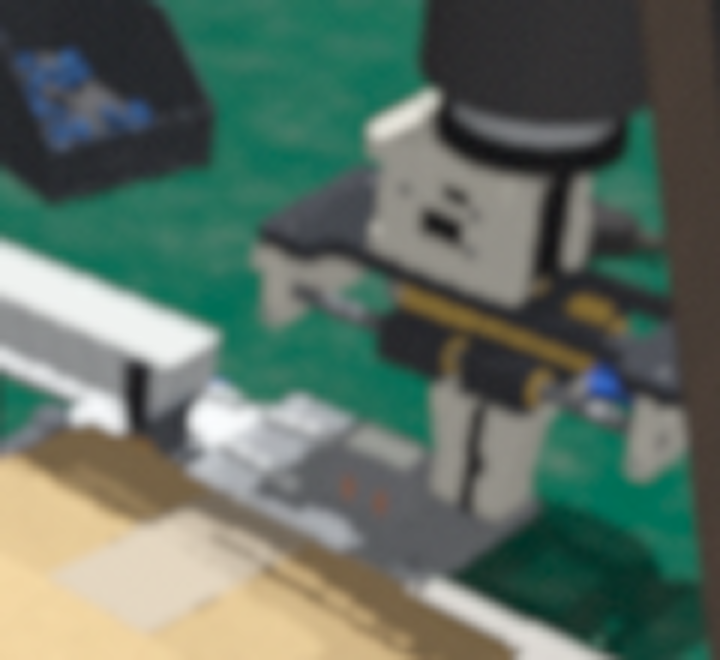

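```bash
python3 -m crank '[{"linear":[0.17,0.018,0],"rot":[0,0.03,0],"hand":0.0},{"linear":[0.17,0.018,0],"rot":[0,0,0],"hand":0.0},{"linear":[0.17,0.018,0],"rot":[0,0,0],"hand":0.0},{"linear":[0.17,0.018,0],"rot":[0,0,0],"hand":0.0},{"linear":[0.17,0.018,0],"rot":[0,0,0],"hand":0.0},{"linear":[0,0,0],"rot":[0,0,0],"hand":0.0}]';  python3 -c "
from h import *
o=st(M((-10,0,-6)),186);s=snap('scene');save(s,'p25.png',(310,150,430,260),6)"
```

```text
clock: 20.88
tool_pos: [0.523, -0.2259, -0.0012]
orientation: [-114.6, 89.6, -18.4]
force: [-0.3, -0.6, -0.8]
opening: 0.0005
t 20.88 pos [ 0.523  -0.2259 -0.0012] yaw 186.2 down [ 0.007 -0.002 -1.   ] F [-0.3 -0.6 -0.8] open 0.0005 j6 9.7
delta units [ 0.84  0.11 -0.08]
yaw units -0.04
tilt fix rx,ry [0.03 0.08]
```

View pics/p25.png

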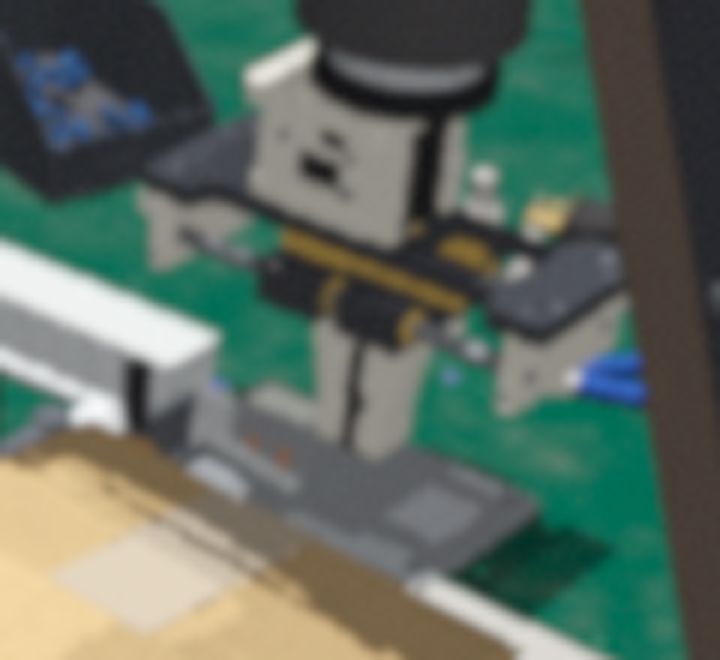

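```bash
python3 -m crank '[{"linear":[0.16,0.02,-0.05],"rot":[0.02,0.05,0],"hand":0.0},{"linear":[0.16,0.02,-0.05],"rot":[0,0.02,0],"hand":0.0},{"linear":[0.16,0.02,-0.02],"rot":[0,0,0],"hand":0.0},{"linear":[0.16,0.02,-0.02],"rot":[0,0,0],"hand":0.0},{"linear":[0.16,0.02,-0.02],"rot":[0,0,0],"hand":0.0},{"linear":[0,0,0],"rot":[0,0,0],"hand":0.0}]';  python3 -c "
from h import *
o=st(M((-10,0,-6)),186);s=snap('scene');save(s,'p26.png',(290,150,410,260),6)"
```

```text
clock: 21.68
tool_pos: [0.5733, -0.2195, -0.012]
orientation: [97.5, 89.9, -166.3]
force: [-0.7, 0.1, -0.5]
opening: 0.0006
t 21.68 pos [ 0.5733 -0.2195 -0.012 ] yaw 186.2 down [-0.001 -0.    -1.   ] F [-0.7  0.1 -0.5] open 0.0006 j6 8.9
delta units [0.01 0.   0.1 ]
yaw units -0.03
tilt fix rx,ry [ 0.   -0.01]
```

View pics/p26.png

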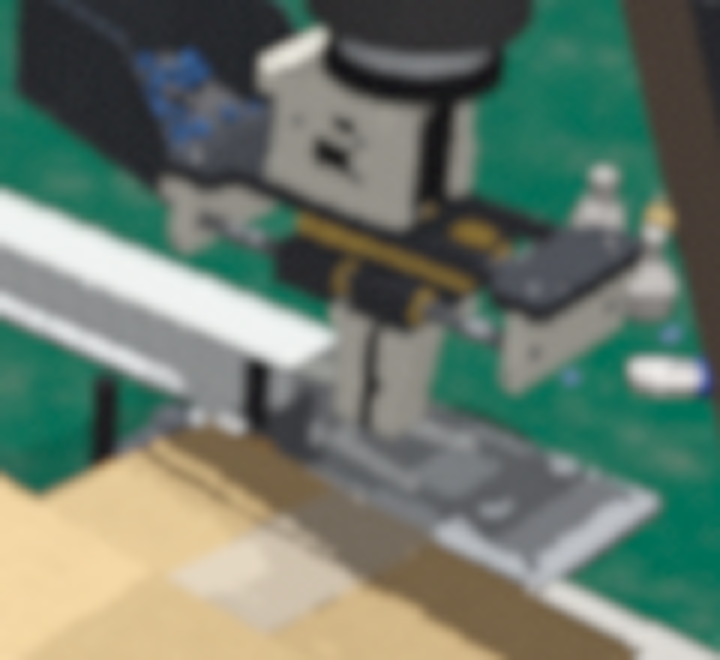

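```bash
python3 -m crank '[{"linear":[-0.1,0,0],"rot":[0,0,0],"hand":0.0},{"linear":[0,0,0.9],"rot":[0,0,0],"hand":0.2},{"linear":[0,0,0.9],"rot":[0,0,0],"hand":0.4},{"linear":[0.02,0.45,0],"rot":[0,0,-1],"hand":0.72},{"linear":[0.02,0.45,0],"rot":[0,0,-1],"hand":0.72},{"linear":[0.02,0.45,0],"rot":[0,0,-1],"hand":0.72},{"linear":[0.02,0.45,0],"rot":[0,0,-1],"hand":0.72},{"linear":[0.02,0.45,0],"rot":[0,0,-1],"hand":0.72},{"linear":[0.02,0.45,0],"rot":[0,0,-1],"hand":0.72},{"linear":[0.02,0.45,0],"rot":[0,0,-1],"hand":0.72},{"linear":[0.02,0.45,0],"rot":[0,0,-1],"hand":0.72},{"linear":[0.02,0.45,0],"rot":[0,0,-1],"hand":0.72},{"linear":[0.02,0.45,0],"rot":[0,0,-1],"hand":0.72},{"linear":[0.02,0.45,0],"rot":[0,0,-1],"hand":0.72},{"linear":[0.02,0.45,0],"rot":[0,0,-1],"hand":0.72},{"linear":[0,0.45,0],"rot":[0,0,-1],"hand":0.72},{"linear":[0,0.45,0],"rot":[0,0,-1],"hand":0.72},{"linear":[0,0.3,0],"rot":[0,0,-1],"hand":0.72},{"linear":[0,0,0],"rot":[0,0,0],"hand":0.72}]';  python3 -c "
from h import *
o=st((.5794,.1836,.035),110.7);s=snap('scene');save(s,'p27.png');save(snap('top'),'p27t.png')"
```

```text
clock: 24.1
tool_pos: [0.5665, 0.1842, 0.1015]
orientation: [30.2, 89.7, 48.5]
force: [-0.4, -0.6, -0.4]
opening: 0.063
t 24.1 pos [0.5665 0.1842 0.1015] yaw 108.3 down [ 0.003  0.004 -1.   ] F [-0.4 -0.6 -0.4] open 0.063 j6 -108.4
delta units [ 0.21 -0.01 -1.11]
yaw units 0.48
tilt fix rx,ry [-0.05  0.04]
```

View pics/p27.png

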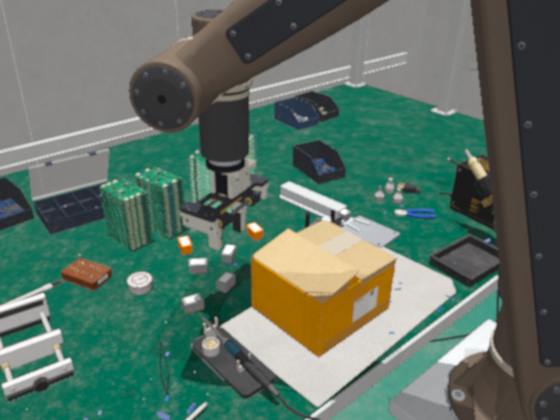

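View pics/p27t.png

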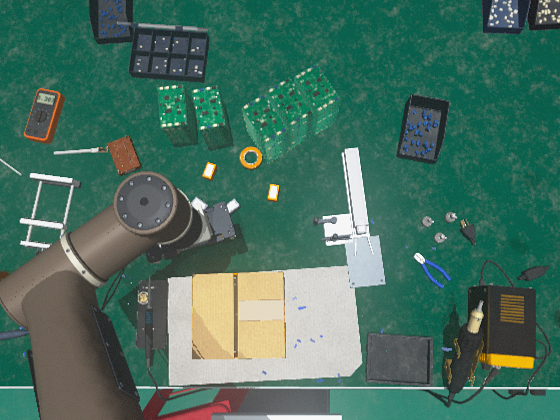

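```bash
python3 -m crank '[{"linear":[0.15,-0.01,-0.5],"rot":[-0.05,0.04,0.48],"hand":0.72},{"linear":[0,0,-0.6],"rot":[0,0,0],"hand":0.72},{"linear":[0,0,0],"rot":[0,0,0],"hand":0.72}]'; python3 -c "
from h import *
o=st((.5794,.1836,-.0205),110.7);s=snap('scene');tipz(s,o);save(s,'p28.png',(170,190,270,310),6)"
```

```text
clock: 24.58
tool_pos: [0.5756, 0.18, 0.0354]
orientation: [-4.6, 89.9, 16.3]
force: [-0.5, 0.0, 0.2]
opening: 0.0631
t 24.57 pos [0.5756 0.18   0.0354] yaw 110.9 down [ 0.001  0.    -1.   ] F [-0.5  0.   0.2] open 0.0631 j6 -105.0
delta units [ 0.06  0.06 -0.93]
yaw units -0.04
tilt fix rx,ry [-0.    0.01]
z:count [(0.025, 4), (0.029, 0), (0.033, 0), (0.037, 0), (0.041, 0), (0.045, 0), (0.049, 0), (0.053, 0), (0.057, 2), (0.061, 20), (0.065, 33), (0.069, 41), (0.073, 30), (0.077, 40), (0.081, 39), (0.085, 30), (0.089, 38), (0.093, 22)]
local jaw range -0.05219439987695306 0.05277100332366048 z range -0.013191438740507187 0.01163367105280639
```

View pics/p28.png

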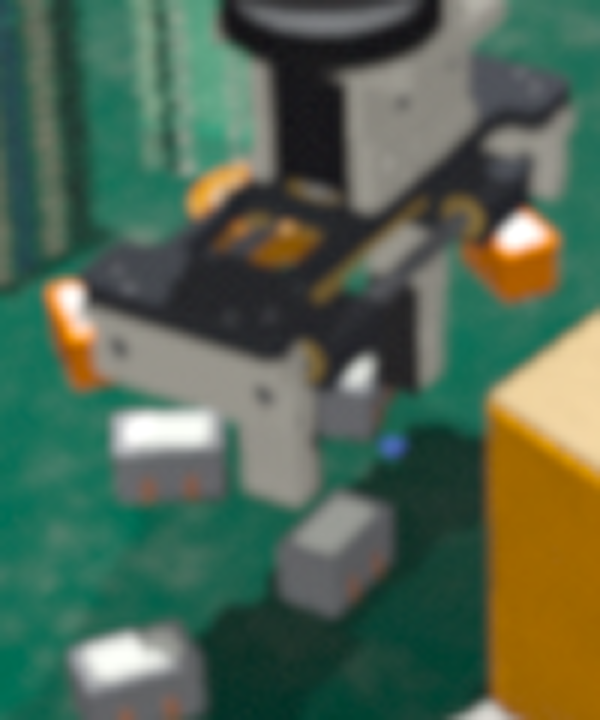

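```bash
python3 -m crank '[{"linear":[0.03,0.06,-0.5],"rot":[0,0.04,0],"hand":0.72},{"linear":[-0.03,0,-0.38],"rot":[0,0.04,0],"hand":0.72},{"linear":[0,0,0],"rot":[0,0,0],"hand":0.72}]'; python3 -c "
from h import *
o=st((.5794,.1836,-.021),110.7);s=snap('scene');tipz(s,o);save(s,'p29.png',(170,190,270,310),6)"
```

```text
clock: 25.0
tool_pos: [0.5807, 0.185, -0.0104]
orientation: [30.8, 89.6, 51.8]
force: [-0.5, 0.8, 0.3]
opening: 0.0634
t 25.0 pos [ 0.5807  0.185  -0.0104] yaw 111.0 down [ 0.004  0.005 -1.   ] F [-0.5  0.8  0.3] open 0.0634 j6 -104.8
delta units [-0.02 -0.02 -0.18]
yaw units -0.07
tilt fix rx,ry [-0.06  0.05]
z:count [(-0.02, 0), (-0.016, 0), (-0.012, 0), (-0.008, 4), (-0.004, 282), (-0.0, 106), (0.004, 17), (0.008, 26), (0.012, 19), (0.016, 43), (0.02, 130), (0.024, 58), (0.028, 41), (0.032, 34), (0.036, 34), (0.04, 28), (0.044, 26), (0.048, 20)]
local jaw range -0.05053566457035967 0.05068909189668701 z range -0.015202173480078764 0.011152675773212065
```

View pics/p29.png

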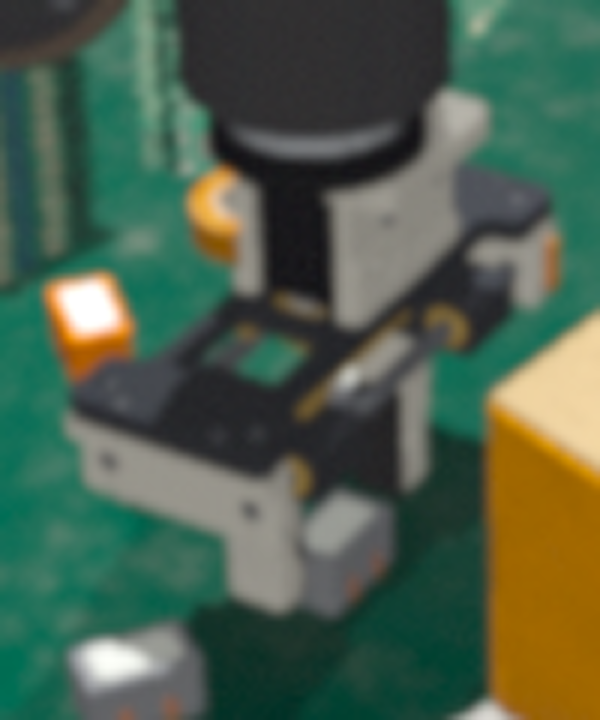

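Down 10 mm more, grip, lift.

```bash
python3 -m crank '[{"linear":[-0.03,-0.03,-0.18],"rot":[-0.06,0.05,-0.05],"hand":0.72},{"linear":[0,0,0],"rot":[0,0,0],"hand":0.3},{"linear":[0,0,0],"rot":[0,0,0],"hand":0.3},{"linear":[0,0,0],"rot":[0,0,0],"hand":0.3},{"linear":[0,0,0],"rot":[0,0,0],"hand":0.3},{"linear":[0,0,0.3],"rot":[0,0,0],"hand":0.3},{"linear":[0,0,0.7],"rot":[0,0,0],"hand":0.3},{"linear":[0,0,0.8],"rot":[0,0,0],"hand":0.3},{"linear":[0,0,0],"rot":[0,0,0],"hand":0.3}]'; python3 -c "
from h import *
o=st(M((-75,0,90)),186);s=snap('scene');tipz(s,o);save(s,'p30.png',(170,190,270,310),6)"
```

```text
clock: 26.18
tool_pos: [0.5811, 0.1842, 0.0939]
orientation: [2.7, 89.7, 23.5]
force: [0.3, 0.3, -0.7]
opening: 0.0394
t 26.18 pos [0.5811 0.1842 0.0939] yaw 110.8 down [ 0.005  0.002 -1.   ] F [ 0.3  0.3 -0.7] open 0.0394 j6 -105.2
delta units [-1.2  -6.84 -0.07]
yaw units 15.03
tilt fix rx,ry [-0.02  0.05]
z:count [(0.084, 0), (0.088, 0), (0.092, 0), (0.096, 0), (0.1, 0), (0.104, 0), (0.108, 16), (0.112, 25), (0.116, 23), (0.12, 26), (0.124, 40), (0.128, 61), (0.132, 115), (0.136, 45), (0.14, 38), (0.144, 32), (0.148, 25), (0.152, 22)]
local jaw range -0.0366608592855736 0.039084067383250994 z range -0.017349771754532416 0.011078011020354418
```

View pics/p30.png

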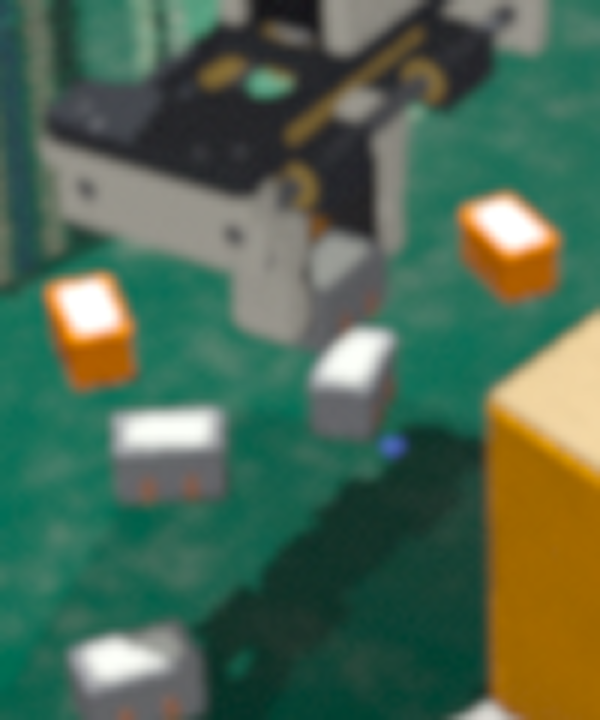

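```bash
python3 -m crank '[{"linear":[0,-0.43,0],"rot":[0,0,1],"hand":0.3},{"linear":[0,-0.43,0],"rot":[0,0,1],"hand":0.3},{"linear":[0,-0.43,0],"rot":[0,0,1],"hand":0.3},{"linear":[0,-0.43,0],"rot":[0,0,1],"hand":0.3},{"linear":[0,-0.43,0],"rot":[0,0,1],"hand":0.3},{"linear":[0,-0.43,0],"rot":[0,0,1],"hand":0.3},{"linear":[0,-0.43,0],"rot":[0,0,1],"hand":0.3},{"linear":[0,-0.43,0],"rot":[0,0,1],"hand":0.3},{"linear":[-0.13,-0.43,0],"rot":[0,0,1],"hand":0.3},{"linear":[-0.13,-0.43,0],"rot":[0,0,1],"hand":0.3},{"linear":[-0.13,-0.43,0],"rot":[0,0,1],"hand":0.3},{"linear":[-0.13,-0.43,0],"rot":[0,0,1],"hand":0.3},{"linear":[-0.13,-0.43,0],"rot":[0,0,1],"hand":0.3},{"linear":[-0.13,-0.43,0],"rot":[0,0,1],"hand":0.3},{"linear":[-0.13,-0.43,0],"rot":[0,0,1],"hand":0.3},{"linear":[-0.1,-0.2,-0.2],"rot":[0,0,0],"hand":0.3},{"linear":[0,0,0],"rot":[0,0,0],"hand":0.3}]'; python3 -c "
from h import *
o=st(M((-75,0,-10)),186);s=snap('scene');tipz(s,o);save(s,'p31.png',(290,150,410,260),6)"
```

```text
clock: 28.35
tool_pos: [0.5007, -0.2287, 0.0563]
orientation: [113.8, 88.3, -148.1]
force: [0.3, 0.3, 0.2]
opening: 0.0398
t 28.35 pos [ 0.5007 -0.2287  0.0563] yaw 188.0 down [-0.025 -0.016 -1.   ] F [0.3 0.3 0.2] open 0.0398 j6 10.6
delta units [ 0.14  0.04 -1.1 ]
yaw units -0.41
tilt fix rx,ry [ 0.18 -0.29]
z:count [(0.046, 0), (0.05, 0), (0.054, 0), (0.058, 0), (0.062, 0), (0.066, 0), (0.07, 15), (0.074, 16), (0.078, 30), (0.082, 32), (0.086, 41), (0.09, 49), (0.094, 83), (0.098, 30), (0.102, 33), (0.106, 19), (0.11, 32), (0.114, 31)]
local jaw range -0.03843775781421836 0.04064920871263101 z range -0.016921885625635586 0.016575481354837666
```

View pics/p31.png

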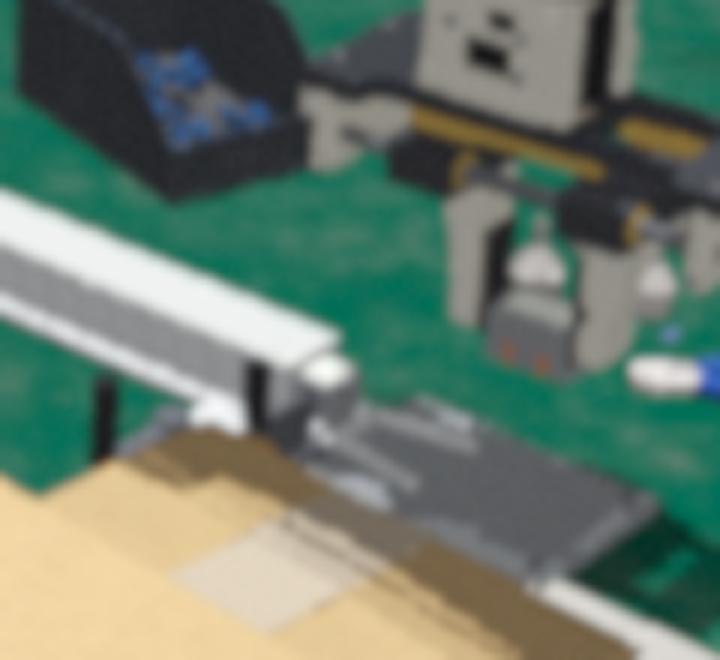

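```bash
python3 -m crank '[{"linear":[0.12,0.03,-0.2],"rot":[0.18,-0.29,-0.41],"hand":0.3},{"linear":[0,0,-0.6],"rot":[0,0,0],"hand":0.3},{"linear":[0,0,-0.1],"rot":[0,0,0],"hand":0.3},{"linear":[0,0,0],"rot":[0,0,0],"hand":0.3}]'; python3 -c "
from h import *
o=st(M((-75,0,-12)),186);s=snap('scene');tipz(s,o)"
```

```text
clock: 28.9
tool_pos: [0.5111, -0.2245, 0.0024]
orientation: [-96.5, 89.8, -0.5]
force: [0.1, 0.0, -0.5]
opening: 0.0398
t 28.9 pos [ 0.5111 -0.2245  0.0024] yaw 186.0 down [ 0.003 -0.    -1.   ] F [ 0.1  0.  -0.5] open 0.0398 j6 9.6
delta units [-0.03 -0.03 -0.24]
yaw units 0.01
tilt fix rx,ry [0.   0.03]
z:count [(-0.008, 5), (-0.004, 36), (0.0, 168), (0.004, 177), (0.008, 12), (0.012, 1), (0.016, 10), (0.02, 25), (0.024, 17), (0.028, 29), (0.032, 38), (0.036, 58), (0.04, 74), (0.044, 26), (0.048, 29), (0.052, 24), (0.056, 31), (0.06, 27)]
local jaw range -0.0383366773434966 0.04043022252394722 z range -0.01556648303192285 0.015642488030538228
```

```bash
python3 -m crank '[{"linear":[-0.05,-0.03,-0.16],"rot":[0,0.03,0],"hand":0.3},{"linear":[0,0,-0.06],"rot":[0,0,0],"hand":0.3},{"linear":[0,0,0],"rot":[0,0,0],"hand":0.3}]'; python3 -c "
from h import *
o=st(M((-75,0,-12)),186);s=snap('scene');tipz(s,o);save(s,'p32.png',(310,180,410,260),7)"
```

```text
clock: 29.32
tool_pos: [0.5094, -0.2264, -0.0094]
orientation: [-102.2, 89.8, -6.3]
force: [0.6, -0.6, -0.9]
opening: 0.0396
t 29.32 pos [ 0.5094 -0.2264 -0.0094] yaw 186.0 down [ 0.004 -0.    -1.   ] F [ 0.6 -0.6 -0.9] open 0.0396 j6 9.8
delta units [-0.01  0.   -0.04]
yaw units 0.0
tilt fix rx,ry [0.   0.04]
z:count [(-0.019, 0), (-0.015, 0), (-0.011, 0), (-0.007, 5), (-0.003, 46), (0.001, 132), (0.005, 122), (0.009, 28), (0.013, 16), (0.017, 37), (0.021, 34), (0.025, 53), (0.029, 79), (0.033, 27), (0.037, 27), (0.041, 23), (0.045, 31), (0.049, 27)]
local jaw range -0.038804435499454115 0.04072639156840551 z range -0.015964864045672093 0.016450918179808285
```

View pics/p32.png

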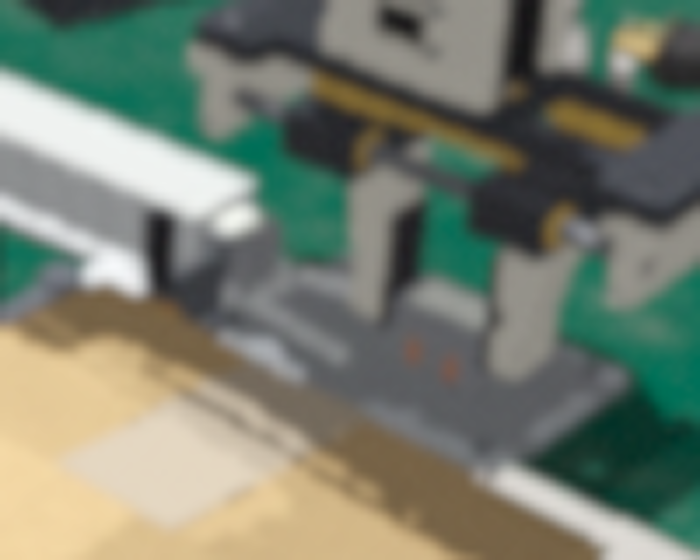

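```bash
python3 -m crank '[{"linear":[0,0,-0.03],"rot":[0,0.03,0],"hand":0.3},{"linear":[0,0,0],"rot":[0,0,0],"hand":0.62},{"linear":[0,0,0],"rot":[0,0,0],"hand":0.62},{"linear":[0,0,0],"rot":[0,0,0],"hand":0.62},{"linear":[0,0,0.4],"rot":[0,0,0],"hand":0.5},{"linear":[0,0,0.6],"rot":[0,0,0],"hand":0.0},{"linear":[-0.4,-0.04,0],"rot":[0,0,0],"hand":0.0},{"linear":[-0.4,-0.04,0],"rot":[0,0,0],"hand":0.0},{"linear":[0,0,-0.5],"rot":[0,0,0],"hand":0.0},{"linear":[0,0,-0.4],"rot":[0,0,0],"hand":0.0},{"linear":[0,0,0],"rot":[0,0,0],"hand":0.0}]';  python3 -c "
from h import *
o=st(M((-123,0,-8)),186);s=snap('scene');save(s,'p33.png',(310,150,430,260),6)"
```

```text
clock: 30.75
tool_pos: [0.461, -0.2315, -0.003]
orientation: [-108.1, 89.7, -12.1]
force: [-0.2, -0.3, 0.6]
opening: 0.0009
t 30.75 pos [ 0.461  -0.2315 -0.003 ] yaw 186.0 down [ 0.005 -0.001 -1.   ] F [-0.2 -0.3  0.6] open 0.0009 j6 10.8
delta units [ 0.    0.01 -0.08]
yaw units -0.0
tilt fix rx,ry [0.01 0.05]
```

View pics/p33.png

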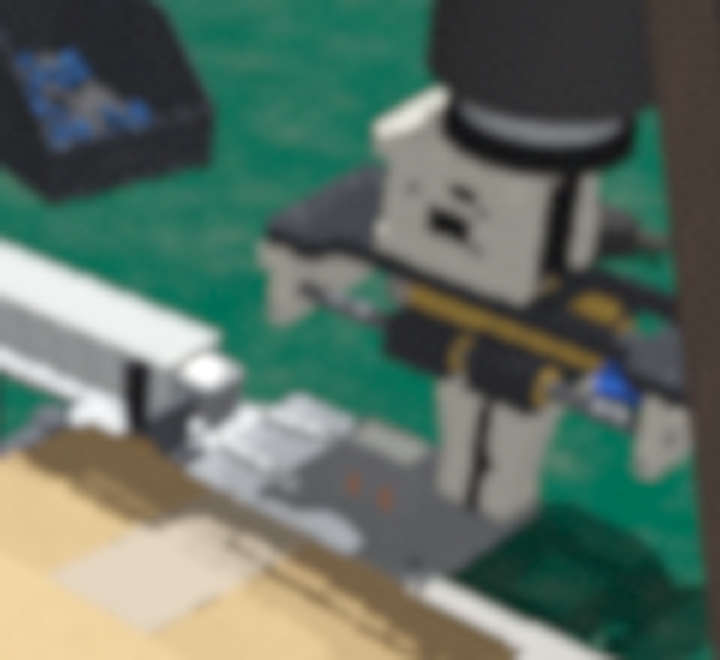

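```bash
python3 -m crank '[{"linear":[0.165,0.018,-0.05],"rot":[0.01,0.05,0],"hand":0.0},{"linear":[0.165,0.018,-0.04],"rot":[0,0.02,0],"hand":0.0},{"linear":[0.165,0.018,-0.03],"rot":[0,0.01,0],"hand":0.0},{"linear":[0.165,0.018,-0.02],"rot":[0,0.01,0],"hand":0.0},{"linear":[0.165,0.018,-0.02],"rot":[0,0.01,0],"hand":0.0},{"linear":[0,0,0],"rot":[0,0,0],"hand":0.0}]';  python3 -c "
from h import *
o=st(M((-10,0,-8)),186);s=snap('scene');save(s,'p34.png',(290,150,410,260),6)"
```

```text
clock: 31.55
tool_pos: [0.518, -0.226, -0.0099]
orientation: [-148.4, 89.9, -52.3]
force: [-1.1, 0.1, 0.6]
opening: 0.0008
t 31.55 pos [ 0.518  -0.226  -0.0099] yaw 186.1 down [ 0.001 -0.001 -1.   ] F [-1.1  0.1  0.6] open 0.0008 j6 9.7
delta units [0.93 0.11 0.03]
yaw units -0.02
tilt fix rx,ry [0.01 0.01]
```

View pics/p34.png

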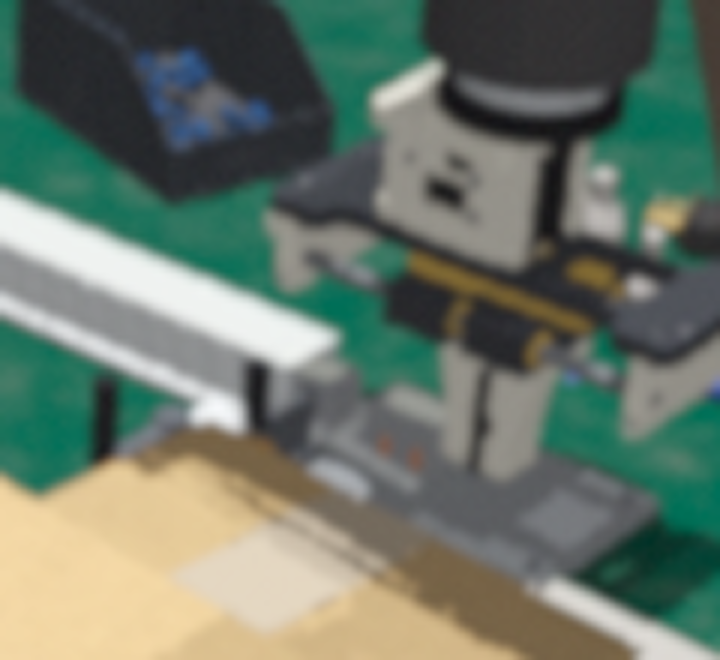

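```bash
python3 -m crank '[{"linear":[0.16,0.019,0.01],"rot":[0,0.02,0],"hand":0.0},{"linear":[0.16,0.019,-0.02],"rot":[0,0.01,0],"hand":0.0},{"linear":[0.16,0.019,-0.02],"rot":[0,0.01,0],"hand":0.0},{"linear":[0.16,0.019,-0.02],"rot":[0,0.01,0],"hand":0.0},{"linear":[0.16,0.019,-0.02],"rot":[0,0.01,0],"hand":0.0},{"linear":[0.1,0.01,-0.01],"rot":[0,0,0],"hand":0.0},{"linear":[0,0,0],"rot":[0,0,0],"hand":0.0}]';  python3 -c "
from h import *
o=st(M((-10,0,-8)),186);s=snap('scene');save(s,'p35.png',(290,150,410,260),6)"
```

```text
clock: 32.48
tool_pos: [0.5747, -0.2193, -0.0152]
orientation: [94.5, 89.7, -169.4]
force: [-0.8, -0.6, -0.8]
opening: 0.0003
t 32.48 pos [ 0.5747 -0.2193 -0.0152] yaw 186.1 down [-0.006 -0.001 -1.   ] F [-0.8 -0.6 -0.8] open 0.0003 j6 8.6
delta units [-0.02 -0.    0.12]
yaw units -0.01
tilt fix rx,ry [ 0.01 -0.07]
```

View pics/p35.png

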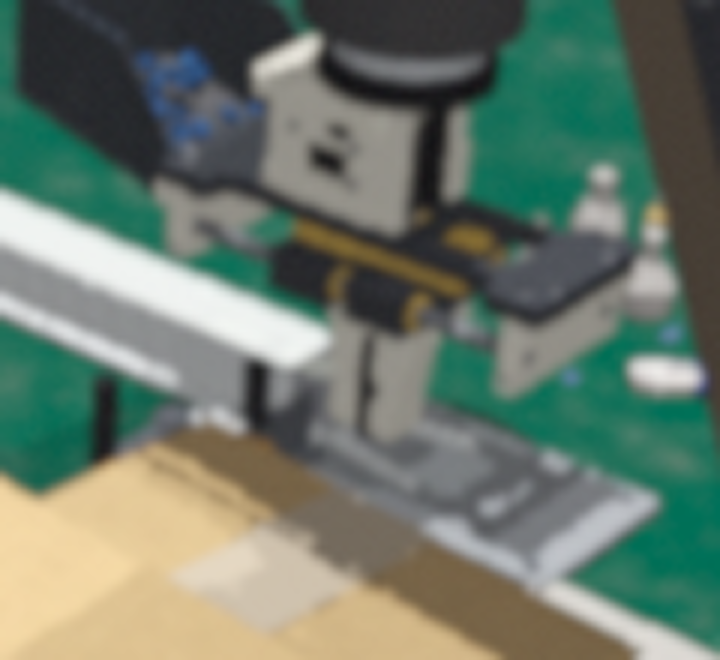

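```bash
python3 -m crank '[{"linear":[-0.1,0,0],"rot":[0,0,0],"hand":0.0},{"linear":[0,0,0.9],"rot":[0,0,0],"hand":0.2},{"linear":[0,0,0.9],"rot":[0,0,0],"hand":0.4},{"linear":[0.14,0.46,0],"rot":[0,0,-0.94],"hand":0.72},{"linear":[0.14,0.46,0],"rot":[0,0,-0.94],"hand":0.72},{"linear":[0.14,0.46,0],"rot":[0,0,-0.94],"hand":0.72},{"linear":[0.14,0.46,0],"rot":[0,0,-0.94],"hand":0.72},{"linear":[0.14,0.46,0],"rot":[0,0,-0.94],"hand":0.72},{"linear":[0.14,0.46,0],"rot":[0,0,-0.94],"hand":0.72},{"linear":[0.14,0.46,0],"rot":[0,0,-0.94],"hand":0.72},{"linear":[0.14,0.46,0],"rot":[0,0,-0.94],"hand":0.72},{"linear":[0.14,0.46,0],"rot":[0,0,-0.94],"hand":0.72},{"linear":[0.14,0.46,0],"rot":[0,0,-0.94],"hand":0.72},{"linear":[0.14,0.46,0],"rot":[0,0,-0.94],"hand":0.72},{"linear":[0.1,0.46,0],"rot":[0,0,-0.94],"hand":0.72},{"linear":[0,0,0],"rot":[0,0,0],"hand":0.72}]';  python3 -c "
from h import *
o=st((.6613,.1146,.035),129.4);s=snap('scene');save(s,'p36.png',(160,170,320,330),4);save(snap('top'),'p36t.png')"
```

```text
clock: 34.52
tool_pos: [0.6581, 0.1198, 0.0978]
orientation: [61.7, 89.6, 99.1]
force: [-0.4, 0.1, -0.8]
opening: 0.063
t 34.52 pos [0.6581 0.1198 0.0978] yaw 127.5 down [-0.001  0.007 -1.   ] F [-0.4  0.1 -0.8] open 0.063 j6 -79.0
delta units [ 0.05 -0.09 -1.05]
yaw units 0.39
tilt fix rx,ry [-0.08 -0.01]
```

View pics/p36.png

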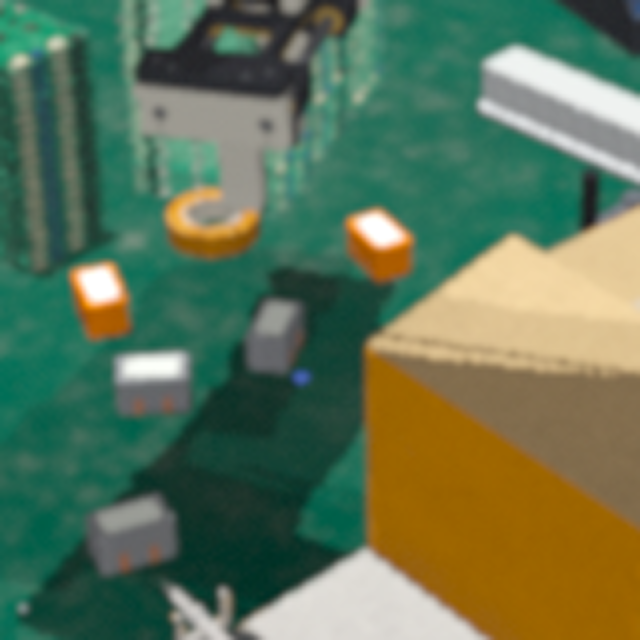

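View pics/p36t.png

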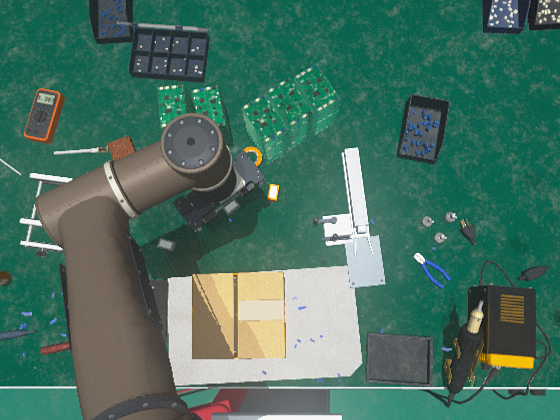

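```bash
python3 -m crank '[{"linear":[0.03,-0.08,-0.5],"rot":[-0.08,0,0.39],"hand":0.72},{"linear":[0,0,-0.6],"rot":[0,0,0],"hand":0.72},{"linear":[0,0,0],"rot":[0,0,0],"hand":0.72}]'; python3 -c "
from h import *
o=st((.6613,.1146,-.021),129.4);s=snap('scene');tipz(s,o);save(s,'p37.png',(170,190,270,310),6)"
```

```text
clock: 35.0
tool_pos: [0.6588, 0.1104, 0.0319]
orientation: [122.8, 90.0, 162.3]
force: [1.2, -0.8, 0.2]
opening: 0.063
t 35.0 pos [0.6588 0.1104 0.0319] yaw 129.5 down [-0.  0. -1.] F [ 1.2 -0.8  0.2] open 0.063 j6 -76.7
delta units [ 0.04  0.07 -0.88]
yaw units -0.02
tilt fix rx,ry [-0. -0.]
z:count [(0.022, 64), (0.026, 0), (0.03, 0), (0.034, 0), (0.038, 0), (0.042, 0), (0.046, 0), (0.05, 0), (0.054, 0), (0.058, 6), (0.062, 13), (0.066, 16), (0.07, 18), (0.074, 15), (0.078, 17), (0.082, 11), (0.086, 18), (0.09, 14)]
local jaw range 0.036061343442675316 0.054877485492792456 z range -0.011695503583682995 0.01152380350229726
```

View pics/p37.png

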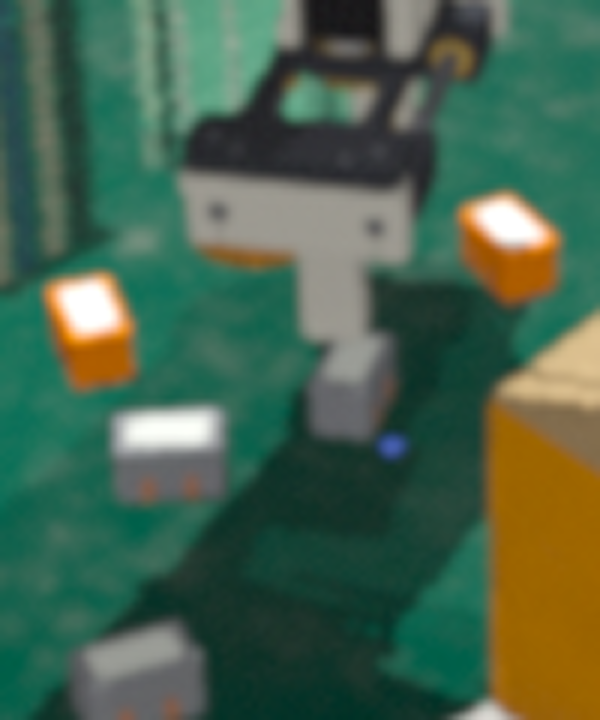

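```bash
python3 -m crank '[{"linear":[0.02,0.06,-0.45],"rot":[0,0.02,0],"hand":0.72},{"linear":[0,0,-0.4],"rot":[0,0,0],"hand":0.72},{"linear":[0,0,0],"rot":[0,0,0],"hand":0.72}]'; python3 -c "
from h import *
o=st((.6613,.1146,-.021),129.4);s=snap('scene');tipz(s,o);save(s,'p38.png',(170,190,270,310),6)"
```

```text
clock: 35.42
tool_pos: [0.6654, 0.1144, -0.0112]
orientation: [-19.7, 89.4, 19.8]
force: [0.3, 0.2, 0.1]
opening: 0.0629
t 35.42 pos [ 0.6654  0.1144 -0.0112] yaw 129.5 down [ 0.009  0.003 -1.   ] F [0.3 0.2 0.1] open 0.0629 j6 -76.8
delta units [-0.07  0.   -0.16]
yaw units -0.03
tilt fix rx,ry [-0.04  0.11]
z:count [(-0.021, 0), (-0.017, 0), (-0.013, 0), (-0.009, 1), (-0.005, 153), (-0.001, 103), (0.003, 11), (0.007, 8), (0.011, 14), (0.015, 11), (0.019, 29), (0.023, 25), (0.027, 19), (0.031, 15), (0.035, 12), (0.039, 12), (0.043, 16), (0.047, 15)]
local jaw range 0.004116950775214667 0.053810782050662226 z range -0.015138076234041804 0.011004143598531165
```

View pics/p38.png

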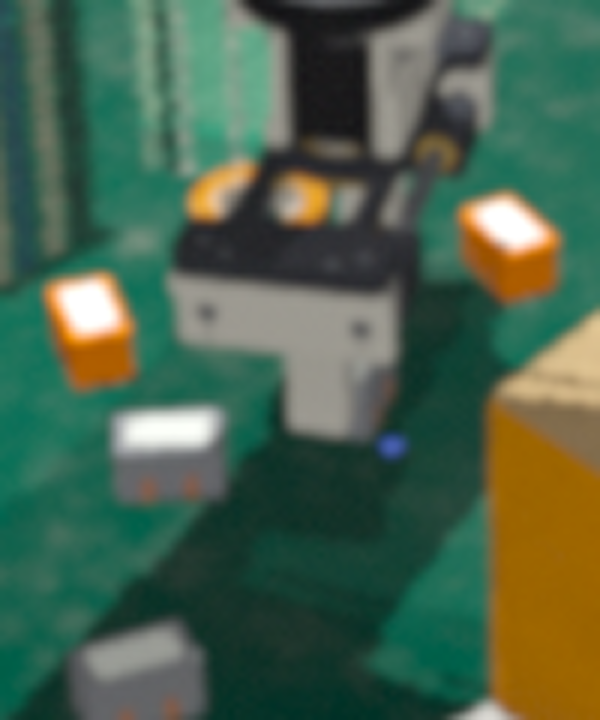

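```bash
python3 -m crank '[{"linear":[-0.08,0,-0.16],"rot":[-0.04,0.11,0],"hand":0.72},{"linear":[0,0,-0.01],"rot":[0,0,0],"hand":0.3},{"linear":[0,0,0],"rot":[0,0,0],"hand":0.3},{"linear":[0,0,0],"rot":[0,0,0],"hand":0.3},{"linear":[0,0,0],"rot":[0,0,0],"hand":0.3},{"linear":[0,0,0.3],"rot":[0,0,0],"hand":0.3},{"linear":[0,0,0.7],"rot":[0,0,0],"hand":0.3},{"linear":[0,0,0.8],"rot":[0,0,0],"hand":0.3},{"linear":[0,0,0],"rot":[0,0,0],"hand":0.3}]'; python3 -c "
from h import *
o=st(M((-75,0,80)),186);s=snap('scene');tipz(s,o);save(s,'p39.png',(170,150,270,270),6)"
```

```text
clock: 36.6
tool_pos: [0.664, 0.1152, 0.0988]
orientation: [-26.6, 89.5, 13.0]
force: [0.3, 0.5, -0.4]
opening: 0.0396
t 36.6 pos [0.664  0.1152 0.0988] yaw 129.6 down [ 0.008  0.002 -1.   ] F [ 0.3  0.5 -0.4] open 0.0396 j6 -76.9
delta units [-2.58 -5.69 -0.31]
yaw units 11.27
tilt fix rx,ry [-0.02  0.09]
z:count [(0.089, 0), (0.093, 0), (0.097, 0), (0.101, 0), (0.105, 0), (0.109, 0), (0.113, 12), (0.117, 14), (0.121, 11), (0.125, 18), (0.129, 24), (0.133, 30), (0.137, 33), (0.141, 21), (0.145, 14), (0.149, 16), (0.153, 13), (0.157, 16)]
local jaw range -0.03426927119077334 0.04257737791768337 z range -0.014285364338804757 0.010935724637515881
```

View pics/p39.png

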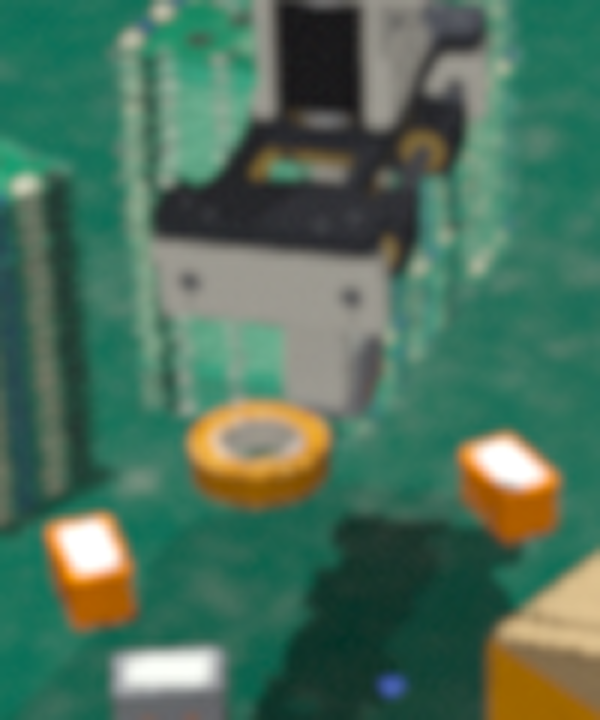

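```bash
python3 -m crank '[{"linear":[-0.15,-0.46,0],"rot":[0,0,0.94],"hand":0.3},{"linear":[-0.15,-0.46,0],"rot":[0,0,0.94],"hand":0.3},{"linear":[-0.18,-0.46,0],"rot":[0,0,0.94],"hand":0.3},{"linear":[-0.18,-0.46,0],"rot":[0,0,0.94],"hand":0.3},{"linear":[-0.19,-0.46,0],"rot":[0,0,0.94],"hand":0.3},{"linear":[-0.19,-0.46,0],"rot":[0,0,0.94],"hand":0.3},{"linear":[-0.19,-0.46,0],"rot":[0,0,0.94],"hand":0.3},{"linear":[-0.19,-0.46,0],"rot":[0,0,0.94],"hand":0.3},{"linear":[-0.19,-0.46,0],"rot":[0,0,0.94],"hand":0.3},{"linear":[-0.19,-0.46,0],"rot":[0,0,0.94],"hand":0.3},{"linear":[-0.19,-0.46,0],"rot":[0,0,0.94],"hand":0.3},{"linear":[-0.19,-0.46,0],"rot":[0,0,0.94],"hand":0.3},{"linear":[0,0,0],"rot":[0,0,0],"hand":0.3}]'; python3 -c "
from h import *
o=st(M((-75,0,-10)),186);s=snap('scene');tipz(s,o);save(s,'p40.png',(290,150,410,260),6)"
```

```text
clock: 38.28
tool_pos: [0.518, -0.2261, 0.0902]
orientation: [86.3, 89.3, -175.8]
force: [-0.7, -0.1, -0.6]
opening: 0.0395
t 38.27 pos [ 0.518  -0.2261  0.0902] yaw 187.9 down [-0.012 -0.001 -1.   ] F [-0.7 -0.1 -0.6] open 0.0395 j6 11.5
delta units [-0.15 -0.   -1.67]
yaw units -0.37
tilt fix rx,ry [ 0.01 -0.14]
z:count [(0.08, 0), (0.084, 0), (0.088, 0), (0.092, 0), (0.096, 0), (0.1, 0), (0.104, 19), (0.108, 24), (0.112, 21), (0.116, 31), (0.12, 34), (0.124, 64), (0.128, 84), (0.132, 26), (0.136, 33), (0.14, 27), (0.144, 23), (0.148, 42)]
local jaw range -0.03903209394460954 0.04072704015085464 z range -0.013917154876287221 0.01792958945276145
```

View pics/p40.png

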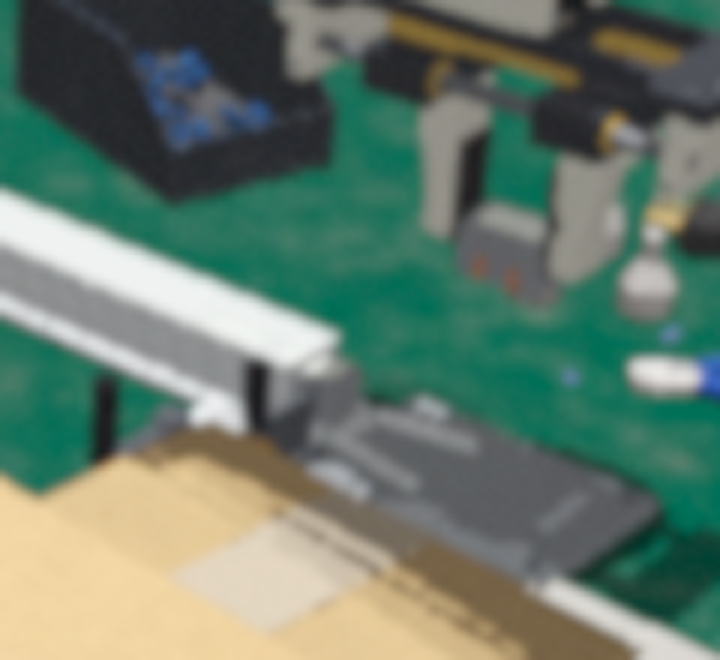

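```bash
python3 -m crank '[{"linear":[-0.2,0,-0.5],"rot":[0.01,-0.14,-0.37],"hand":0.3},{"linear":[0,0,-0.6],"rot":[0,0,0],"hand":0.3},{"linear":[0,0,-0.3],"rot":[0,0,0],"hand":0.3},{"linear":[0,0,0],"rot":[0,0,0],"hand":0.3}]'; python3 -c "
from h import *
o=st(M((-75,0,-11)),186);s=snap('scene');tipz(s,o)"
```

```text
clock: 38.83
tool_pos: [0.5073, -0.2229, 0.0042]
orientation: [-79.5, 89.9, 16.3]
force: [0.6, -0.3, -0.6]
opening: 0.0398
t 38.83 pos [ 0.5073 -0.2229  0.0042] yaw 185.8 down [ 0.001  0.    -1.   ] F [ 0.6 -0.3 -0.6] open 0.0398 j6 9.3
delta units [ 0.03 -0.05 -0.25]
yaw units 0.04
tilt fix rx,ry [-0.    0.01]
z:count [(-0.006, 27), (-0.002, 52), (0.002, 270), (0.006, 41), (0.01, 5), (0.014, 2), (0.018, 14), (0.022, 21), (0.026, 19), (0.03, 36), (0.034, 36), (0.038, 54), (0.042, 76), (0.046, 32), (0.05, 25), (0.054, 26), (0.058, 28), (0.062, 27)]
local jaw range -0.03991699420111023 0.04061883060819004 z range -0.018542162363157748 0.016427762943093546
```

```bash
python3 -m crank '[{"linear":[0.0,-0.05,-0.2],"rot":[0,0.03,0.04],"hand":0.3},{"linear":[0,0,-0.07],"rot":[0,0,0],"hand":0.3},{"linear":[0,0,0],"rot":[0,0,0],"hand":0.3}]'; python3 -c "
from h import *
o=st(M((-75,0,-12)),186);s=snap('scene');tipz(s,o)"
```

```text
clock: 39.25
tool_pos: [0.5099, -0.2259, -0.0103]
orientation: [-104.3, 89.8, -8.3]
force: [0.7, -0.3, -0.5]
opening: 0.0399
t 39.25 pos [ 0.5099 -0.2259 -0.0103] yaw 186.1 down [ 0.003 -0.    -1.   ] F [ 0.7 -0.3 -0.5] open 0.0399 j6 9.8
delta units [-0.01 -0.   -0.03]
yaw units -0.01
tilt fix rx,ry [0.   0.03]
z:count [(-0.02, 0), (-0.016, 0), (-0.012, 0), (-0.008, 4), (-0.004, 36), (-0.0, 103), (0.004, 137), (0.008, 38), (0.012, 24), (0.016, 23), (0.02, 38), (0.024, 49), (0.028, 80), (0.032, 32), (0.036, 28), (0.04, 24), (0.044, 27), (0.048, 31)]
local jaw range -0.038675842003037204 0.04177166172594105 z range -0.014073147183607235 0.018654515676054313
```

Same as before; release, go behind, and start pushing.

```bash
python3 -m crank '[{"linear":[0,0,-0.03],"rot":[0,0.03,0],"hand":0.3},{"linear":[0,0,0],"rot":[0,0,0],"hand":0.62},{"linear":[0,0,0],"rot":[0,0,0],"hand":0.62},{"linear":[0,0,0],"rot":[0,0,0],"hand":0.62},{"linear":[0,0,0.4],"rot":[0,0,0],"hand":0.5},{"linear":[0,0,0.6],"rot":[0,0,0],"hand":0.0},{"linear":[-0.4,-0.04,0],"rot":[0,0,0],"hand":0.0},{"linear":[-0.4,-0.04,0],"rot":[0,0,0],"hand":0.0},{"linear":[0,0,-0.5],"rot":[0,0,0],"hand":0.0},{"linear":[0,0,-0.4],"rot":[0,0,0],"hand":0.0},{"linear":[0,0,0],"rot":[0,0,0],"hand":0.0}]';  python3 -c "
from h import *
o=st(M((-123,0,-8)),186);s=snap('scene');save(s,'p41.png',(310,150,430,260),6)"
```

```text
clock: 40.67
tool_pos: [0.4616, -0.2313, -0.003]
orientation: [-114.7, 89.8, -18.7]
force: [-0.8, -0.4, 0.5]
opening: 0.0001
t 40.67 pos [ 0.4616 -0.2313 -0.003 ] yaw 186.0 down [ 0.004 -0.001 -1.   ] F [-0.8 -0.4  0.5] open 0.0001 j6 10.7
delta units [-0.    0.   -0.08]
yaw units -0.01
tilt fix rx,ry [0.01 0.04]
```

View pics/p41.png

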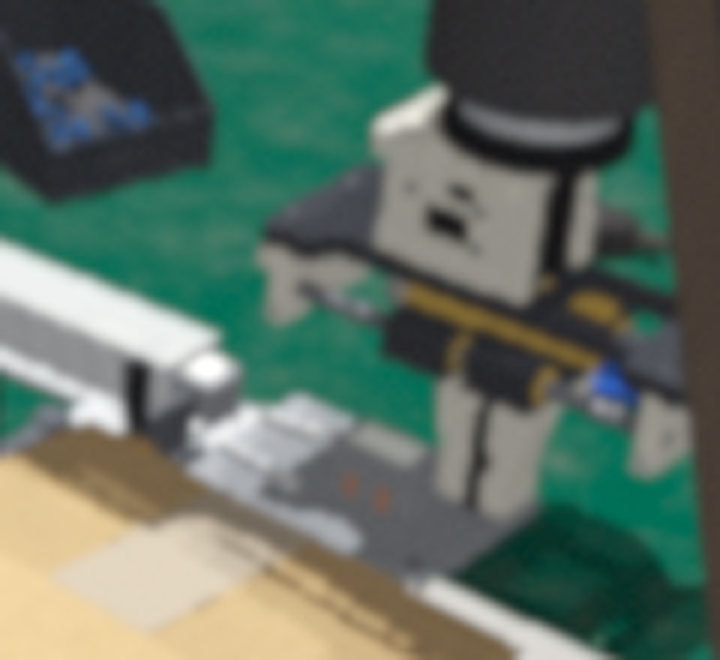

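```bash
python3 -m crank '[{"linear":[0.165,0.018,-0.05],"rot":[0.01,0.05,0],"hand":0.0},{"linear":[0.165,0.018,-0.04],"rot":[0,0.02,0],"hand":0.0},{"linear":[0.165,0.018,-0.03],"rot":[0,0.01,0],"hand":0.0},{"linear":[0.165,0.018,-0.02],"rot":[0,0.01,0],"hand":0.0},{"linear":[0.165,0.018,-0.02],"rot":[0,0.01,0],"hand":0.0},{"linear":[0.16,0.019,0.0],"rot":[0,0.01,0],"hand":0.0},{"linear":[0.16,0.019,0],"rot":[0,0.01,0],"hand":0.0},{"linear":[0.16,0.019,0],"rot":[0,0,0],"hand":0.0}]';  python3 -c "
from h import *
o=st(M((-10,0,-8)),186);s=snap('scene');save(s,'p42.png',(290,150,410,260),6)"
```

```text
clock: 41.72
tool_pos: [0.548, -0.2221, -0.01]
orientation: [104.5, 89.8, -159.4]
force: [-1.6, 0.5, 0.6]
opening: 0.0003
t 41.73 pos [ 0.548  -0.2221 -0.01  ] yaw 186.1 down [-0.003 -0.001 -1.   ] F [-1.6  0.5  0.6] open 0.0003 j6 9.1
delta units [0.43 0.05 0.03]
yaw units -0.02
tilt fix rx,ry [ 0.01 -0.04]
```

View pics/p42.png

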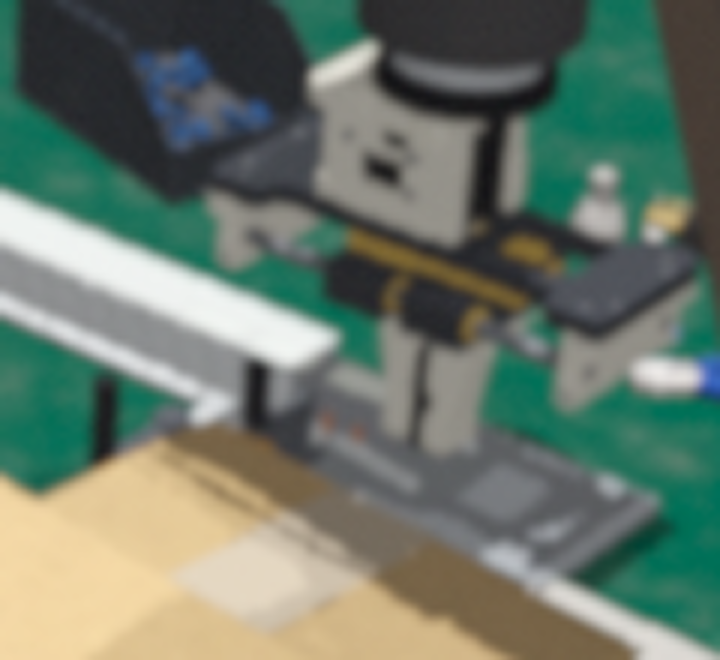

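```bash
python3 -m crank '[{"linear":[0.16,0.019,0],"rot":[0,-0.02,0],"hand":0.0},{"linear":[0.16,0.019,0],"rot":[0,0,0],"hand":0.0},{"linear":[0.09,0.01,0],"rot":[0,0,0],"hand":0.0},{"linear":[0,0,0],"rot":[0,0,0],"hand":0.0}]';  python3 -c "
from h import *
o=st(M((-10,0,-8)),186);st((.6666,.1958,.1),233)"
```

```text
clock: 42.28
tool_pos: [0.5762, -0.2191, -0.01]
orientation: [-179.4, 89.9, -83.2]
force: [-0.7, 0.3, 1.2]
opening: 0.0003
t 42.27 pos [ 0.5762 -0.2191 -0.01  ] yaw 186.1 down [ 0.    -0.002 -1.   ] F [-0.7  0.3  1.2] open 0.0003 j6 8.7
delta units [-0.04 -0.    0.03]
yaw units -0.03
tilt fix rx,ry [0.02 0.  ]
t 42.27 pos [ 0.5762 -0.2191 -0.01  ] yaw 186.1 down [ 0.    -0.002 -1.   ] F [-0.7  0.3  1.2] open 0.0003 j6 8.7
delta units [1.51 6.91 1.83]
yaw units 9.37
tilt fix rx,ry [0.02 0.  ]
```

```bash
python3 -m crank '[{"linear":[-0.1,0,0],"rot":[0,0,0],"hand":0.0},{"linear":[0,0,0.9],"rot":[0,0,0],"hand":0.2},{"linear":[0,0,0.9],"rot":[0,0,0],"hand":0.4},{"linear":[0.12,0.46,0],"rot":[0,0,0.65],"hand":0.72},{"linear":[0.12,0.46,0],"rot":[0,0,0.65],"hand":0.72},{"linear":[0.12,0.46,0],"rot":[0,0,0.65],"hand":0.72},{"linear":[0.12,0.46,0],"rot":[0,0,0.65],"hand":0.72},{"linear":[0.12,0.46,0],"rot":[0,0,0.65],"hand":0.72},{"linear":[0.12,0.46,0],"rot":[0,0,0.65],"hand":0.72},{"linear":[0.12,0.46,0],"rot":[0,0,0.65],"hand":0.72},{"linear":[0.12,0.46,0],"rot":[0,0,0.65],"hand":0.72},{"linear":[0.12,0.46,0],"rot":[0,0,0.65],"hand":0.72},{"linear":[0.12,0.46,0],"rot":[0,0,0.65],"hand":0.72},{"linear":[0.12,0.46,0],"rot":[0,0,0.65],"hand":0.72},{"linear":[0.12,0.46,0],"rot":[0,0,0.65],"hand":0.72},{"linear":[0.1,0.46,0],"rot":[0,0,0.65],"hand":0.72},{"linear":[0.1,0.46,0],"rot":[0,0,0.65],"hand":0.72},{"linear":[0,0.2,0],"rot":[0,0,0],"hand":0.72},{"linear":[0,0,0],"rot":[0,0,0],"hand":0.72}]';  python3 -c "
from h import *
o=st((.6666,.1958,.035),233.2);s=snap('scene');save(s,'p43.png',(140,170,340,330),4);save(snap('top'),'p43t.png',(130,130,410,300),2.8)"
```

```text
clock: 44.65
tool_pos: [0.6618, 0.1936, 0.102]
orientation: [-107.1, 90.0, 36.2]
force: [-0.1, 0.2, 1.1]
opening: 0.0632
t 44.65 pos [0.6618 0.1936 0.102 ] yaw 233.3 down [ 0.001  0.    -1.   ] F [-0.1  0.2  1.1] open 0.0632 j6 20.8
delta units [ 0.08  0.04 -1.12]
yaw units -0.02
tilt fix rx,ry [-0.01  0.01]
```

View pics/p43.png

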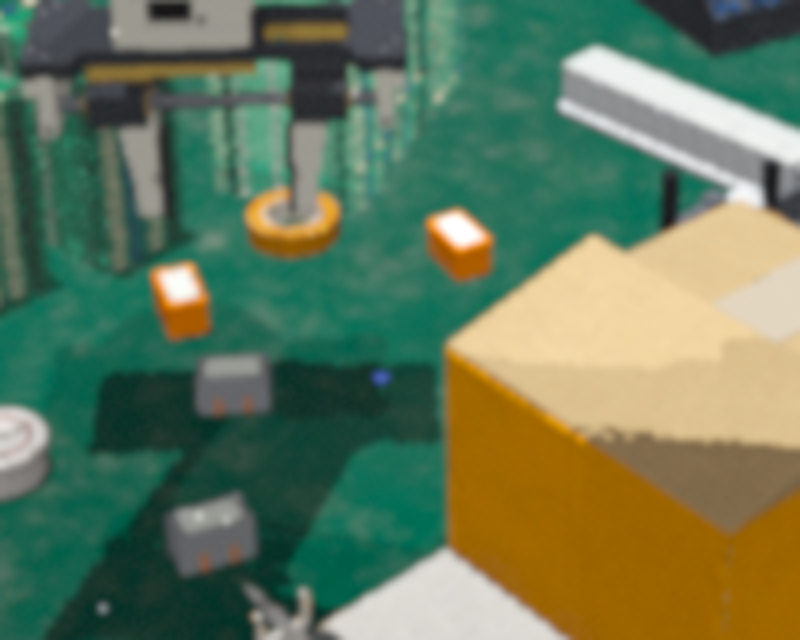

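View pics/p43t.png

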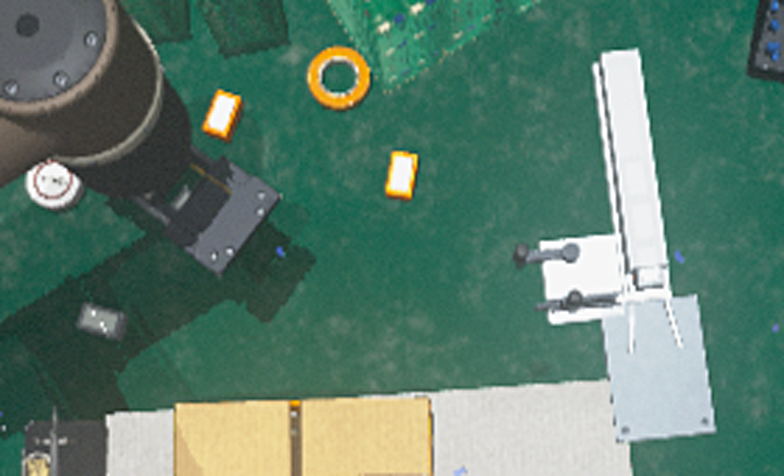

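```bash
python3 -m crank '[{"linear":[0.05,0.04,-0.6],"rot":[0,0.01,0],"hand":0.72},{"linear":[0,0,-0.6],"rot":[0,0.02,0],"hand":0.72},{"linear":[0,0,0],"rot":[0,0,0],"hand":0.72}]'; python3 -c "
from h import *
o=st((.6666,.1958,-.021),233.2);s=snap('scene');tipz(s,o);save(s,'p44.png',(150,170,270,290),6)"
```

```text
clock: 45.12
tool_pos: [0.6652, 0.1921, 0.0303]
orientation: [-46.0, 89.9, 97.0]
force: [0.1, 0.2, 0.3]
opening: 0.0628
t 45.12 pos [0.6652 0.1921 0.0303] yaw 233.0 down [-0.     0.001 -1.   ] F [0.1 0.2 0.3] open 0.0628 j6 20.9
delta units [ 0.02  0.06 -0.86]
yaw units 0.04
tilt fix rx,ry [-0.01 -0.  ]
z:count [(0.02, 99), (0.024, 12), (0.028, 0), (0.032, 0), (0.036, 0), (0.04, 0), (0.044, 0), (0.048, 0), (0.052, 1), (0.056, 11), (0.06, 25), (0.064, 21), (0.068, 20), (0.072, 31), (0.076, 24), (0.08, 21), (0.084, 23), (0.088, 32)]
local jaw range -0.051661026718413314 0.05146909775220369 z range -0.010580318250368089 0.015657591306292313
```

View pics/p44.png

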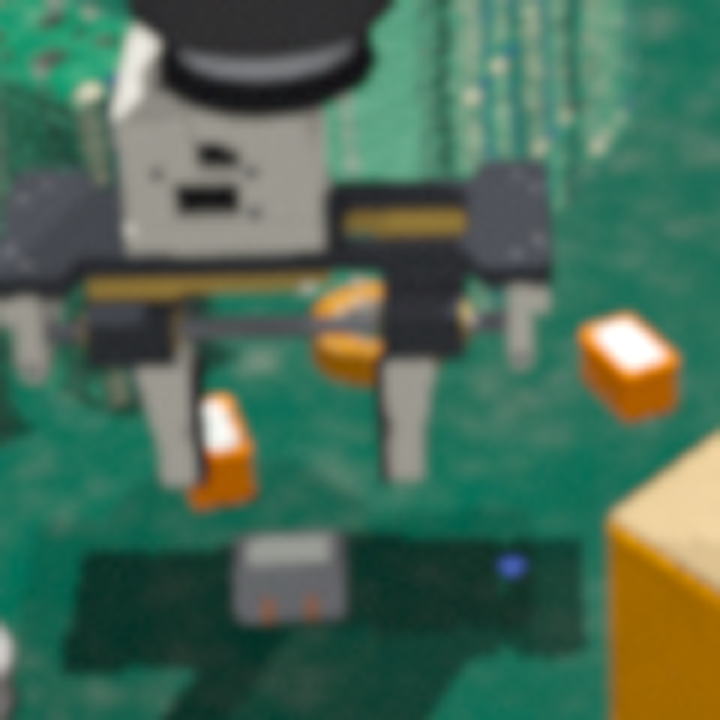

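```bash
python3 -m crank '[{"linear":[0.0,0.06,-0.45],"rot":[0,0.04,0],"hand":0.72},{"linear":[-0.03,0,-0.36],"rot":[0,0.04,0],"hand":0.72},{"linear":[0,0,0],"rot":[0,0,0],"hand":0.72}]'; python3 -c "
from h import *
o=st((.6666,.1958,-.021),233.2);s=snap('scene');tipz(s,o);save(s,'p45.png',(150,190,270,290),6)"
```

```text
clock: 45.55
tool_pos: [0.6682, 0.1965, -0.0116]
orientation: [-80.2, 89.7, 62.8]
force: [0.1, -0.4, 0.5]
opening: 0.0633
t 45.55 pos [ 0.6682  0.1965 -0.0116] yaw 233.0 down [ 0.003  0.005 -1.   ] F [ 0.1 -0.4  0.5] open 0.0633 j6 20.9
delta units [-0.03 -0.01 -0.16]
yaw units 0.04
tilt fix rx,ry [-0.06  0.03]
z:count [(-0.022, 0), (-0.018, 0), (-0.014, 0), (-0.01, 1), (-0.006, 217), (-0.002, 202), (0.002, 28), (0.006, 24), (0.01, 28), (0.014, 36), (0.018, 95), (0.022, 86), (0.026, 24), (0.03, 26), (0.034, 24), (0.038, 18), (0.042, 25), (0.046, 29)]
local jaw range -0.05055364466981072 0.050590065536635934 z range -0.010710267562653468 0.0181511983927293
```

View pics/p45.png

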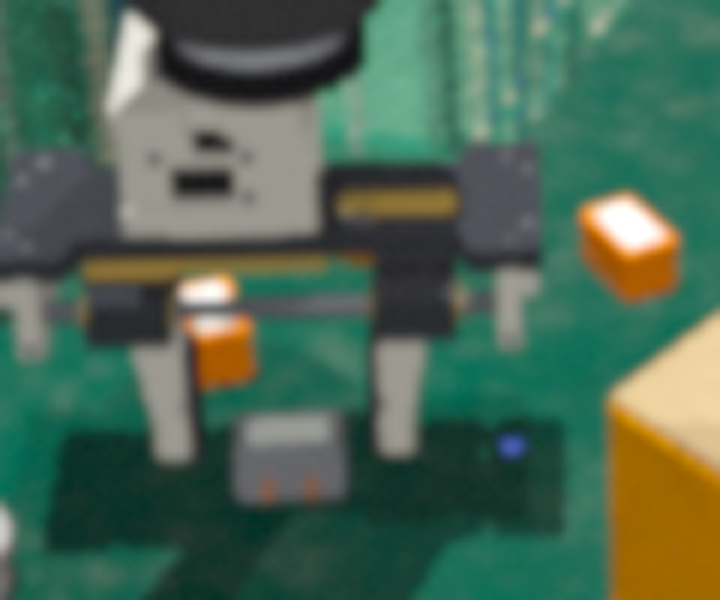

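```bash
python3 -m crank '[{"linear":[-0.04,-0.02,-0.16],"rot":[-0.06,0.03,0],"hand":0.72},{"linear":[0,0,-0.01],"rot":[0,0,0],"hand":0.3},{"linear":[0,0,0],"rot":[0,0,0],"hand":0.3},{"linear":[0,0,0],"rot":[0,0,0],"hand":0.3},{"linear":[0,0,0],"rot":[0,0,0],"hand":0.3},{"linear":[0,0,0.3],"rot":[0,0,0],"hand":0.3},{"linear":[0,0,0.7],"rot":[0,0,0],"hand":0.3},{"linear":[0,0,0.8],"rot":[0,0,0],"hand":0.3},{"linear":[0,0,0],"rot":[0,0,0],"hand":0.3}]'; python3 -c "
from h import *
o=st(M((-75,0,80)),186);s=snap('scene');tipz(s,o);save(s,'p46.png',(150,170,270,290),6)"
```

```text
clock: 46.72
tool_pos: [0.6686, 0.1961, 0.0971]
orientation: [-128.2, 89.6, 14.9]
force: [-0.6, -0.4, -0.7]
opening: 0.0397
t 46.73 pos [0.6686 0.1961 0.0971] yaw 233.1 down [ 0.007  0.002 -1.   ] F [-0.6 -0.4 -0.7] open 0.0397 j6 20.6
delta units [-2.66 -7.04 -0.29]
yaw units -9.42
tilt fix rx,ry [-0.02  0.08]
z:count [(0.087, 0), (0.091, 0), (0.095, 0), (0.099, 0), (0.103, 0), (0.107, 0), (0.111, 4), (0.115, 27), (0.119, 35), (0.123, 44), (0.127, 56), (0.131, 53), (0.135, 126), (0.139, 54), (0.143, 25), (0.147, 26), (0.151, 25), (0.155, 35)]
local jaw range -0.039785436243587616 0.03977491005780942 z range -0.010957390288813732 0.017773026569290938
```

View pics/p46.png

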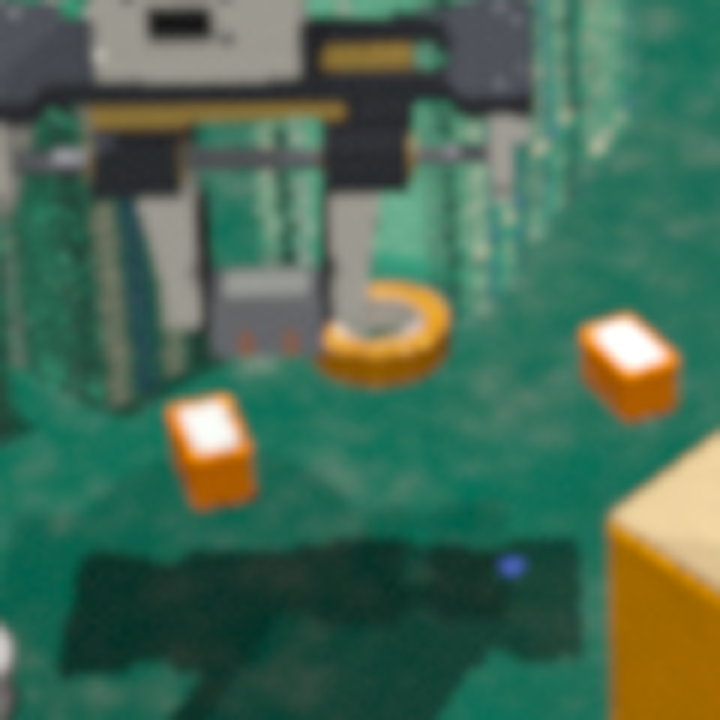

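```bash
python3 -m crank '[{"linear":[-0.13,-0.46,0],"rot":[0,0,-0.63],"hand":0.3},{"linear":[-0.13,-0.46,0],"rot":[0,0,-0.63],"hand":0.3},{"linear":[-0.14,-0.46,0],"rot":[0,0,-0.63],"hand":0.3},{"linear":[-0.15,-0.46,0],"rot":[0,0,-0.63],"hand":0.3},{"linear":[-0.16,-0.46,0],"rot":[0,0,-0.63],"hand":0.3},{"linear":[-0.16,-0.46,0],"rot":[0,0,-0.63],"hand":0.3},{"linear":[-0.16,-0.46,0],"rot":[0,0,-0.63],"hand":0.3},{"linear":[-0.16,-0.46,0],"rot":[0,0,-0.63],"hand":0.3},{"linear":[-0.16,-0.46,0],"rot":[0,0,-0.63],"hand":0.3},{"linear":[-0.16,-0.46,0],"rot":[0,0,-0.63],"hand":0.3},{"linear":[-0.16,-0.46,0],"rot":[0,0,-0.63],"hand":0.3},{"linear":[-0.16,-0.46,0],"rot":[0,0,-0.63],"hand":0.3},{"linear":[-0.16,-0.46,0],"rot":[0,0,-0.63],"hand":0.3},{"linear":[-0.16,-0.46,0],"rot":[0,0,-0.63],"hand":0.3},{"linear":[-0.16,-0.46,0],"rot":[0,0,-0.63],"hand":0.3},{"linear":[0,0,0],"rot":[0,0,0],"hand":0.3}]'; python3 -c "
from h import *
o=st(M((-75,0,-10)),186);s=snap('scene');tipz(s,o);save(s,'p47.png',(290,150,410,260),6)"
```

```text
clock: 48.78
tool_pos: [0.5077, -0.2507, 0.0922]
orientation: [105.1, 89.8, -163.0]
force: [0.1, 0.1, -0.9]
opening: 0.0398
t 48.77 pos [ 0.5077 -0.2507  0.0922] yaw 181.9 down [-0.003 -0.001 -1.   ] F [ 0.1  0.1 -0.9] open 0.0398 j6 8.3
delta units [ 0.02  0.41 -1.7 ]
yaw units 0.82
tilt fix rx,ry [ 0.01 -0.04]
z:count [(0.082, 0), (0.086, 0), (0.09, 0), (0.094, 0), (0.098, 0), (0.102, 0), (0.106, 4), (0.11, 22), (0.114, 28), (0.118, 24), (0.122, 50), (0.126, 35), (0.13, 86), (0.134, 48), (0.138, 34), (0.142, 28), (0.146, 30), (0.15, 32)]
local jaw range -0.039851807923690856 0.040258798891833585 z range -0.013117521482615725 0.01860254142220112
```

View pics/p47.png

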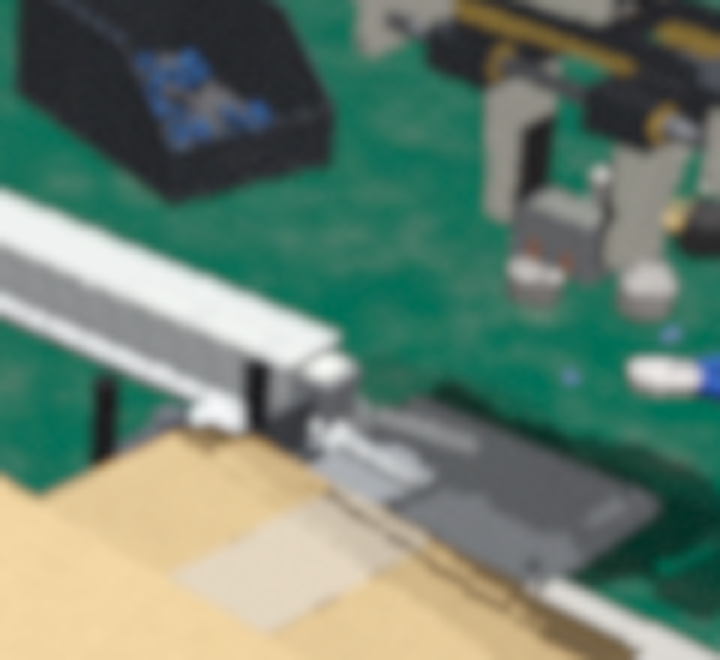

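```bash
python3 -m crank '[{"linear":[0.02,0.4,-0.4],"rot":[0,-0.03,0.82],"hand":0.3},{"linear":[0,0,-0.6],"rot":[0,0,0],"hand":0.3},{"linear":[-0.04,0,-0.4],"rot":[0,0,0],"hand":0.3},{"linear":[0,0,0],"rot":[0,0,0],"hand":0.3}]'; python3 -c "
from h import *
o=st(M((-75,0,-11)),186);s=snap('scene');tipz(s,o)"
```

```text
clock: 49.32
tool_pos: [0.5065, -0.2251, 0.0073]
orientation: [-129.8, 89.8, -33.7]
force: [0.4, 0.5, 1.2]
opening: 0.0397
t 49.33 pos [ 0.5065 -0.2251  0.0073] yaw 186.2 down [ 0.002 -0.002 -1.   ] F [0.4 0.5 1.2] open 0.0397 j6 9.7
delta units [ 0.04 -0.02 -0.3 ]
yaw units -0.04
tilt fix rx,ry [0.02 0.03]
z:count [(-0.003, 48), (0.001, 251), (0.005, 91), (0.009, 6), (0.013, 0), (0.017, 0), (0.021, 7), (0.025, 19), (0.029, 21), (0.033, 22), (0.037, 44), (0.041, 46), (0.045, 93), (0.049, 39), (0.053, 28), (0.057, 24), (0.061, 30), (0.065, 31)]
local jaw range -0.03920306800547865 0.04158334968207847 z range -0.015269340542906835 0.019026063324304752
```

```bash
python3 -m crank '[{"linear":[0.02,-0.02,-0.2],"rot":[0.02,0.03,-0.04],"hand":0.3},{"linear":[0,0,-0.09],"rot":[0,0.02,0],"hand":0.3},{"linear":[0,0,0],"rot":[0,0,0],"hand":0.3}]'; python3 -c "
from h import *
o=st(M((-75,0,-11)),186);s=snap('scene');tipz(s,o)"
```

```text
clock: 49.75
tool_pos: [0.511, -0.2267, -0.0077]
orientation: [-107.1, 89.8, -11.1]
force: [0.5, -0.1, -0.1]
opening: 0.0397
t 49.75 pos [ 0.511  -0.2267 -0.0077] yaw 186.0 down [ 0.004 -0.001 -1.   ] F [ 0.5 -0.1 -0.1] open 0.0397 j6 9.8
delta units [-0.03  0.01 -0.05]
yaw units -0.0
tilt fix rx,ry [0.01 0.04]
z:count [(-0.018, 0), (-0.014, 0), (-0.01, 0), (-0.006, 22), (-0.002, 45), (0.002, 198), (0.006, 43), (0.01, 22), (0.014, 20), (0.018, 29), (0.022, 42), (0.026, 35), (0.03, 93), (0.034, 40), (0.038, 27), (0.042, 21), (0.046, 30), (0.05, 28)]
local jaw range -0.040993551617671785 0.03959446502596712 z range -0.011402879068797583 0.01943386893424054
```

```bash
python3 -m crank '[{"linear":[-0.02,0,-0.06],"rot":[0,0.03,0],"hand":0.3},{"linear":[0,0,0],"rot":[0,0,0],"hand":0.62},{"linear":[0,0,0],"rot":[0,0,0],"hand":0.62},{"linear":[0,0,0],"rot":[0,0,0],"hand":0.62},{"linear":[0,0,0.4],"rot":[0,0,0],"hand":0.5},{"linear":[0,0,0.6],"rot":[0,0,0],"hand":0.0},{"linear":[-0.4,-0.04,0],"rot":[0,0,0],"hand":0.0},{"linear":[-0.4,-0.04,0],"rot":[0,0,0],"hand":0.0},{"linear":[0,0,-0.5],"rot":[0,0,0],"hand":0.0},{"linear":[0,0,-0.4],"rot":[0,0,0],"hand":0.0},{"linear":[0,0,0],"rot":[0,0,0],"hand":0.0}]';  python3 -c "
from h import *
o=st(M((-123,0,-8)),186);s=snap('scene');save(s,'p48.png',(310,150,430,260),6)"
```

```text
clock: 51.18
tool_pos: [0.4619, -0.232, -0.0021]
orientation: [-111.7, 89.6, -15.6]
force: [-0.9, 0.4, 0.7]
opening: 0.0006
t 51.17 pos [ 0.4619 -0.232  -0.0021] yaw 186.0 down [ 0.006 -0.002 -1.   ] F [-0.9  0.4  0.7] open 0.0006 j6 10.8
delta units [-0.01  0.02 -0.1 ]
yaw units -0.01
tilt fix rx,ry [0.02 0.07]
```

View pics/p48.png

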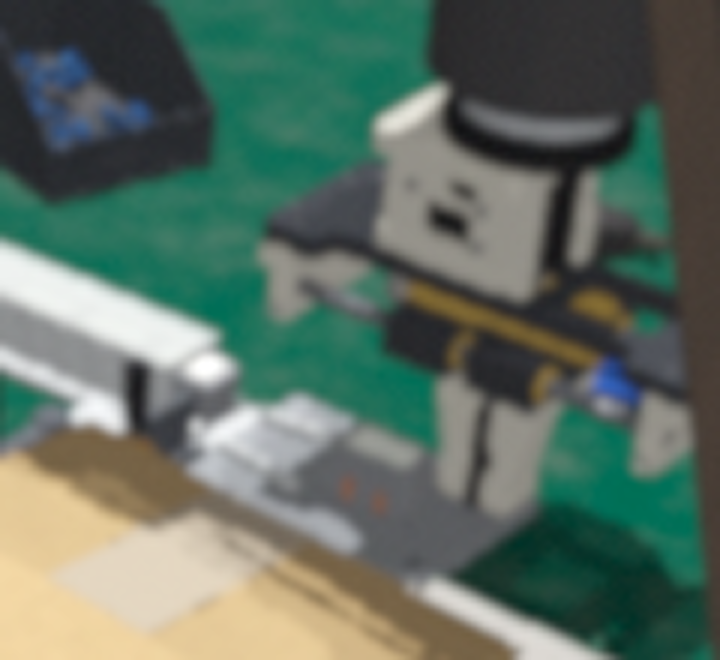

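```bash
python3 -m crank '[{"linear":[0.165,0.02,-0.05],"rot":[0.02,0.06,0],"hand":0.0},{"linear":[0.165,0.02,-0.04],"rot":[0,0.02,0],"hand":0.0},{"linear":[0.165,0.018,-0.03],"rot":[0,0.01,0],"hand":0.0},{"linear":[0.165,0.018,-0.02],"rot":[0,0.01,0],"hand":0.0},{"linear":[0.165,0.018,-0.02],"rot":[0,0.01,0],"hand":0.0},{"linear":[0.16,0.019,0.0],"rot":[0,0.01,0],"hand":0.0},{"linear":[0.16,0.019,0],"rot":[0,0.01,0],"hand":0.0},{"linear":[0.16,0.019,0],"rot":[0,0,0],"hand":0.0}]';  python3 -c "
from h import *
o=st(M((-10,0,-8)),186);s=snap('scene');save(s,'p49.png',(290,150,410,260),6)"
```

```text
clock: 52.22
tool_pos: [0.5485, -0.2227, -0.0089]
orientation: [121.0, 89.9, -142.9]
force: [-1.8, -0.4, 0.8]
opening: 0.0005
t 52.23 pos [ 0.5485 -0.2227 -0.0089] yaw 186.1 down [-0.001 -0.001 -1.   ] F [-1.8 -0.4  0.8] open 0.0005 j6 9.2
delta units [0.42 0.06 0.02]
yaw units -0.02
tilt fix rx,ry [ 0.01 -0.01]
```

View pics/p49.png

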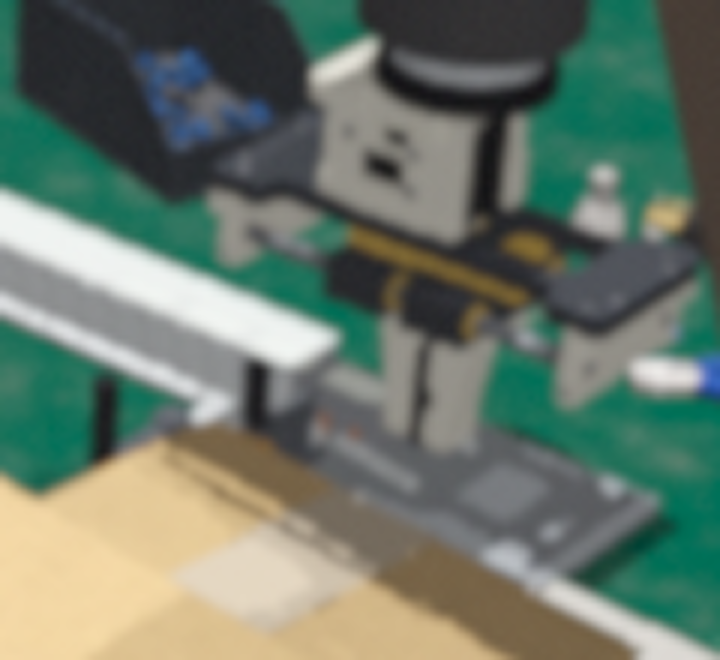

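```bash
python3 -m crank '[{"linear":[0.16,0.019,0],"rot":[0,0,0],"hand":0.0},{"linear":[0.16,0.019,0],"rot":[0,0,0],"hand":0.0},{"linear":[0.09,0.01,0],"rot":[0,0,0],"hand":0.0},{"linear":[0,0,0],"rot":[0,0,0],"hand":0.0}]';  python3 -c "
from h import *
o=st(M((-10,0,-8)),186);st((.5649,.278,.1),254)"
```

```text
clock: 52.78
tool_pos: [0.5765, -0.2195, -0.009]
orientation: [168.5, 89.9, -95.4]
force: [-0.1, -0.0, -0.3]
opening: 0.0001
t 52.77 pos [ 0.5765 -0.2195 -0.009 ] yaw 186.1 down [-0.    -0.001 -1.   ] F [-0.1 -0.  -0.3] open 0.0001 j6 8.7
delta units [-0.05  0.    0.02]
yaw units -0.03
tilt fix rx,ry [ 0.01 -0.  ]
t 52.77 pos [ 0.5765 -0.2195 -0.009 ] yaw 186.1 down [-0.    -0.001 -1.   ] F [-0.1 -0.  -0.3] open 0.0001 j6 8.7
delta units [-0.19  8.29  1.82]
yaw units 13.57
tilt fix rx,ry [ 0.01 -0.  ]
```

```bash
python3 -m crank '[{"linear":[-0.1,0,0],"rot":[0,0,0],"hand":0.0},{"linear":[0,0,0.9],"rot":[0,0,0],"hand":0.2},{"linear":[0,0,0.9],"rot":[0,0,0],"hand":0.4},{"linear":[0.08,0.55,0.2],"rot":[0,0,0.9],"hand":0.5},{"linear":[0.08,0.55,0.1],"rot":[0,0,0.9],"hand":0.5},{"linear":[0.06,0.55,0],"rot":[0,0,0.9],"hand":0.5},{"linear":[0.04,0.55,0],"rot":[0,0,0.9],"hand":0.5},{"linear":[0.02,0.55,0],"rot":[0,0,0.9],"hand":0.72},{"linear":[0.02,0.55,0],"rot":[0,0,0.9],"hand":0.72},{"linear":[0.02,0.55,0],"rot":[0,0,0.9],"hand":0.72},{"linear":[0.02,0.55,0],"rot":[0,0,0.9],"hand":0.72},{"linear":[0,0.55,0],"rot":[0,0,0.9],"hand":0.72},{"linear":[0,0.55,0],"rot":[0,0,0.9],"hand":0.72},{"linear":[0,0.55,0],"rot":[0,0,0.9],"hand":0.72},{"linear":[0,0.55,0],"rot":[0,0,0.9],"hand":0.72},{"linear":[0,0.55,0],"rot":[0,0,0.9],"hand":0.72},{"linear":[0,0.55,0],"rot":[0,0,0.9],"hand":0.72},{"linear":[0,0.5,0],"rot":[0,0,0.9],"hand":0.72},{"linear":[0,0,0],"rot":[0,0,0],"hand":0.72}]';  python3 -c "
from h import *
o=st((.5649,.278,.035),254.1);s=snap('scene');save(s,'p50.png',(120,170,320,330),4);save(snap('top'),'p50t.png',(130,130,410,300),2.8)"
```

```text
clock: 55.15
tool_pos: [0.5791, 0.284, 0.1226]
orientation: [-104.1, 89.8, 61.5]
force: [-0.1, -0.3, 0.1]
opening: 0.0632
t 55.15 pos [0.5791 0.284  0.1226] yaw 255.6 down [ 0.002  0.004 -1.   ] F [-0.1 -0.3  0.1] open 0.0632 j6 32.3
delta units [-0.24 -0.1  -1.46]
yaw units -0.3
tilt fix rx,ry [-0.04  0.02]
```

View pics/p50.png

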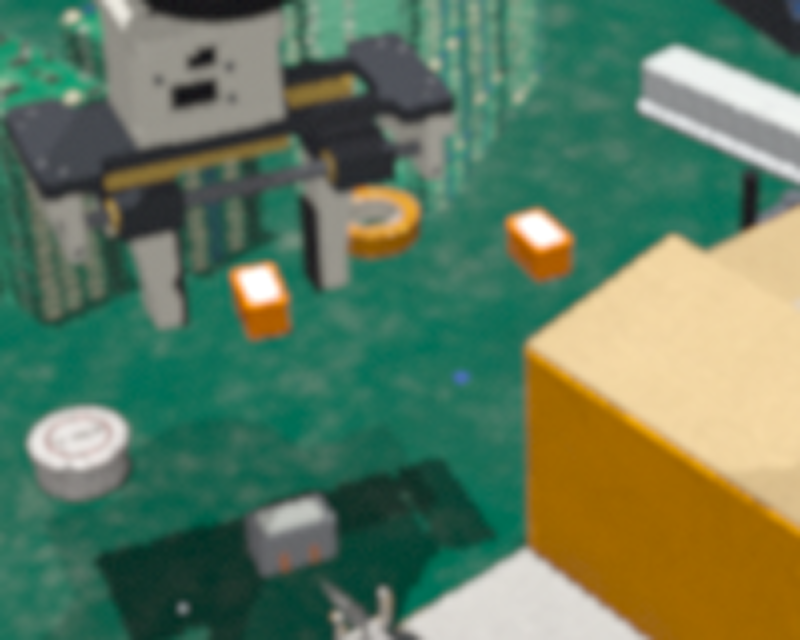

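View pics/p50t.png

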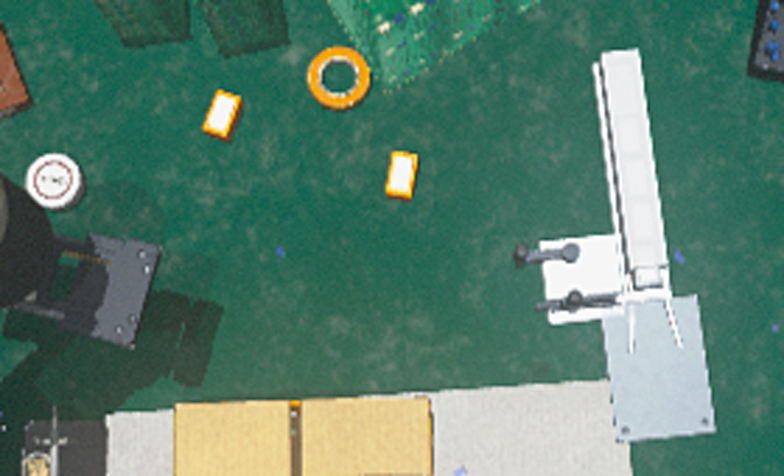

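```bash
python3 -m crank '[{"linear":[-0.27,-0.12,-0.4],"rot":[-0.04,0.02,-0.3],"hand":0.72},{"linear":[0,0,-0.6],"rot":[0,0,0],"hand":0.72},{"linear":[0,0,-0.4],"rot":[0,0,0],"hand":0.72},{"linear":[0,0,0],"rot":[0,0,0],"hand":0.72}]'; python3 -c "
from h import *
o=st((.5649,.278,-.021),254.1);s=snap('scene');tipz(s,o);save(s,'p51.png',(130,210,250,330),6)
T=s['camera_from_world'];K=s['K'];d=s['depth']
v,u=np.mgrid[290:400,150:300];dd=d[v,u]
w=(np.stack([(u-K[0,2])/K[0,0]*dd,-(v-K[1,2])/K[1,1]*dd,-dd],-1)-T[:3,3])@T[:3,:3]
k=(w[...,0]>.4)&(w[...,0]<.56)&(w[...,1]>.2)&(w[...,1]<.42)&(w[...,2]>.03)
a=w[k];print(len(a),a.min(0) if len(a) else '',a.max(0) if len(a) else '')"
```

```text
clock: 55.75
tool_pos: [0.5622, 0.2704, 0.0382]
orientation: [-125.3, 89.9, 38.2]
force: [0.1, 0.5, 0.1]
opening: 0.0631
t 55.75 pos [0.5622 0.2704 0.0382] yaw 253.5 down [ 0.001  0.001 -1.   ] F [0.1 0.5 0.1] open 0.0631 j6 29.9
delta units [ 0.04  0.13 -0.99]
yaw units 0.12
tilt fix rx,ry [-0.01  0.01]
z:count [(0.028, 0), (0.032, 0), (0.036, 0), (0.04, 0), (0.044, 0), (0.048, 0), (0.052, 0), (0.056, 0), (0.06, 0), (0.064, 15), (0.068, 30), (0.072, 30), (0.076, 39), (0.08, 33), (0.084, 43), (0.088, 22), (0.092, 32), (0.096, 40)]
local jaw range -0.05124810633541378 0.052375383782899014 z range -0.01152512130348645 0.014829892782508196
229 [0.4001409  0.29471688 0.03001377] [0.48403343 0.34262207 0.05510433]
```

View pics/p51.png

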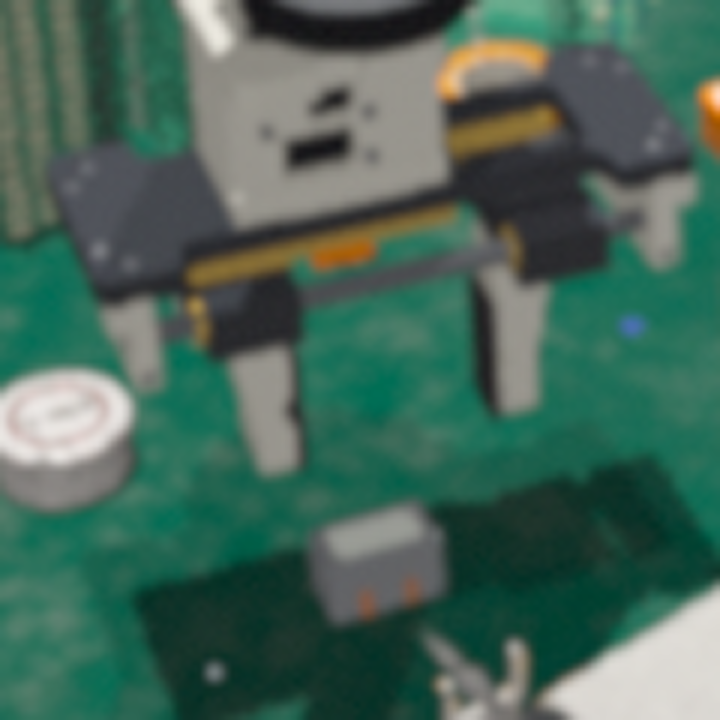

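```bash
python3 -m crank '[{"linear":[0.02,0.12,-0.45],"rot":[-0.02,0.03,0.12],"hand":0.72},{"linear":[-0.02,0,-0.45],"rot":[-0.02,0.04,0],"hand":0.72},{"linear":[0,0,0],"rot":[0,0,0],"hand":0.72}]'; python3 -c "
from h import *
o=st((.5649,.278,-.021),254.1);s=snap('scene');tipz(s,o);save(s,'p52.png',(130,230,250,330),6)"
```

```text
clock: 56.18
tool_pos: [0.5662, 0.279, -0.0102]
orientation: [-116.6, 89.8, 47.5]
force: [-0.1, -0.6, 0.1]
opening: 0.0633
t 56.17 pos [ 0.5662  0.279  -0.0102] yaw 254.0 down [ 0.003  0.003 -1.   ] F [-0.1 -0.6  0.1] open 0.0633 j6 30.1
delta units [-0.02 -0.02 -0.18]
yaw units 0.01
tilt fix rx,ry [-0.04  0.03]
z:count [(-0.02, 0), (-0.016, 0), (-0.012, 0), (-0.008, 13), (-0.004, 419), (-0.0, 111), (0.004, 28), (0.008, 30), (0.012, 44), (0.016, 47), (0.02, 167), (0.024, 53), (0.028, 32), (0.032, 37), (0.036, 31), (0.04, 22), (0.044, 35), (0.048, 31)]
local jaw range -0.05147062037742817 0.05147946352839681 z range -0.011452048790848246 0.016604725887200873
```

View pics/p52.png

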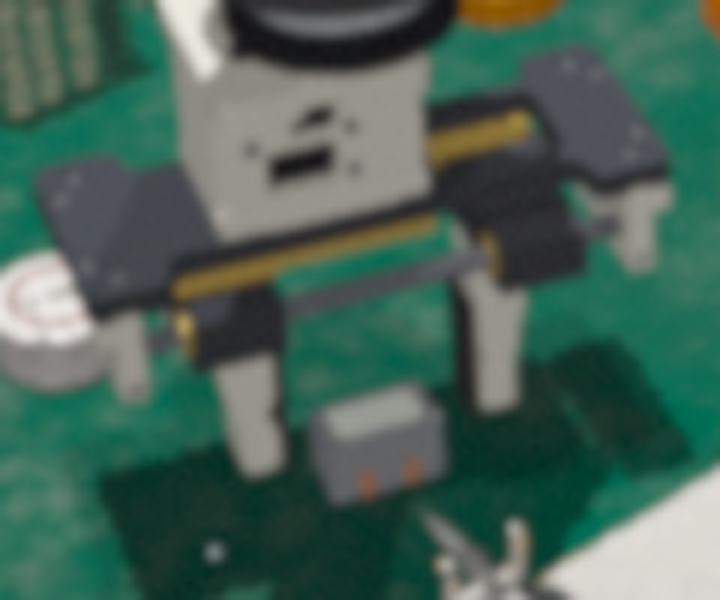

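```bash
python3 -m crank '[{"linear":[-0.03,-0.03,-0.17],"rot":[-0.04,0.03,0],"hand":0.72},{"linear":[0,0,-0.01],"rot":[0,0,0],"hand":0.3},{"linear":[0,0,0],"rot":[0,0,0],"hand":0.3},{"linear":[0,0,0],"rot":[0,0,0],"hand":0.3},{"linear":[0,0,0],"rot":[0,0,0],"hand":0.3},{"linear":[0,0,0.3],"rot":[0,0,0],"hand":0.3},{"linear":[0,0,0.8],"rot":[0,0,0],"hand":0.3},{"linear":[0,0,0.9],"rot":[0,0,0],"hand":0.3},{"linear":[0,0,0],"rot":[0,0,0],"hand":0.3}]'; python3 -c "
from h import *
o=st(M((-75,0,80)),186);s=snap('scene');tipz(s,o);save(s,'p53.png',(130,200,250,300),6)"
```

```text
clock: 57.35
tool_pos: [0.5677, 0.2789, 0.1115]
orientation: [-135.7, 89.5, 28.4]
force: [0.0, 0.2, -0.7]
opening: 0.0395
t 57.35 pos [0.5677 0.2789 0.1115] yaw 254.1 down [ 0.008  0.005 -1.   ] F [ 0.   0.2 -0.7] open 0.0395 j6 30.1
delta units [-0.98 -8.42 -0.53]
yaw units -13.62
tilt fix rx,ry [-0.05  0.1 ]
z:count [(0.102, 0), (0.106, 0), (0.11, 0), (0.114, 0), (0.118, 0), (0.122, 0), (0.126, 25), (0.13, 39), (0.134, 33), (0.138, 52), (0.142, 64), (0.146, 96), (0.15, 142), (0.154, 44), (0.158, 41), (0.162, 31), (0.166, 36), (0.17, 41)]
local jaw range -0.0399546643333788 0.03927734976898345 z range -0.013150878261853504 0.01836756219981842
```

View pics/p53.png

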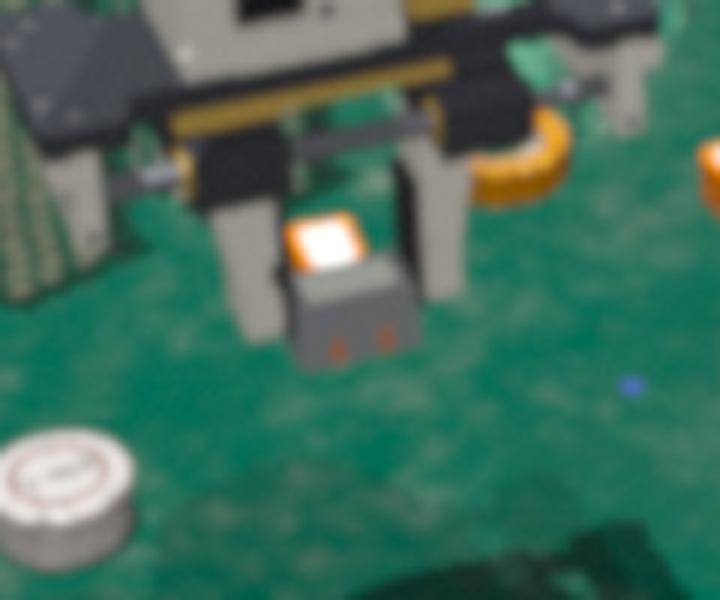

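```bash
python3 -m crank '[{"linear":[0.04,-0.49,0],"rot":[0,0,-0.8],"hand":0.3},{"linear":[0.04,-0.49,0],"rot":[0,0,-0.8],"hand":0.3},{"linear":[0.04,-0.49,0],"rot":[0,0,-0.8],"hand":0.3},{"linear":[0.04,-0.49,0],"rot":[0,0,-0.8],"hand":0.3},{"linear":[0.04,-0.49,0],"rot":[0,0,-0.8],"hand":0.3},{"linear":[0.02,-0.49,0],"rot":[0,0,-0.8],"hand":0.3},{"linear":[0.0,-0.49,0],"rot":[0,0,-0.8],"hand":0.3},{"linear":[0.0,-0.49,0],"rot":[0,0,-0.8],"hand":0.3},{"linear":[0,-0.49,0],"rot":[0,0,-0.8],"hand":0.3},{"linear":[0,-0.49,0],"rot":[0,0,-0.8],"hand":0.3},{"linear":[-0.1,-0.49,0],"rot":[0,0,-0.8],"hand":0.3},{"linear":[-0.14,-0.49,0],"rot":[0,0,-0.8],"hand":0.3},{"linear":[-0.14,-0.49,0],"rot":[0,0,-0.8],"hand":0.3},{"linear":[-0.14,-0.49,0],"rot":[0,0,-0.8],"hand":0.3},{"linear":[-0.14,-0.49,0],"rot":[0,0,-0.8],"hand":0.3},{"linear":[-0.14,-0.49,0],"rot":[0,0,-0.8],"hand":0.3},{"linear":[-0.1,-0.3,0],"rot":[0,0,-0.8],"hand":0.3},{"linear":[0,0,0],"rot":[0,0,0],"hand":0.3}]'; python3 -c "
from h import *
o=st(M((-75,0,-10)),186);s=snap('scene');tipz(s,o);save(s,'p54.png',(290,150,410,260),6)"
```

```text
clock: 59.65
tool_pos: [0.512, -0.2271, 0.1017]
orientation: [74.1, 89.1, 167.8]
force: [0.2, -0.2, 1.0]
opening: 0.0399
t 59.65 pos [ 0.512  -0.2271  0.1017] yaw 183.7 down [-0.015  0.003 -1.   ] F [ 0.2 -0.2  1. ] open 0.0399 j6 7.8
delta units [-0.05  0.02 -1.86]
yaw units 0.46
tilt fix rx,ry [-0.04 -0.17]
z:count [(0.092, 0), (0.096, 0), (0.1, 0), (0.104, 0), (0.108, 0), (0.112, 1), (0.116, 15), (0.12, 30), (0.124, 25), (0.128, 29), (0.132, 44), (0.136, 73), (0.14, 71), (0.144, 25), (0.148, 32), (0.152, 27), (0.156, 38), (0.16, 35)]
local jaw range -0.040630685343827556 0.040612569370616323 z range -0.012480760438673853 0.018209686769644046
```

View pics/p54.png

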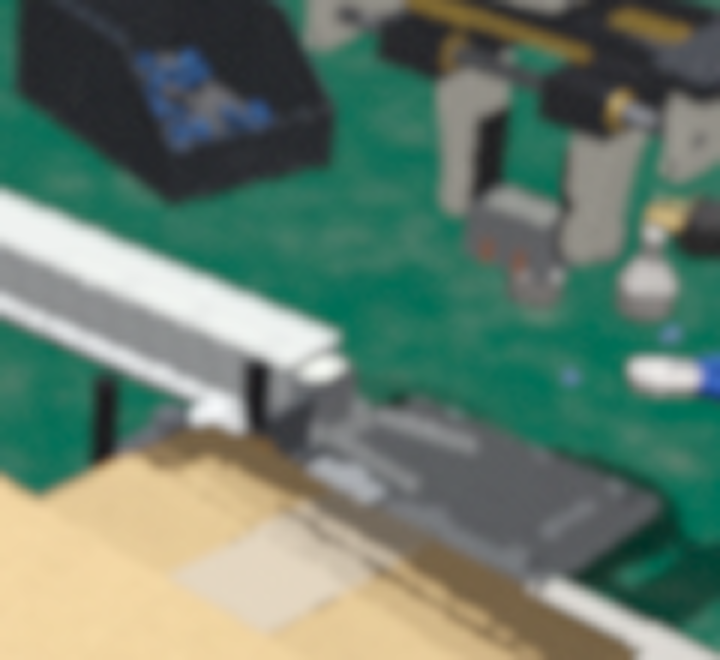

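```bash
python3 -m crank '[{"linear":[-0.05,0.02,-0.5],"rot":[-0.04,-0.16,0.46],"hand":0.3},{"linear":[0,0,-0.6],"rot":[0,0,0],"hand":0.3},{"linear":[-0.04,0,-0.5],"rot":[0,0,0],"hand":0.3},{"linear":[0,0,0],"rot":[0,0,0],"hand":0.3}]'; python3 -c "
from h import *
o=st(M((-75,0,-11)),186);s=snap('scene');tipz(s,o)"
```

```text
clock: 60.2
tool_pos: [0.5087, -0.2225, 0.0044]
orientation: [-117.1, 89.9, -20.7]
force: [0.1, 0.6, 0.9]
opening: 0.0396
t 60.2 pos [ 0.5087 -0.2225  0.0044] yaw 186.5 down [ 0.002 -0.001 -1.   ] F [0.1 0.6 0.9] open 0.0396 j6 9.8
delta units [ 0.01 -0.06 -0.26]
yaw units -0.1
tilt fix rx,ry [0.01 0.03]
z:count [(-0.006, 25), (-0.002, 58), (0.002, 260), (0.006, 38), (0.01, 3), (0.014, 0), (0.018, 14), (0.022, 28), (0.026, 19), (0.03, 32), (0.034, 37), (0.038, 65), (0.042, 71), (0.046, 28), (0.05, 29), (0.054, 27), (0.058, 27), (0.062, 25)]
local jaw range -0.039409188694841585 0.04107187003824639 z range -0.01167977121404344 0.01820234627130087
```

```bash
python3 -m crank '[{"linear":[0.0,-0.06,-0.2],"rot":[0.01,0.03,-0.1],"hand":0.3},{"linear":[-0.02,0,-0.08],"rot":[0,0.02,0],"hand":0.3},{"linear":[0,0,0],"rot":[0,0,0],"hand":0.3}]'; python3 -c "
from h import *
o=st(M((-75,0,-11)),186);s=snap('scene');tipz(s,o)"
```

```text
clock: 60.62
tool_pos: [0.5117, -0.2265, -0.0091]
orientation: [-110.7, 89.7, -14.7]
force: [0.7, -0.2, -0.4]
opening: 0.0398
t 60.62 pos [ 0.5117 -0.2265 -0.0091] yaw 186.1 down [ 0.005 -0.001 -1.   ] F [ 0.7 -0.2 -0.4] open 0.0398 j6 9.8
delta units [-0.04  0.01 -0.03]
yaw units -0.01
tilt fix rx,ry [0.02 0.06]
z:count [(-0.019, 0), (-0.015, 0), (-0.011, 0), (-0.007, 8), (-0.003, 35), (0.001, 146), (0.005, 85), (0.009, 35), (0.013, 24), (0.017, 30), (0.021, 33), (0.025, 80), (0.029, 61), (0.033, 28), (0.037, 26), (0.041, 22), (0.045, 31), (0.049, 25)]
local jaw range -0.042607376344463634 0.0414669012203398 z range -0.014645088007990926 0.019115837836581863
```

```bash
python3 -m crank '[{"linear":[-0.03,0,-0.03],"rot":[0.01,0.05,0],"hand":0.3},{"linear":[0,0,0],"rot":[0,0,0],"hand":0.62},{"linear":[0,0,0],"rot":[0,0,0],"hand":0.62},{"linear":[0,0,0],"rot":[0,0,0],"hand":0.62},{"linear":[0,0,0.4],"rot":[0,0,0],"hand":0.5},{"linear":[0,0,0.6],"rot":[0,0,0],"hand":0.0},{"linear":[-0.4,-0.04,0],"rot":[0,0,0],"hand":0.0},{"linear":[-0.4,-0.04,0],"rot":[0,0,0],"hand":0.0},{"linear":[0,0,-0.5],"rot":[0,0,0],"hand":0.0},{"linear":[0,0,-0.4],"rot":[0,0,0],"hand":0.0},{"linear":[0,0,0],"rot":[0,0,0],"hand":0.0}]';  python3 -c "
from h import *
o=st(M((-123,0,-8)),186);s=snap('scene');save(s,'p55.png',(310,150,430,260),6)"
```

```text
clock: 62.05
tool_pos: [0.4613, -0.2318, -0.0023]
orientation: [-110.5, 89.7, -14.5]
force: [0.2, 0.6, -0.1]
opening: 0.0003
t 62.05 pos [ 0.4613 -0.2318 -0.0023] yaw 186.1 down [ 0.004 -0.001 -1.   ] F [ 0.2  0.6 -0.1] open 0.0003 j6 10.8
delta units [-0.    0.01 -0.1 ]
yaw units -0.01
tilt fix rx,ry [0.01 0.05]
```

View pics/p55.png

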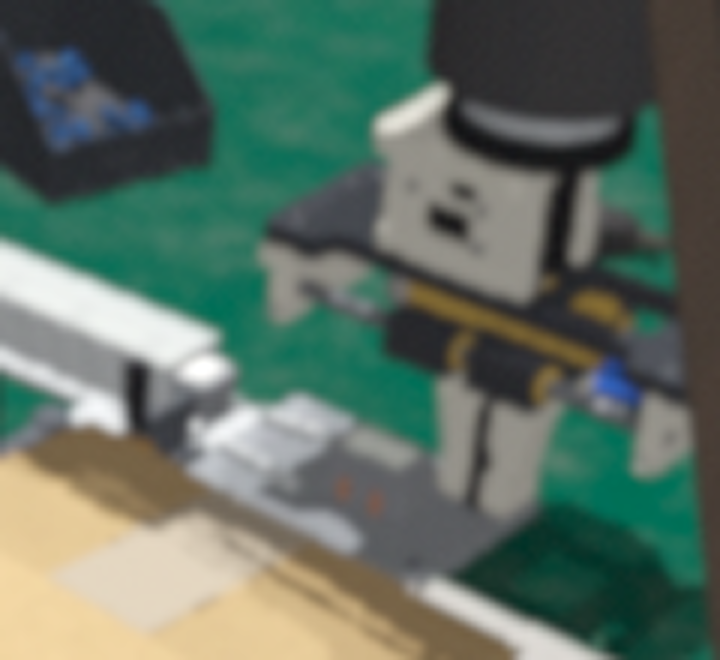

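```bash
python3 -m crank '[{"linear":[0.165,0.02,-0.05],"rot":[0.02,0.06,0],"hand":0.0},{"linear":[0.165,0.02,-0.04],"rot":[0,0.02,0],"hand":0.0},{"linear":[0.165,0.018,-0.03],"rot":[0,0.01,0],"hand":0.0},{"linear":[0.165,0.018,-0.02],"rot":[0,0.01,0],"hand":0.0},{"linear":[0.165,0.018,-0.02],"rot":[0,0.01,0],"hand":0.0},{"linear":[0.16,0.019,0.0],"rot":[0,0.01,0],"hand":0.0},{"linear":[0.16,0.019,0],"rot":[0,0.01,0],"hand":0.0},{"linear":[0.16,0.019,0],"rot":[0,0,0],"hand":0.0},{"linear":[0.16,0.019,0],"rot":[0,0,0],"hand":0.0},{"linear":[0.1,0.019,0],"rot":[0,0,0],"hand":0.0}]';  python3 -c "
from h import *
o=st(M((-6,0,-8)),186);s=snap('scene');save(s,'p56.png',(290,150,410,260),6)"
```

```text
clock: 63.35
tool_pos: [0.5636, -0.2205, -0.0094]
orientation: [90.1, 89.7, -173.8]
force: [-2.4, -1.8, 0.3]
opening: 0.0002
t 63.35 pos [ 0.5636 -0.2205 -0.0094] yaw 186.1 down [-0.005 -0.001 -1.   ] F [-2.4 -1.8  0.3] open 0.0002 j6 8.9
delta units [0.23 0.03 0.02]
yaw units -0.02
tilt fix rx,ry [ 0.01 -0.06]
```

View pics/p56.png

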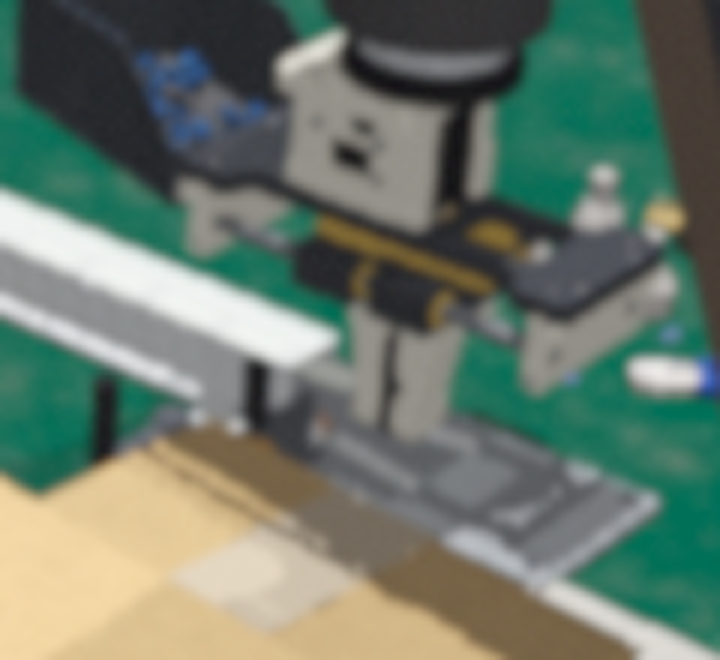

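```bash
python3 -m crank '[{"linear":[0.1,0.012,0],"rot":[0,-0.03,0],"hand":0.0},{"linear":[0.1,0.012,0],"rot":[0,0,0],"hand":0.0},{"linear":[0.05,0.005,0],"rot":[0,0,0],"hand":0.0},{"linear":[0,0,0],"rot":[0,0,0],"hand":0.0}]';  python3 -c "
from h import *
o=st(M((-6,0,-8)),186)"
```

```text
clock: 63.9
tool_pos: [0.5806, -0.2182, -0.0094]
orientation: [102.9, 89.9, -161.0]
force: [0.1, -1.3, 0.3]
opening: 0.0005
t 63.9 pos [ 0.5806 -0.2182 -0.0094] yaw 186.1 down [-0.001 -0.    -1.   ] F [ 0.1 -1.3  0.3] open 0.0005 j6 8.7
delta units [-0.05 -0.01  0.02]
yaw units -0.02
tilt fix rx,ry [ 0.   -0.01]
```

```bash
python3 -m crank '[{"linear":[-0.2,-0.02,0],"rot":[0,0,0],"hand":0.0},{"linear":[0,0,0.9],"rot":[0,0,0],"hand":0.2},{"linear":[0,0,0.9],"rot":[0,0,0],"hand":0.38},{"linear":[0.1,0.5,0],"rot":[0,0,1],"hand":0.38},{"linear":[0.1,0.5,0],"rot":[0,0,1],"hand":0.38},{"linear":[0.1,0.5,0],"rot":[0,0,1],"hand":0.38},{"linear":[0.1,0.5,0],"rot":[0,0,1],"hand":0.38},{"linear":[0.1,0.5,0],"rot":[0,0,1],"hand":0.38},{"linear":[0.1,0.4,0],"rot":[0,0,1],"hand":0.38},{"linear":[0,0.3,0],"rot":[0,0,1],"hand":0.38},{"linear":[0,0,0],"rot":[0,0,0],"hand":0.38}]';  python3 -c "
from h import *
o=st(M((3.5,72,85)),276);s=snap('top')
im=cv2.resize(cv2.cvtColor(s['image'],cv2.COLOR_RGB2BGR),None,fx=6,fy=6,interpolation=cv2.INTER_CUBIC)
for p in [(7,-12,18),(7,12,18),(222,-13.5,6),(222,13.5,6)]:
    u=(pix(s,M(p))+.5)*6; cv2.circle(im,tuple(int(x) for x in u),3,(0,0,255),-1)
cv2.imwrite('pics/p57t.png',im[140*6:240*6,310*6:400*6])
save(snap('scene'),'p57.png',(290,150,410,260),6)"
```

```text
clock: 65.28
tool_pos: [0.5976, -0.0224, 0.1032]
orientation: [-95.2, 89.8, 36.9]
force: [-0.9, -0.0, 0.6]
opening: 0.0331
t 65.28 pos [ 0.5976 -0.0224  0.1032] yaw 222.1 down [ 0.003  0.003 -1.   ] F [-0.9 -0.   0.6] open 0.0331 j6 25.7
delta units [-0.3  -2.07 -0.3 ]
yaw units 10.78
tilt fix rx,ry [-0.03  0.04]
```

View pics/p57t.png

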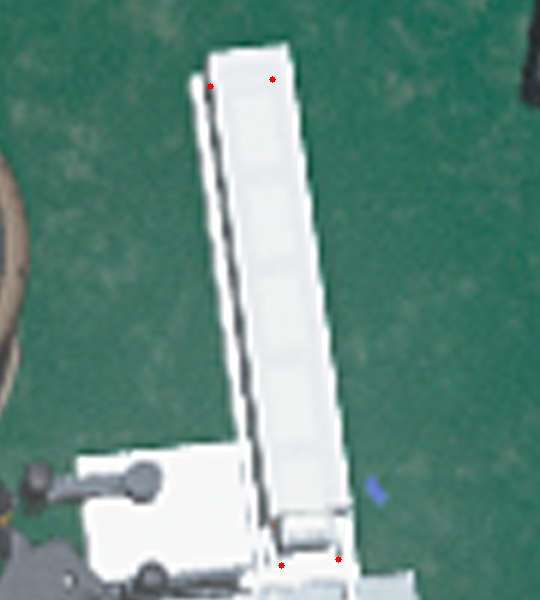

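View pics/p57.png

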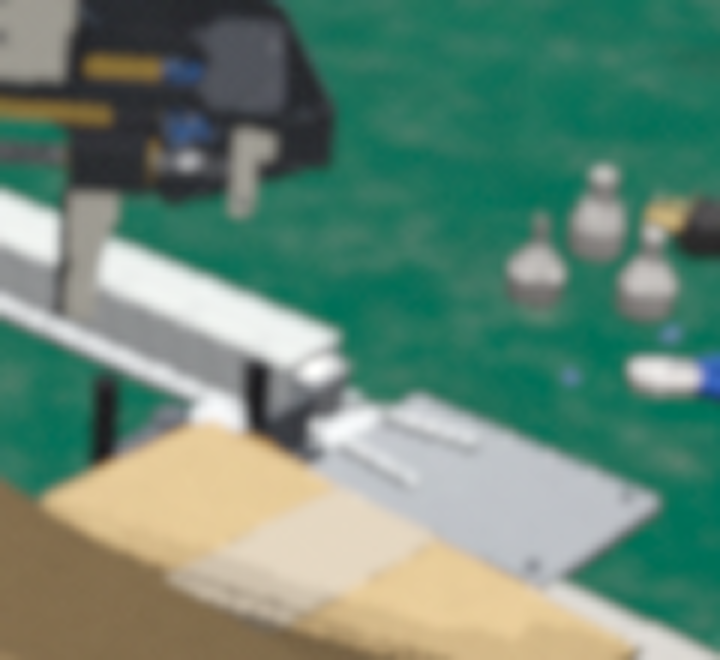

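```bash
python3 -m crank '[{"linear":[-0.02,-0.19,0],"rot":[0,0,0.98],"hand":0.38},{"linear":[-0.02,-0.19,0],"rot":[0,0,0.98],"hand":0.38},{"linear":[-0.02,-0.19,0],"rot":[0,0,0.98],"hand":0.38},{"linear":[-0.02,-0.19,0],"rot":[0,0,0.98],"hand":0.38},{"linear":[-0.02,-0.19,0],"rot":[0,0,0.98],"hand":0.38},{"linear":[-0.02,-0.19,0],"rot":[0,0,0.98],"hand":0.38},{"linear":[-0.02,-0.19,0],"rot":[0,0,0.98],"hand":0.38},{"linear":[-0.02,-0.19,0],"rot":[0,0,0.98],"hand":0.38},{"linear":[-0.02,-0.19,0],"rot":[0,0,0.98],"hand":0.38},{"linear":[-0.02,-0.19,0],"rot":[0,0,0.98],"hand":0.38},{"linear":[-0.02,-0.1,0],"rot":[0,0,0.98],"hand":0.38},{"linear":[0,0,0],"rot":[0,0,0],"hand":0.38}]';  python3 -c "
from h import *
o=st(M((3.5,72,22)),276);save(snap('scene'),'p58.png',(290,150,410,260),6)"
```

```text
clock: 66.88
tool_pos: [0.5782, -0.1584, 0.1031]
orientation: [-91.6, 89.8, 94.4]
force: [0.4, -0.6, 0.2]
opening: 0.0333
t 66.88 pos [ 0.5782 -0.1584  0.1031] yaw 276.0 down [-0.     0.004 -1.   ] F [ 0.4 -0.6  0.2] open 0.0333 j6 93.0
delta units [ 0.02  0.2  -1.35]
yaw units 0.01
tilt fix rx,ry [-0.05 -0.  ]
```

View pics/p58.png

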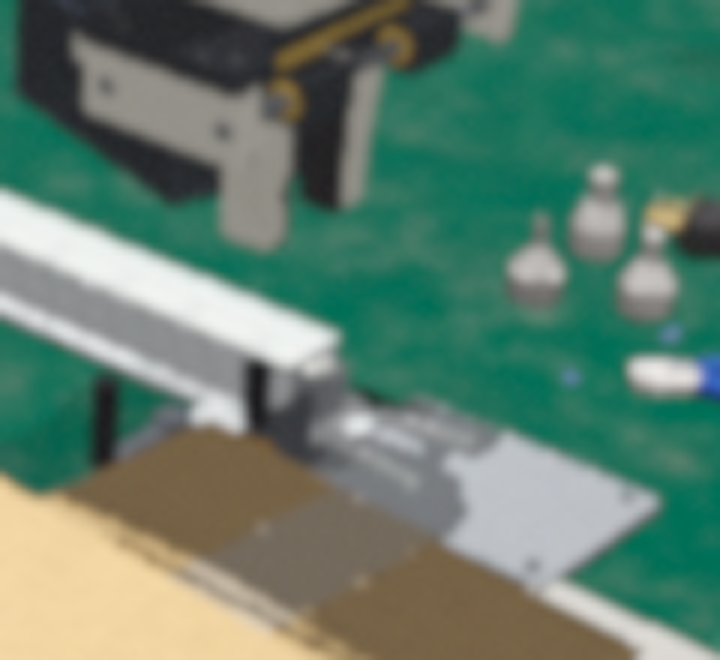

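```bash
python3 -m crank '[{"linear":[0,0.2,-0.45],"rot":[-0.05,0,0],"hand":0.38},{"linear":[0,0,-0.3],"rot":[0,0,0],"hand":0.38},{"linear":[0,0,0],"rot":[0,0,0],"hand":0.38}]';  python3 -c "
from h import *
o=st(M((3.5,72,22)),276);s=snap('scene');tipz(s,o);save(s,'p59.png',(290,150,410,260),6)"
```

```text
clock: 67.3
tool_pos: [0.5783, -0.1462, 0.0578]
orientation: [171.7, 89.9, -2.9]
force: [0.2, 0.4, 0.4]
opening: 0.0336
t 67.3 pos [ 0.5783 -0.1462  0.0578] yaw 275.4 down [ 0.001 -0.    -1.   ] F [0.2 0.4 0.4] open 0.0336 j6 90.9
delta units [ 0.02 -0.   -0.6 ]
yaw units 0.11
tilt fix rx,ry [0.   0.02]
z:count [(0.048, 5), (0.052, 9), (0.056, 6), (0.06, 6), (0.064, 8), (0.068, 7), (0.072, 0), (0.076, 0), (0.08, 0), (0.084, 17), (0.088, 27), (0.092, 38), (0.096, 28), (0.1, 33), (0.104, 32), (0.108, 28), (0.112, 23), (0.116, 29)]
local jaw range -0.03894637763149903 0.038063797520128916 z range -0.01100743170767772 0.014697135410727152
```

View pics/p59.png

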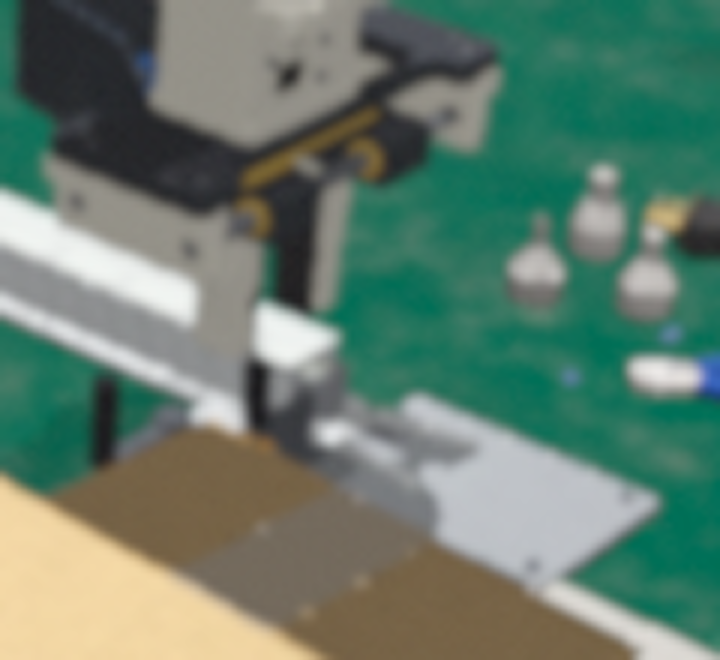

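```bash
python3 -m crank '[{"linear":[0.02,0,-0.3],"rot":[0,0.02,0.1],"hand":0.38},{"linear":[0,0,-0.3],"rot":[0,0.02,0],"hand":0.38},{"linear":[0,0,0],"rot":[0,0,0],"hand":0.0},{"linear":[0,0,0],"rot":[0,0,0],"hand":0.0},{"linear":[0,0,0],"rot":[0,0,0],"hand":0.0},{"linear":[0,0,0],"rot":[0,0,0],"hand":0.0}]';  python3 -c "
from h import *
o=st(M((3.5,26,22)),276);s=snap('scene');save(s,'p60.png',(290,150,410,260),6)"
```

```text
clock: 68.1
tool_pos: [0.5811, -0.1464, 0.022]
orientation: [167.4, 89.9, -6.7]
force: [1.6, -0.8, -4.2]
opening: 0.0108
t 68.1 pos [ 0.5811 -0.1464  0.022 ] yaw 275.9 down [ 0.001 -0.    -1.   ] F [ 1.6 -0.8 -4.2] open 0.0108 j6 91.3
delta units [ 0.05 -0.76  0.  ]
yaw units 0.02
tilt fix rx,ry [0.   0.01]
```

View pics/p60.png

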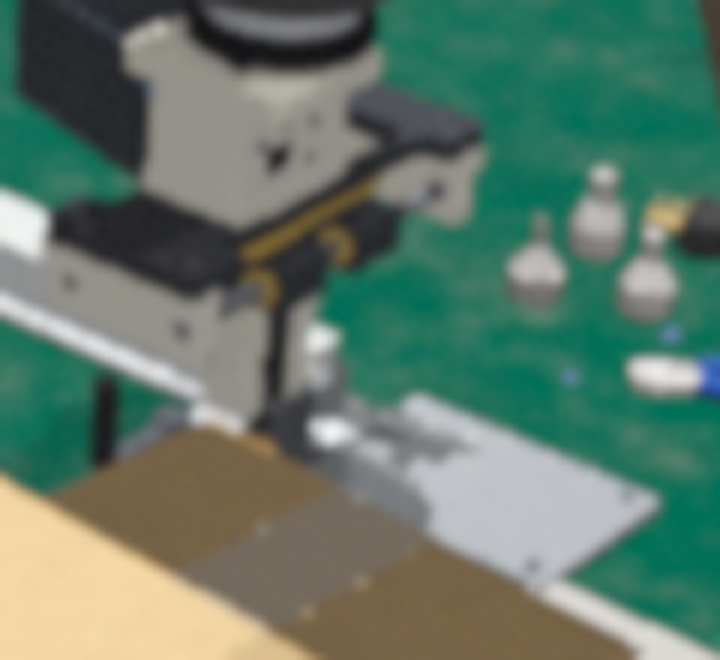

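Gripped. Slide shut.

```bash
python3 -m crank '[{"linear":[0.015,-0.14,0],"rot":[0,0,0],"hand":0.0},{"linear":[0.015,-0.14,0],"rot":[0,0,0],"hand":0.0},{"linear":[0.015,-0.14,0],"rot":[0,0,0],"hand":0.0},{"linear":[0.015,-0.14,0],"rot":[0,0,0],"hand":0.0},{"linear":[0.01,-0.08,0],"rot":[0,0,0],"hand":0.0},{"linear":[0,0,0],"rot":[0,0,0],"hand":0.0}]';  python3 -c "
from h import *
o=st(M((3.5,26,22)),276)"
```

```text
clock: 68.9
tool_pos: [0.5855, -0.1876, 0.022]
orientation: [-160.7, 89.9, 25.1]
force: [-0.6, 1.6, -2.3]
opening: 0.0111
t 68.9 pos [ 0.5855 -0.1876  0.022 ] yaw 275.8 down [ 0.001  0.    -1.   ] F [-0.6  1.6 -2.3] open 0.0111 j6 95.5
delta units [-0.02 -0.07  0.  ]
yaw units 0.03
tilt fix rx,ry [-0.01  0.01]
```

```bash
python3 -m crank '[{"linear":[0,-0.06,0],"rot":[0,0,0],"hand":0.0},{"linear":[0,-0.06,0],"rot":[0,0,0],"hand":0.0}]';  python3 -m crank '[{"linear":[0,-0.06,0],"rot":[0,0,0],"hand":0.0}]'; python3 -c "
from h import *
o=st(M((3.5,26,22)),276)"
```

```text
clock: 69.15
tool_pos: [0.586, -0.1923, 0.0221]
orientation: [-128.6, 89.7, 57.2]
force: [-1.8, 28.5, 7.5]
opening: 0.0108
clock: 69.28
tool_pos: [0.586, -0.1921, 0.0221]
orientation: [-114.8, 89.5, 71.0]
force: [-2.8, 26.1, 5.4]
opening: 0.011
t 69.28 pos [ 0.586  -0.1921  0.0221] yaw 275.8 down [ 0.003  0.008 -1.   ] F [-2.8 26.1  5.4] open 0.011 j6 96.6
delta units [-0.03  0.   -0.  ]
yaw units 0.04
tilt fix rx,ry [-0.09  0.03]
```

```bash
python3 -m crank '[{"linear":[0,0.02,0],"rot":[-0.05,0,0],"hand":0.38},{"linear":[0,0,0],"rot":[0,0,0],"hand":0.38},{"linear":[0,0,0],"rot":[0,0,0],"hand":0.38},{"linear":[0,0,0.5],"rot":[0,0,0],"hand":0.38},{"linear":[0,0,0.5],"rot":[0,0,0],"hand":0.38},{"linear":[0.3,0.75,0],"rot":[0,0,0],"hand":0.38},{"linear":[0.3,0.75,0],"rot":[0,0,0],"hand":0.38},{"linear":[0,0,0],"rot":[0,0,0],"hand":0.38}]'; python3 -c "
from h import *
o=st((.624,-.100,.02),276);s=snap('scene');tipz(s,o);save(s,'p61.png',(270,150,390,260),6)"
```

```text
clock: 70.28
tool_pos: [0.6237, -0.1018, 0.0861]
orientation: [-170.8, 89.7, 14.9]
force: [-0.0, -0.9, 0.6]
opening: 0.0332
t 70.28 pos [ 0.6237 -0.1018  0.0861] yaw 275.7 down [ 0.005  0.001 -1.   ] F [-0.  -0.9  0.6] open 0.0332 j6 87.4
delta units [ 0.01  0.03 -1.1 ]
yaw units 0.06
tilt fix rx,ry [-0.02  0.06]
z:count [(0.076, 0), (0.08, 0), (0.084, 0), (0.088, 0), (0.092, 0), (0.096, 0), (0.1, 0), (0.104, 0), (0.108, 2), (0.112, 14), (0.116, 34), (0.12, 30), (0.124, 32), (0.128, 30), (0.132, 31), (0.136, 34), (0.14, 28), (0.144, 30)]
local jaw range -0.038189454069535576 0.035720593254785 z range -0.012025870634928958 0.014047605005195689
```

View pics/p61.png

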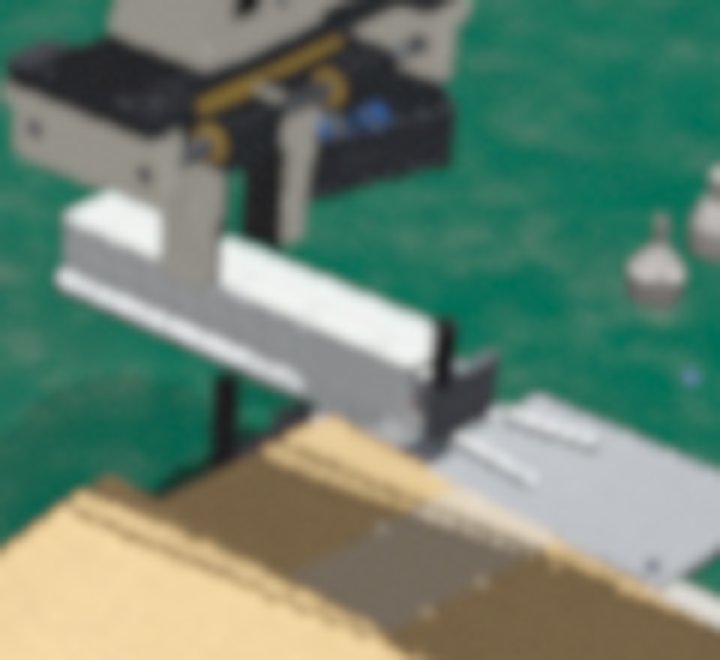

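```bash
python3 -m crank '[{"linear":[-0.03,0.03,-0.4],"rot":[-0.02,0.06,0.05],"hand":0.38},{"linear":[-0.02,0,-0.35],"rot":[0,0.02,0],"hand":0.38},{"linear":[0,0,0],"rot":[0,0,0],"hand":0.38}]'; python3 -c "
from h import *
o=st((.623,-.100,.02),276);s=snap('scene');tipz(s,o);save(s,'p62.png',(270,150,390,260),6)"
```

```text
clock: 70.7
tool_pos: [0.619, -0.104, 0.0404]
orientation: [17.9, 89.8, -156.3]
force: [-0.5, -0.2, 0.2]
opening: 0.0332
t 70.7 pos [ 0.619  -0.104   0.0404] yaw 275.8 down [-0.003 -0.001 -1.   ] F [-0.5 -0.2  0.2] open 0.0332 j6 87.5
delta units [ 0.07  0.07 -0.34]
yaw units 0.04
tilt fix rx,ry [ 0.01 -0.03]
z:count [(0.03, 7), (0.034, 8), (0.038, 5), (0.042, 7), (0.046, 6), (0.05, 8), (0.054, 7), (0.058, 1), (0.062, 1), (0.066, 21), (0.07, 23), (0.074, 33), (0.078, 29), (0.082, 35), (0.086, 27), (0.09, 27), (0.094, 23), (0.098, 24)]
local jaw range -0.038342584870553136 0.03920016699493007 z range -0.0143685520273853 0.013829194145143019
```

View pics/p62.png

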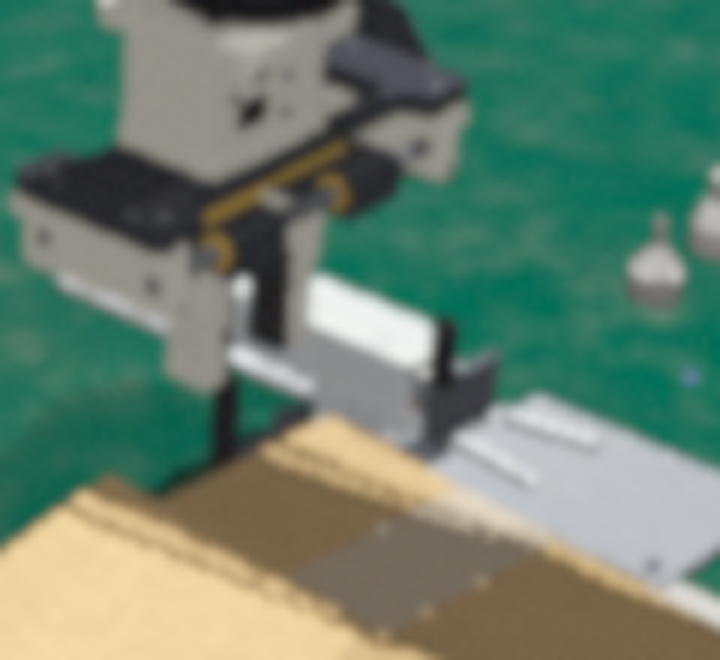

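```bash
python3 -m crank '[{"linear":[0.05,0.07,0],"rot":[0,-0.02,0],"hand":0.38},{"linear":[0,0,-0.33],"rot":[0,0,0],"hand":0.38},{"linear":[0,0,0],"rot":[0,0,0],"hand":0.38}]'; python3 -c "
from h import *
o=st((.623,-.100,.02),276);s=snap('scene');tipz(s,o);save(s,'p63.png',(270,150,390,260),6)"
```

```text
clock: 71.12
tool_pos: [0.6251, -0.1004, 0.0247]
orientation: [161.5, 89.7, -12.8]
force: [-0.1, -0.8, 0.0]
opening: 0.0334
t 71.12 pos [ 0.6251 -0.1004  0.0247] yaw 275.8 down [ 0.006 -0.001 -1.   ] F [-0.1 -0.8  0. ] open 0.0334 j6 87.1
delta units [-0.03  0.01 -0.08]
yaw units 0.05
tilt fix rx,ry [0.01 0.07]
z:count [(0.015, 27), (0.019, 33), (0.023, 6), (0.027, 6), (0.031, 7), (0.035, 9), (0.039, 3), (0.043, 7), (0.047, 8), (0.051, 23), (0.055, 42), (0.059, 22), (0.063, 33), (0.067, 34), (0.071, 29), (0.075, 20), (0.079, 31), (0.083, 20)]
local jaw range -0.03903685625828895 0.035346797432258124 z range -0.011554670740179166 0.014265375396051503
```

View pics/p63.png

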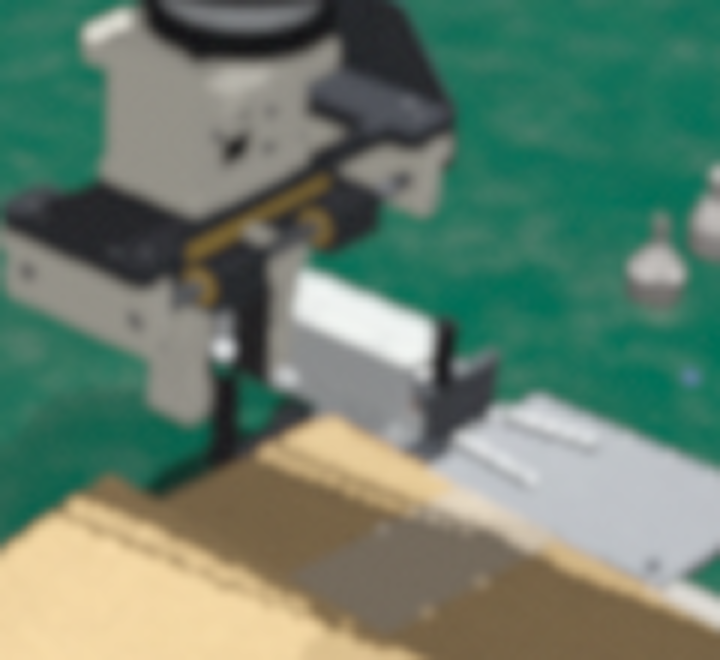

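```bash
python3 -m crank '[{"linear":[-0.04,0,-0.08],"rot":[0,0.07,0],"hand":0.38},{"linear":[0,0,0],"rot":[0,0,0],"hand":0.0},{"linear":[0,0,0],"rot":[0,0,0],"hand":0.0},{"linear":[0,0,0],"rot":[0,0,0],"hand":0.0},{"linear":[0,0,0],"rot":[0,0,0],"hand":0.0},{"linear":[0,0,0],"rot":[0,0,0],"hand":0.0}]'; python3 -c "
from h import *
o=st((.623,-.100,.02),276)
P=M((50,66,20))
for th in (96,120,145,170,186): 
  a=np.radians(th);print(th,P+.047*np.array([np.cos(a),np.sin(a),0]))"
```

```text
clock: 71.92
tool_pos: [0.6253, -0.0999, 0.0234]
orientation: [163.8, 89.7, -10.4]
force: [0.1, 0.9, -0.4]
opening: 0.0105
t 71.92 pos [ 0.6253 -0.0999  0.0234] yaw 275.8 down [ 0.005 -0.001 -1.   ] F [ 0.1  0.9 -0.4] open 0.0105 j6 87.1
delta units [-0.04 -0.   -0.06]
yaw units 0.04
tilt fix rx,ry [0.01 0.06]
96 [ 0.62154412 -0.10071059  0.02      ]
120 [ 0.60295696 -0.10674992  0.02      ]
145 [ 0.58795681 -0.12049502  0.02      ]
170 [ 0.58017099 -0.13929165  0.02      ]
186 [ 0.57971443 -0.15236595  0.02      ]
```

```bash
python3 -m crank '[{"linear":[-0.16,-0.03,0],"rot":[0,0.02,0],"hand":0.0},{"linear":[-0.15,-0.07,0],"rot":[0,0,0],"hand":0.0},{"linear":[-0.14,-0.1,0],"rot":[0,0,0],"hand":0.0},{"linear":[-0.11,-0.13,0],"rot":[0,0,0],"hand":0.0},{"linear":[0,0,0],"rot":[0,0,0],"hand":0.0}]'; python3 -c "
from h import *
o=st((.5885,-.1205,.02),276);s=snap('scene');save(s,'p64.png',(270,150,390,260),6)"
```

```text
clock: 72.55
tool_pos: [0.5921, -0.1149, 0.0234]
orientation: [-156.7, 89.4, 29.2]
force: [3.8, -0.6, -4.6]
opening: 0.0104
t 72.55 pos [ 0.5921 -0.1149  0.0234] yaw 275.9 down [ 0.009  0.005 -1.   ] F [ 3.8 -0.6 -4.6] open 0.0104 j6 88.7
delta units [-0.06 -0.09 -0.06]
yaw units 0.02
tilt fix rx,ry [-0.06  0.1 ]
```

View pics/p64.png

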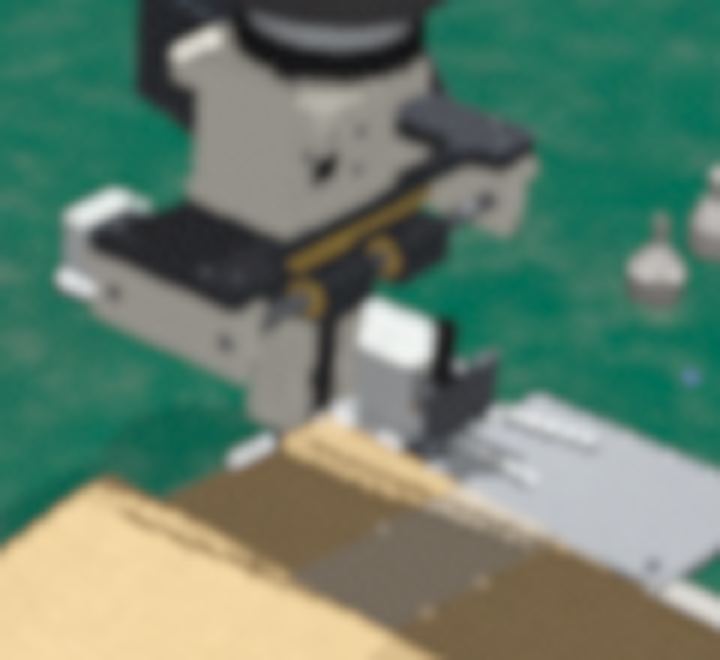

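```bash
python3 -m crank '[{"linear":[-0.1,-0.15,0],"rot":[-0.05,0.08,0],"hand":0.0},{"linear":[-0.09,-0.15,0],"rot":[0,0,0],"hand":0.0},{"linear":[-0.05,-0.15,0],"rot":[0,0,0],"hand":0.0},{"linear":[-0.03,-0.12,0],"rot":[0,0,0],"hand":0.0},{"linear":[0,0,0],"rot":[0,0,0],"hand":0.0}]'; python3 -c "
from h import *
o=st(M((3,66,20)),276)"
```

```text
clock: 73.22
tool_pos: [0.5755, -0.1464, 0.0233]
orientation: [-113.9, 89.8, 72.1]
force: [0.8, 2.9, -1.0]
opening: 0.0102
t 73.22 pos [ 0.5755 -0.1464  0.0233] yaw 276.0 down [ 0.001  0.003 -1.   ] F [ 0.8  2.9 -1. ] open 0.0102 j6 91.8
delta units [ 0.07 -0.1  -0.05]
yaw units -0.01
tilt fix rx,ry [-0.04  0.01]
```

```bash
python3 -m crank '[{"linear":[0.02,-0.08,0],"rot":[0,0,0],"hand":0.0},{"linear":[0.02,-0.06,0],"rot":[0,0,0],"hand":0.0}]'; python3 -m crank '[{"linear":[0.01,-0.06,0],"rot":[0,0,0],"hand":0.0}]'; python3 -c "
from h import *
o=st(M((3,66,20)),276);s=snap('scene');save(s,'p65.png',(290,150,410,260),6)"
```

```text
clock: 73.47
tool_pos: [0.5749, -0.1532, 0.0231]
orientation: [-54.1, 89.6, 132.0]
force: [-6.4, 20.6, 8.8]
opening: 0.0103
clock: 73.6
tool_pos: [0.5746, -0.1535, 0.0231]
orientation: [-63.5, 89.4, 122.5]
force: [-3.6, 30.4, 8.3]
opening: 0.0102
t 73.6 pos [ 0.5746 -0.1535  0.0231] yaw 276.0 down [-0.006  0.009 -1.   ] F [-3.6 30.4  8.3] open 0.0102 j6 93.0
delta units [ 0.08  0.02 -0.05]
yaw units 0.0
tilt fix rx,ry [-0.1  -0.06]
```

View pics/p65.png

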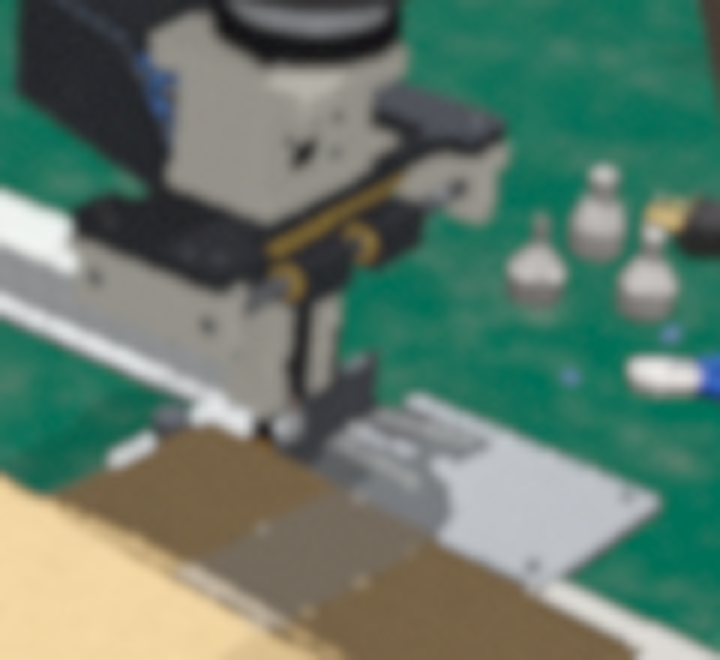

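```bash
python3 -m crank '[{"linear":[0.02,0.0,0],"rot":[-0.05,0,0],"hand":0.3},{"linear":[0,0,0],"rot":[0,0,0],"hand":0.3},{"linear":[0,0,0],"rot":[0,0,0],"hand":0.3},{"linear":[0,0,0.5],"rot":[0,0,0],"hand":0.3},{"linear":[0,0,0.8],"rot":[0,0,0],"hand":0.3},{"linear":[0.2,0.6,0.3],"rot":[0,0,0],"hand":0.3},{"linear":[0.1,0.9,0],"rot":[0,0,0],"hand":0.3},{"linear":[0,0.9,0],"rot":[0,0,0],"hand":0.3},{"linear":[0,0.9,0],"rot":[0,0,0],"hand":0.3},{"linear":[0,0,0],"rot":[0,0,0],"hand":0.3}]'; python3 -c "
from h import *
o=st();s=snap('top')
im=cv2.resize(cv2.cvtColor(s['image'],cv2.COLOR_RGB2BGR),None,fx=8,fy=8,interpolation=cv2.INTER_CUBIC)
for p in [(3.5,26,70),(3,66,60),(50,66,22.5)]:
    u=(pix(s,M(p))+.5)*8; cv2.circle(im,tuple(int(x) for x in u),4,(0,0,255),-1)
cv2.imwrite('pics/p66t.png',im[200*8:260*8,315*8:395*8])
save(s,'p66full.png')
c=snap('scene');im=cv2.resize(cv2.cvtColor(c['image'],cv2.COLOR_RGB2BGR),None,fx=8,fy=8,interpolation=cv2.INTER_CUBIC)
for p in [(3.5,26,70),(3,66,60)]:
    u=(pix(c,M(p))+.5)*8; cv2.circle(im,tuple(int(x) for x in u),4,(0,0,255),-1)
cv2.imwrite('pics/p66.png',im[180*8:240*8,290*8:380*8])"
```

```text
clock: 74.9
tool_pos: [0.593, 0.0463, 0.1226]
orientation: [-23.5, 89.6, 162.1]
force: [-0.5, -0.0, 0.4]
opening: 0.0265
t 74.9 pos [0.593  0.0463 0.1226] yaw 275.7 down [-0.007  0.002 -1.   ] F [-0.5 -0.   0.4] open 0.0265 j6 72.8
tilt fix rx,ry [-0.03 -0.09]
```

View pics/p66t.png

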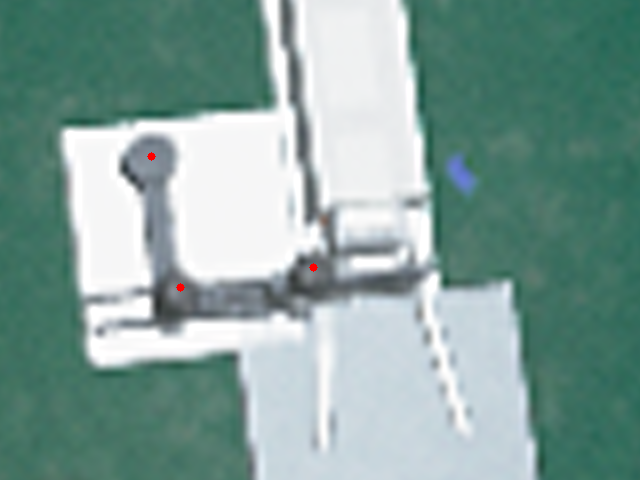

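View pics/p66.png

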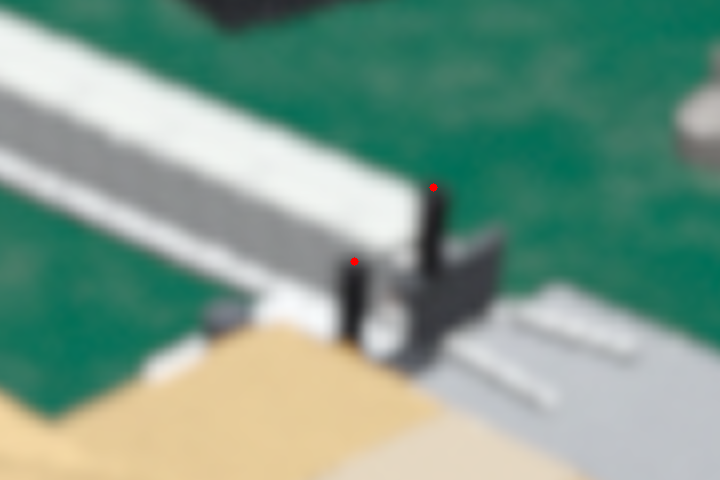

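View pics/p66full.png

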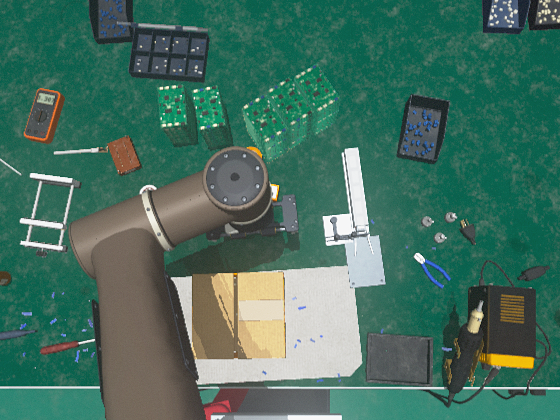

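```bash
python3 -c "
from plant import ticket
print(ticket.close_job())"
```

```text
the job is handed in; nothing more can be done
None
```

The job is done and handed in at about 75 s of the 210 s allowed. All five grey relays are in the magazine, the gate is shut and the latch arm is swung back to lock it.

I swung the latch to its stop and opened the gate to its stop. I then placed each relay on the bed and pushed it in with closed fingers. After the fifth I shut the gate to its stop and swung the latch back to its stop.

**Last checks**
- With the gate still open, the top view showed five relays in line in the tube. The last one's rear was at about x = 15 mm, past the 7 mm it needs to be wholly behind the gate.
- In the final pictures the knob is on its shut position and the post on its locked position. Both cameras agree to about 1–2 mm.
- The orange blocks, tape, tin and cutters were still in place whenever they were in view. The last picture has the arm over part of the bench, hiding one orange block, the tin and most of the tape.

**What disagreed**
- **Tool height:** the reported z read about 25 mm lower than where the cameras showed the fingertips. My first close on the latch post closed on nothing, so I set heights from the depth pictures after that.
- **Latch at the start:** it stood about 10° off the stated locked position. I left it at the locked stop.
- **Stop forces:** the highest wrist force reading was about 60 N, at the gate's open stop, under the 120 N limit.

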